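Load the plate applicator and start it

TASK

Load the applicator for a run: slide every coated glass plate up out of the drying rack and lay it on the dark stage, coated side up and long side running front to back, pushed square and flush against the rear fence, the first one also home against the left fence and each further one close up against its neighbour, with no gaps. Lay the syringe into its cradle on the applicator with the tip to the rear and its flange between the rear rest and the fork; when all is loaded, press the green start button, and leave everything else on the bench where it stands.

Things in the scene. Friction and masses are not known exactly. Their poses are not given: they have to be found in the camera images.
- plate1: glass plate 100 (x) x 50 (y) x 5 mm (z), 40 g, origin at its middle; white coating on its +z face. At first it leans in a slot of the drying rack, 40 degrees from level, +x end up and away from the robot, coated face up and towards the robot. None: not there this time; 2 or 3 of the four are
- plate2: glass plate 100 (x) x 50 (y) x 5 mm (z), 40 g, origin at its middle; white coating on its +z face. At first it leans in a slot of the drying rack, 40 degrees from level, +x end up and away from the robot, coated face up and towards the robot. None: not there this time; 2 or 3 of the four are
- plate3: glass plate 100 (x) x 50 (y) x 5 mm (z), 40 g, origin at its middle; white coating on its +z face. At first it leans in a slot of the drying rack, 40 degrees from level, +x end up and away from the robot, coated face up and towards the robot. None: not there this time; 2 or 3 of the four are
- plate4: glass plate 100 (x) x 50 (y) x 5 mm (z), 40 g, origin at its middle; white coating on its +z face. At first it leans in a slot of the drying rack, 40 degrees from level, +x end up and away from the robot, coated face up and towards the robot. None: not there this time; 2 or 3 of the four are
- rack: fixed aluminium rack; origin: centre of its underside. Base 206 (x) x 86 x 12 mm; two side cheeks, tops 45 mm up, 65 mm apart over all, grooved inside: 4 slots 36 mm apart along x, rising at 40 degrees to its +x (away from the robot), 2.5 mm slack. They hold a plate's lower 56 mm; above, its side edges are free: hold it there across its width and slide it out along the slot
- applicator: fixed white instrument 260 (x, away from the robot) x 410 (y) mm, top 50 mm up; origin: centre of its underside. Dark plate stage x -125 to 35, y -82 to 190, top 54 mm up, with a steel L fence 10 mm high and thick: stop faces rear x = 35, left y = 190 (from x = -90 on). Hump 95 mm high from x = 88. Syringe drive along y = -145, up to 96 mm high. No syringe or plate on it at the start
- corner (a point): inner corner of the L fence at stage height, axes as the applicator: rear stop face x = 0, left stop face y = 0, stage z = 0; the stage lies to -x and -y. The first plate, home in the corner, has its middle at (-50, -25, 2.5) mm, the next ones at y = -75 and -125 mm
- cradle (a point): where mid barrel comes to lie, 32 mm above the housing top (26 mm above the metal bed), axes as the applicator. Two grey V rests 10 mm thick carry the barrel, centred at x = 32 and -31 mm; a steel fork 6 mm thick at x = -50.5 mm has an 11 mm gap for the plunger rod; the flange drops between rear rest and fork, 11.5 mm apart. Pusher block from x = -83 to -101 mm
- syringe: glass syringe lying flat, 30 g; origin on its axis at mid barrel. Barrel 80 mm long along its x, 10 mm diameter, blue band near the middle; steel tip 10 mm long at +x; white flange 24 (y) x 10 (z) x 4 mm centred at x = -42 mm; thin plunger rod and black thumb disc to x = -76 mm
- start (a joint): green start button on the applicator's right front; travel 6 mm (value in m, 0 released), needs about 5 N, springs back
- start_top (a point): centre of the top of the start button, pressed downwards
- beaker: clear glass beaker, 70 mm wide, 85 mm tall: bystander, leave it where it is
- amber_bottle: brown reagent bottle, 80 mm wide, 170 mm tall: bystander, leave it where it is
- wash_bottle: white bottle with red cap, 68 mm wide, 150 mm tall: bystander, leave it where it is
- vial_tray: blue tray of small capped vials, 160 x 80 x 56 mm: bystander, leave it where it is
- calculator: black desk calculator, 140 x 75 x 14 mm: bystander, leave it where it is
- pencil: yellow pencil, 165 mm: bystander, leave it where it is
Not all that is in view belongs to the job. Leave any orange or yellow look-alike of the plate4 alone.

How it is judged:
By the outcome, as a careful person would: the job done as asked, in the order asked, and still so for the second after the job is handed in, with the robot touching nothing.
Of plate1, plate2, plate3, plate4 only 2 to 3 are there at a start; the rules pass over those that are not, and their reading is None.
At some moment in a run one of syringe may be knocked a few centimetres aside while the robot is not near it.
Once in a run the grip may slacken for a moment while it holds something.
It also fails if it takes over 210 s, if anything falls off the work surface, if the arm or the gripper's body presses on something with over 40 N, if the wrist force passes 120 N, or if a joint passes its speed limit or range.

ROBOT

A 6-joint arm with a two-finger parallel gripper is mounted at the origin on the work surface. World frame = base frame: x ahead of the robot, y to its left, z up, the work surface at z = 0. Lengths are in m, angles in rad, forces in N, time in s.
With the tool pointing down it reaches from about 0.35 to 0.775 m from the base axis. Payload 7.3 kg.
Tool frame: the origin (TCP) lies midway between the tips of the shut fingers; the grasp point (between the pads) lies 19 mm behind it (robot.tcp_to_grasp is the distance from the TCP to the grasp point, in m); x points along the fingers, z is the direction in which the jaws open and shut, and the axes are right-handed (so a half turn about x gives the same grasp; the last joint's range is limited). The gripper opens to 92 mm and grips with 3 to 60 N. Pads are 19 mm wide; open, the fingers measure 130 mm over their backs; the gripper's body (75 mm by 190 mm) begins 47 mm behind the grasp point.
Start: joints at [1.072, 0.342, 1.524, -0, 1.275, -0.146], TCP at [0.181, 0.493, 0.227] pointing down, gripper open.
Joint ranges: [-2.53, 2.53], [-0.77, 2.02], [0.04, 2.7], [-1, 4.14], [0.28, 2.66], [-3.11, 3.11]. Speed limits (rad/s): [2.57, 2.57, 3.14, 3.14, 3.14, 3.14].

INTERFACE

Orientations are given as [roll, pitch, yaw] about the fixed x, y, z axes, in that order (R = Rz(yaw) Ry(pitch) Rx(roll)).
In Python, from cell import robot gives the robot as it stands.
- The arm moves only by the tool move_arm, never from a script. Its argument "deltas" is a list of rows, each an object with "dp": the shift along the tool's x, y, z in m, a list of three; "turn": the turn, a rotation vector about the tool's x, y, z in degrees, a list of three. A call has 1 to 10 rows; each row is the pose to reach, as a shift and turn from the pose commanded when the call began, along the tool's axes at that moment; what a row does not reach only later rows make up. A row lasts 1/10 s, in which the tool goes at most 50 mm and 8.59 degrees, less where a joint would pass 70% of its speed; a pose out of reach is approached as far as the arm can. A call with a gripper value outside its range is refused whole. "hand" is the finger opening in m, from 0 to 0.0918, set as the call begins (left out, the last holds). The fingers move at their own pace and stop on an object; "squeeze" is the grip in N (left out, the last holds). Time passes only in rows, so rows that repeat a pose let the fingers close. It gives the time, the measured TCP pose, the force and the opening at its end, in the units of the state.
- robot.observe(): the state, without advancing time (a new reading comes with each control period).
- robot.read_camera(name): name is "scene" or "top" or "wrist"; returns (picture, depth): 480x640x3 uint8, red, green, blue; 480x640 float32, m along the optical axis (not along the pixel's ray), 0 where there is no reading.
- robot.camera_info(name): a dict with "fx", "fy", "cx", "cy" (pixels), "k1" (the pictures are not rectified: a ray, as slopes to the right and down, at radius r is drawn at 1 + k1 r^2 times it, then the intrinsics apply), "R" (3x3) and "t" (3): a world point X has camera coordinates R X + t. Camera axes: x right, y down, z forward; pixel columns grow to the right and rows downward; lengths in m; the calibration is good to about 2 mm. A picture is of the moment at which its call begins: read the wrist's pose just before it. camera_info takes no time and is no camera call; for the wrist camera it gives the pose at the moment of the call.
- robot.hand_in(): hands the job in, once; it reports no verdict.
The state is a dict: "time": time; "qpos": joint angles; "qvel": joint speeds; "joint_efforts": joint torques, N m; "tool_pos": TCP position; "tool_rot": TCP orientation; "contact_force": force on the tool from outside, world axes, zero at the start; "torque": the same for the moment, N m; "opening": finger opening in m.
Only numpy, scipy, OpenCV 4.12 (cv2) and the standard library are available. Lean on these libraries where they do the work, as an engineer would, in place of code of your own. Each camera call takes 0.05 s, during which the arm holds its last target.

## Working session

There is one attempt and no reset: what is moved stays moved. The work goes in short steps, Python scripts to look and compute and a tool call to move; the robot and the scene stay as the last step left them, time stands still between calls to the robot, and variables do not carry over. Pictures are saved under pics/ and viewed, and the job is handed in when it is done.

Besides the shell and the picture viewer there is one more tool, called after "Request:" as name(argument=value, ...) on one line, values as JSON. move_arm: Moves the arm, as the interface text tells. Its arguments: {"type":"object","properties":{"deltas":{"type":"array"},"hand":{"type":"number"},"squeeze":{"type":"number"}},"required":["deltas"]}

```bash
ls; mkdir -p pics
python3 - <<'E'
from cell import robot
import cv2
print(robot.observe())
for n in ["scene","top","wrist"]:
    i=robot.camera_info(n);print(n,i)
    p,d=robot.read_camera(n)
    cv2.imwrite(f"pics/{n}0.png",p[:,:,::-1])
    import numpy as np
    np.save(f"pics/{n}0d.npy",d)
E
```

```text
pics
{'time': 0.0, 'qpos': array([ 1.07196764e+00,  3.42716554e-01,  1.52502552e+00, -1.61697535e-05,
        1.27538477e+00, -1.45930415e-01]), 'qvel': array([ 0.00072472, -0.00070198,  0.00113228,  0.00125193,  0.00161606,
        0.00094183]), 'joint_efforts': array([ 1.43745830e-03, -4.31231368e+01, -2.44228417e+01,  7.18742958e-02,
        5.57643129e-02, -1.11974286e-04]), 'tool_pos': array([0.18120219, 0.49230339, 0.22604519]), 'tool_rot': array([ 3.00574024,  1.56926206, -2.0595423 ]), 'contact_force': array([ 1.10564889,  0.08064697, -0.09365059]), 'torque': array([-0.01314326, -0.02600386,  0.02662767]), 'opening': 0.09192147088553208}
scene {'fx': 457.55685777086376, 'fy': 457.55685777086376, 'cx': 326.9369425944893, 'cy': 243.0181337337879, 'k1': -0.05950392145323537, 'R': array([[-0.79095829,  0.61185961,  0.00357832],
       [ 0.51213536,  0.66522105, -0.54332157],
       [-0.33481689, -0.42791212, -0.83951704]]), 't': array([ 0.43663463, -0.19180678,  1.18041697])}
top {'fx': 492.76274601596, 'fy': 492.76274601596, 'cx': 329.141630024548, 'cy': 237.18019822721325, 'k1': 0.036449594784611884, 'R': array([[-0.02323431, -0.99939399, -0.02591961],
       [-0.9814453 ,  0.02773762, -0.18972546],
       [ 0.19032943,  0.02103054, -0.98149499]]), 't': array([-0.03983467,  0.5411625 ,  1.1564813 ])}
wrist {'fx': 381.5742782585771, 'fy': 381.5742782585771, 'cx': 309.382155138274, 'cy': 234.88368991973235, 'k1': -0.017061181815568878, 'R': array([[ 0.3458158 ,  0.93830163, -0.0012195 ],
       [ 0.89697113, -0.33020118,  0.29395574],
       [ 0.27541647, -0.1027484 , -0.95581826]]), 't': array([-0.52478898, -0.03641905,  0.39093359])}
```

View pics/scene0.png

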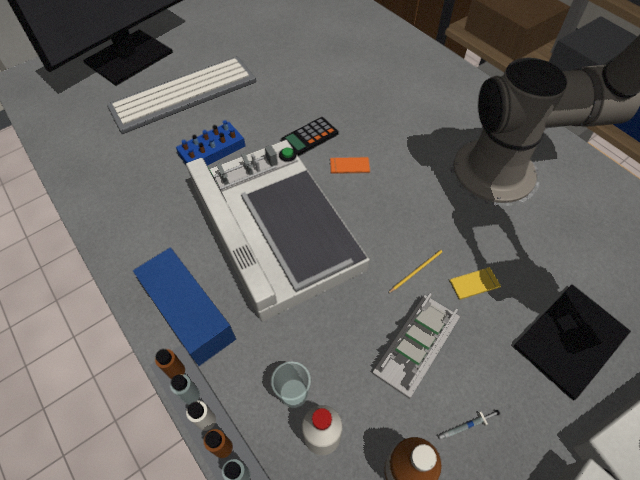

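View pics/top0.png

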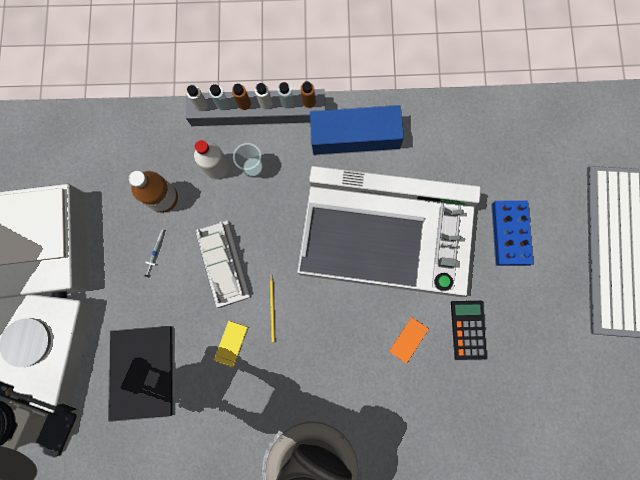

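View pics/wrist0.png

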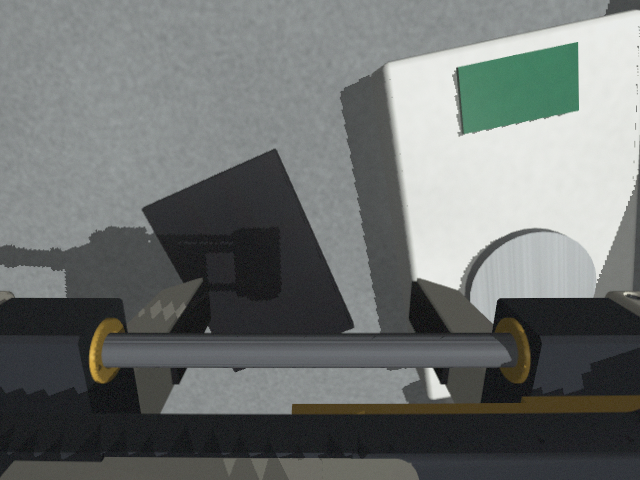

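The top view shows the rack at about (222,262), the syringe at (155,252), the applicator at (390,235) and the button at (444,282). The yellow and orange look-alikes are at (231,342) and (409,340). I'll zoom in on the rack and syringe.

```bash
cat > h.py <<'E'
import numpy as np, cv2
from cell import robot
from scipy.spatial.transform import Rotation as Rn
def K(i): return np.array([[i["fx"],0,i["cx"]],[0,i["fy"],i["cy"]],[0,0,1.]])
def slopes(i,uv):
    uv=np.atleast_2d(np.array(uv,float))
    d=(uv-[i["cx"],i["cy"]])/[i["fx"],i["fy"]]
    s=d.copy()
    for _ in range(20): s=d/(1+i["k1"]*(s**2).sum(1,keepdims=True))
    return s
def rays(i,uv):
    s=slopes(i,uv); d=np.c_[s,np.ones(len(s))]@i["R"]   # R^T d
    return -i["R"].T@i["t"], d
def onplane(i,uv,z):
    c,d=rays(i,uv); return c+d*((z-c[2])/d[:,2])[:,None]
def bydepth(i,uv,dep):
    c,d=rays(i,uv); return c+d*np.asarray(dep).reshape(-1,1)
def proj(i,X):
    X=np.atleast_2d(X); c=X@i["R"].T+i["t"]; s=c[:,:2]/c[:,2:]
    s=s*(1+i["k1"]*(s**2).sum(1,keepdims=True)); return s*[i["fx"],i["fy"]]+[i["cx"],i["cy"]]
def cloud(i,d):
    v,u=np.mgrid[0:480,0:640]; P=bydepth(i,np.c_[u.ravel(),v.ravel()],d.ravel()); P[d.ravel()==0]=np.nan
    return P.reshape(480,640,3)
def tri(i1,uv1,i2,uv2):
    c1,d1=rays(i1,uv1);c2,d2=rays(i2,uv2);d1=d1[0];d2=d2[0]
    A=np.c_[d1,-d2];s=np.linalg.lstsq(A,c2-c1,rcond=None)[0]
    a=c1+d1*s[0];b=c2+d2*s[1];return (a+b)/2,np.linalg.norm(a-b)
def crop(p,x0,y0,w,h,f,name):
    cv2.imwrite(name,cv2.resize(p[y0:y0+h,x0:x0+w],None,fx=f,fy=f,interpolation=cv2.INTER_CUBIC))
def toolR(o=None):
    o=o or robot.observe(); return Rn.from_euler('xyz',o["tool_rot"]).as_matrix()
def delta(p,R,cmdp,cmdR):
    "dp and turn(deg) in tool axes from cmd pose to target"
    return cmdR.T@(np.array(p)-cmdp), np.degrees(Rn.from_matrix(cmdR.T@R).as_rotvec())
E
python3 - <<'E'
from h import *
t=cv2.imread("pics/top0.png");s=cv2.imread("pics/scene0.png")
a=cv2.resize(t[210:310,140:260],None,fx=5,fy=5,interpolation=cv2.INTER_CUBIC)
cv2.imwrite("pics/a.png",a)
crop(s,365,280,145,165,3.6,"pics/b.png")
crop(t,295,165,190,135,4,"pics/c.png")
crop(s,180,130,190,190,3,"pics/d.png")
i=robot.camera_info("top");d=np.load("pics/top0d.npy");P=cloud(i,d)
for uv in [(30,320),(444,282),(155,252),(222,262),(360,240),(320,270),(450,230),(340,178),(150,320),(60,210),(409,340)]: print(uv,P[uv[1],uv[0]].round(3))
E
```

```text
(30, 320) [0.358 0.644 0.081]
(444, 282) [ 0.421 -0.321  0.072]
(155, 252) [0.522 0.389 0.01 ]
(222, 262) [0.481 0.202 0.08 ]
(360, 240) [ 0.531 -0.129  0.052]
(320, 270) [ 0.459 -0.03   0.053]
(450, 230) [ 0.548 -0.347  0.057]
(340, 178) [ 0.677 -0.084  0.091]
(150, 320) [0.353 0.396 0.003]
(60, 210) [0.616 0.589 0.094]
(409, 340) [ 0.289 -0.241  0.006]
```

View pics/a.png

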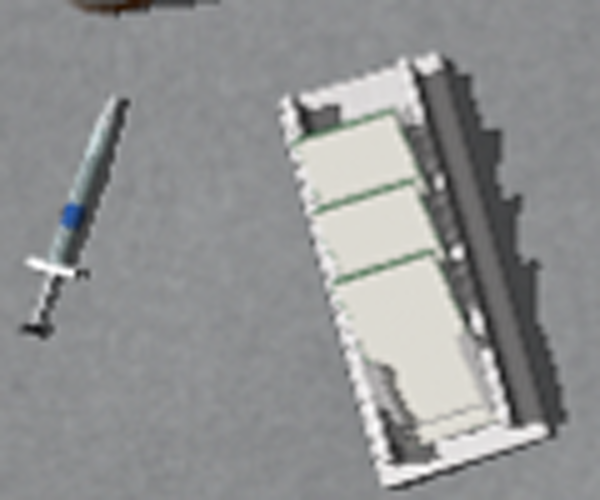

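View pics/b.png

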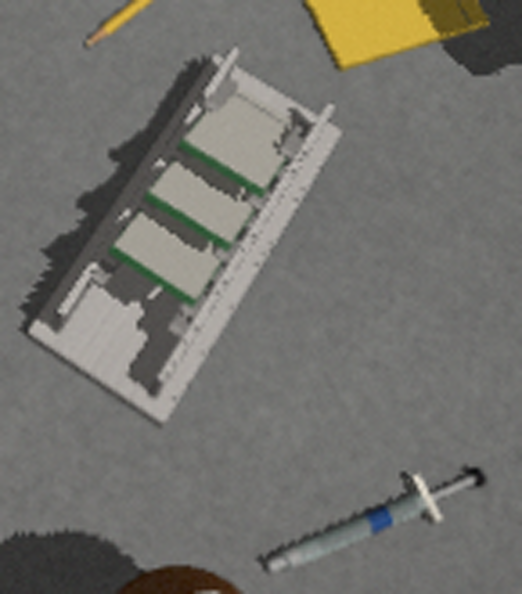

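View pics/c.png

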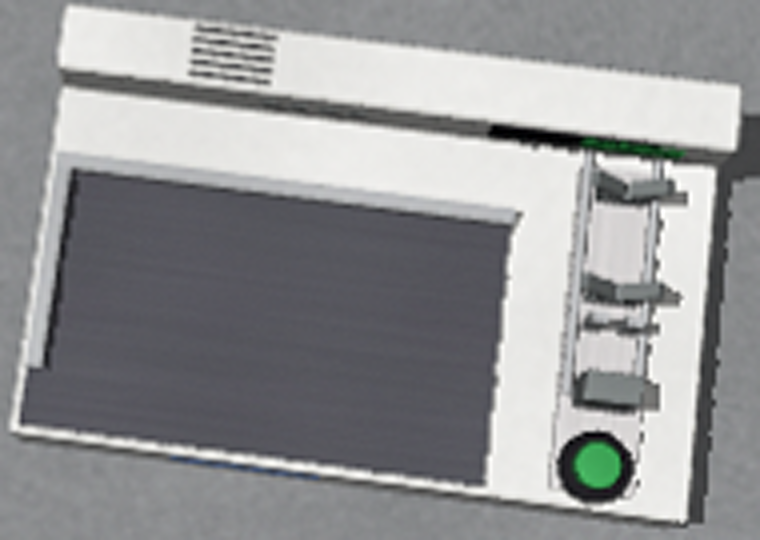

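View pics/d.png

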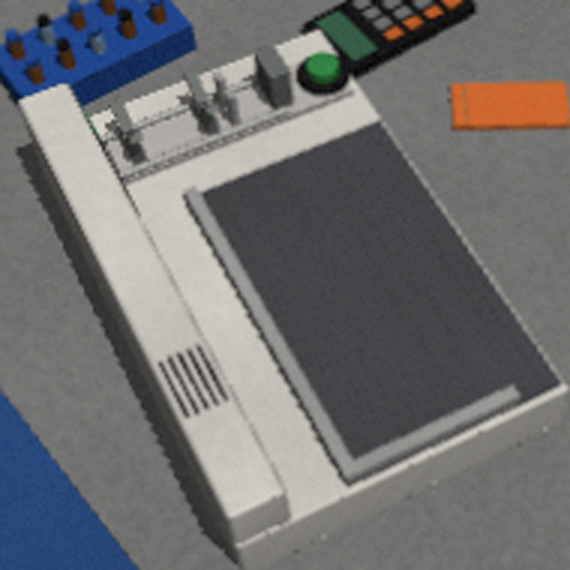

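Run:
```python
from h import *
for n in ["top","scene"]:
    im=cv2.imread(f"pics/{n}0.png"); i=robot.camera_info(n)
    print(n,"cam",(-i["R"].T@i["t"]).round(3))
    hsv=cv2.cvtColor(im,cv2.COLOR_BGR2HSV)
    # stage dark
    m=((hsv[:,:,2]<100)).astype(np.uint8)
    reg=np.zeros_like(m)
    if n=="top": reg[195:300,298:428]=1
    else: reg[165:292,235:370]=1
    m=cv2.morphologyEx(m*reg,cv2.MORPH_OPEN,np.ones((5,5)))
    c=max(cv2.findContours(m,cv2.RETR_EXTERNAL,cv2.CHAIN_APPROX_NONE)[0],key=cv2.contourArea)[:,0,:]
    ap=cv2.approxPolyDP(c,6,True)[:,0,:]
    print(ap.tolist())
    W=onplane(i,c,0.054)[:,:2].astype(np.float32)
    r=cv2.minAreaRect(W); print("stage rect",r, cv2.boxPoints(r).round(4).tolist())
    g=((hsv[:,:,0]>50)&(hsv[:,:,0]<80)&(hsv[:,:,1]>150)&(hsv[:,:,2]>80)).astype(np.uint8)
    k,l,st,ce=cv2.connectedComponentsWithStats(g)
    j=1+np.argmax(st[1:,4]); print("green",ce[j],st[j])
    globals()["g"+n]=(i,ce[j])
    b=cv2.inRange(hsv,(105,150,60),(125,255,255))
    k,l,st,ce=cv2.connectedComponentsWithStats(b)
    print([(ce[q].round(1).tolist(),int(st[q,4])) for q in range(1,k) if 3<st[q,4]<60])
p,e=tri(*gtop,*gscene); print("button",p,e)
```

```text
top cam [ 0.31  -0.079  1.237]
[[313, 208], [306, 254], [326, 258], [302, 257], [301, 270], [415, 283], [421, 221]]
stage rect ((0.5171973705291748, -0.13140630722045898), (0.27883127331733704, 0.16015900671482086), 80.77611541748047) [[0.415800005197525, -0.25619998574256897], [0.5738999843597412, -0.28189998865127563], [0.6186000108718872, -0.006599999964237213], [0.46050000190734863, 0.01899999938905239]]
green [443.86486486 280.95495495] [438 276  12  11 111]
[([154.2, 252.5], 13)]
scene cam [0.839 0.366 0.885]
[[307, 172], [249, 194], [296, 280], [364, 258]]
stage rect ((0.5177180767059326, -0.12892962992191315), (0.28036612272262573, 0.15661540627479553), 80.71807098388672) [[0.41780000925064087, -0.25459998846054077], [0.5723999738693237, -0.2799000144004822], [0.6176000237464905, -0.0031999999191612005], [0.46299999952316284, 0.02199999988079071]]
green [287.16923077 151.52307692] [282 148  11   9  65]
[([470.3, 423.6], 22)]
button [ 0.42491967 -0.32309073  0.06548292] 0.0016967199815519488
```

```bash
cat >> h.py <<'E'
def edge(im,i,A,B,n=40,half=0.008,m=65):
    "max-gradient points near world segment A-B, searching +-half along horizontal normal; returns offsets (signed, along left normal)"
    g=cv2.GaussianBlur(im,(0,0),0.7).astype(np.float32).mean(2) if im.ndim==3 else im.astype(np.float32)
    A=np.array(A,float);B=np.array(B,float);d=(B-A)/np.linalg.norm(B-A);nn=np.array([-d[1],d[0],0])
    s=np.linspace(-half,half,m);out=[]
    for t in np.linspace(.08,.92,n):
        uv=proj(i,A+(B-A)*t+s[:,None]*nn).astype(np.float32)
        pr=cv2.remap(g,uv[:,0].reshape(-1,1),uv[:,1].reshape(-1,1),cv2.INTER_LINEAR).ravel()
        gr=np.gradient(pr);k=np.argmax(abs(gr));out.append((t,s[k],gr[k]))
    return np.array(out)
def edgefit(*a,**k):
    o=edge(*a,**k);t,y=o[:,0],o[:,1];c=np.polyfit(t,y,1)
    for _ in range(4):
        r=abs(y-np.polyval(c,t));ok=r<max(0.0015,np.median(r)*2);c=np.polyfit(t[ok],y[ok],1)
    return np.polyval(c,0.),np.polyval(c,1.),np.std(y[ok]-np.polyval(c,t[ok])),ok.mean()
E
python3 - <<'E'
from h import *
th=np.radians(-9.2);ax=np.array([np.cos(th),np.sin(th),0]);ay=np.array([-np.sin(th),np.cos(th),0])
# applicator origin est: stage right-front corner (x=-125,y=-82)
for n in ["top","scene"]:
    im=cv2.imread(f"pics/{n}0.png"); i=robot.camera_info(n)
    O=np.array([0.4165,-0.2555,0])+0.125*ax+0.082*ay
    P=lambda x,y,z: O+ax*x/1e3+ay*y/1e3+np.array([0,0,z/1e3])
    print(n,"O",O)
    for nm,a,b in [("right x",(-120,-82,54),(30,-82,54)),("front",(-125,-75,54),(-125,180,54)),("rear base",(35,-75,54),(35,180,54)),("rear top",(35,-75,64),(35,185,64)),("left base",(-85,190,54),(30,190,54)),("left top",(-85,190,64),(30,190,64)),
      ("rear outer top",(45,-75,64),(45,190,64)),("left outer top",(-85,200,64),(30,200,64)),("hous front",(-130,-200,50),(-130,200,50)),("hous right",(-125,-205,50),(80,-205,50)),("hous left",(-125,205,50),(80,205,50)),("hump top front",(88,-190,95),(88,190,95))]:
        print(nm,np.round(edgefit(im,i,P(*a),P(*b)),4))
E
```

```text
top O [ 0.55300229 -0.19453997  0.        ]
right x [-2.90e-03 -2.20e-03  6.00e-04  9.75e-01]
front [7.60e-03 7.60e-03 4.00e-04 7.25e-01]
rear base [-1.0e-04 -2.0e-04  7.0e-04  9.5e-01]
rear top [2.2e-03 2.3e-03 7.0e-04 1.0e+00]
left base [-1.4e-03 -1.4e-03  4.0e-04  1.0e+00]
left top [-2.6e-03 -2.1e-03  5.0e-04  1.0e+00]
rear outer top [2.40e-03 2.40e-03 6.00e-04 9.25e-01]
left outer top [1.40e-03 2.80e-03 7.00e-04 8.75e-01]
hous front [1.7e-03 2.1e-03 4.0e-04 6.5e-01]
hous right [1.e-04 3.e-04 6.e-04 1.e+00]
hous left [-0.0009 -0.0021  0.0008  0.8   ]
hump top front [3.30e-03 2.00e-03 4.00e-04 9.75e-01]
scene O [ 0.55300229 -0.19453997  0.        ]
right x [-2.00e-04 -4.00e-04  4.00e-04  9.75e-01]
front [-2.8e-03 -1.7e-03  5.0e-04  1.0e+00]
rear base [1.5e-03 1.7e-03 4.0e-04 9.5e-01]
rear top [-7.e-04  1.e-04  4.e-04  1.e+00]
left base [-6.5e-03 -6.2e-03  4.0e-04  1.0e+00]
left top [-1.6e-03 -1.3e-03  3.0e-04  1.0e+00]
rear outer top [-4.8e-03 -4.1e-03  3.0e-04  1.0e+00]
left outer top [5.7e-03 5.6e-03 6.0e-04 1.0e+00]
hous front [-6.4e-03 -5.1e-03  7.0e-04  8.0e-01]
hous right [3.00e-03 3.10e-03 7.00e-04 7.75e-01]
hous left [-6.50e-03 -5.40e-03  5.00e-04  8.75e-01]
hump top front [-9.00e-04 -3.10e-03  2.30e-03  9.75e-01]
```

Run:
```python
from h import *
G={}
for n in ["top","scene"]:
    im=cv2.imread(f"pics/{n}0.png").astype(int)
    g=(im[:,:,1]-np.maximum(im[:,:,0],im[:,:,2])>12).astype(np.uint8)
    reg=np.zeros_like(g)
    if n=="top": reg[215:310,192:250]=1
    else: reg[290:400,370:462]=1
    k,l,st,ce=cv2.connectedComponentsWithStats(g*reg)
    i=robot.camera_info(n)
    for q in range(1,k):
        if st[q,4]<5: continue
        ys,xs=np.where(l==q); w=(im[ys,xs,1]-np.maximum(im[ys,xs,0],im[ys,xs,2])).astype(float)
        pts=np.c_[xs,ys]; c=np.average(pts,axis=0,weights=w); u,s,vt=np.linalg.svd(pts-c); t=(pts-c)@vt[0]
        e=[(c+vt[0]*a).round(1).tolist() for a in (t.min(),t.max())]
        e.sort(); print(n,st[q,4],c.round(1),e); G.setdefault(n,[]).append((c,e))
it,isx=robot.camera_info("top"),robot.camera_info("scene")
T=sorted(G["top"],key=lambda a:-a[0][1]); S=sorted(G["scene"],key=lambda a:a[0][1])
for a,b in zip(T,S):
    print("mid",*tri(it,a[0],isx,b[0]), "L",tri(it,a[1][0],isx,b[1][1]),"R",tri(it,a[1][1],isx,b[1][0]))
crop(cv2.imread("pics/top0.png"),190,215,60,95,6,"pics/e.png")
```

```text
top 20 [206.3 235.2] [[198.8, 237.5], [214.0, 232.9]]
top 29 [212.2 248.8] [[202.9, 251.6], [221.9, 245.8]]
top 28 [215.8 263.1] [[207.0, 265.9], [225.9, 259.8]]
scene 76 [426.5 326.6] [[414.8, 319.4], [437.8, 333.4]]
scene 75 [416.6 341. ] [[405.2, 333.7], [428.3, 348.5]]
scene 77 [406.5 356.1] [[395.2, 348.7], [418.4, 363.9]]
mid [0.48065196 0.21741124 0.07413392] 0.0014642780835338505 L (array([0.47384978, 0.23948734, 0.07332093]), np.float64(0.0008240681621214453)) R (array([0.48800143, 0.19318004, 0.07411872]), np.float64(0.0019594066637142553))
mid [0.51555605 0.22682676 0.07416398] 0.0013992048248803299 L (array([0.50884815, 0.24996003, 0.07352526]), np.float64(0.000359610534329303)) R (array([0.5223404 , 0.20330148, 0.07422242]), np.float64(0.002170009040434056))
mid [0.54996051 0.23892913 0.07749524] 0.0063000466481032665 L (array([0.54368391, 0.26023557, 0.07437832]), np.float64(0.00033726366968880774)) R (array([0.55608764, 0.21801163, 0.07997259]), np.float64(0.011039886990029528))
```

View pics/e.png

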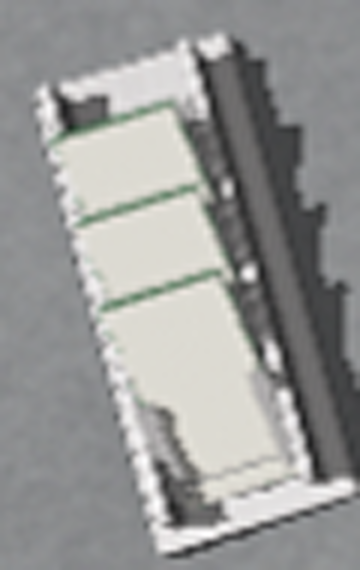

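Run:
```python
from h import *
it,i2=robot.camera_info("top"),robot.camera_info("scene")
a=onplane(i2,[(373.3,371.7),(410.3,397.2),(459.4,316.1)],0.012);print(a.round(4))
b=onplane(it,[(217.5,306.7),(249.5,295.8)],0.012);print(b.round(4))
d=a[1]-a[2];print("yaw long",np.degrees(np.arctan2(d[1],d[0])),np.linalg.norm(d))
d=a[1]-a[0];print("short",np.degrees(np.arctan2(-d[0],d[1])),np.linalg.norm(d))
d=b[0]-b[1];print("short",np.degrees(np.arctan2(-d[0],d[1])),np.linalg.norm(d))
th=np.radians(16.3);ax=np.array([np.cos(th),np.sin(th),0]);ay=np.array([-np.sin(th),np.cos(th),0])
O=(a[0]+a[1])/2-0.103*ax;O[2]=0;print("O",O)
P=lambda x,y,z: O+ax*x/1e3+ay*y/1e3+np.array([0,0,z/1e3])
for n,i in (("top",it),("scene",i2)):
    im=cv2.imread(f"pics/{n}0.png")
    for nm,A,B in [("baseL",(-100,43,12),(100,43,12)),("baseR",(-100,-43,12),(100,-43,12)),("near",(-103,-40,12),(-103,40,12)),("far",(103,-40,12),(103,40,12)),("chL",(-95,32.5,45),(95,32.5,45)),("chR",(-95,-32.5,45),(95,-32.5,45))]:
        print(n,nm,np.round(edgefit(im,i,P(*A),P(*B)),4))
for p in [(0.48065196,0.21741124,0.07413392),(0.51555605,0.22682676,0.07416398),(.550,.2389,.074)]:
    v=np.array(p)-O; print("plate top in rack frame",v@ax,v@ay,v[2])
# syringe: blue band + flange + disc
print("band",tri(it,(154.2,252.5),i2,(470.3,423.6)))
for n in ("top","scene"):
    im=cv2.imread(f"pics/{n}0.png"); 
    if n=="top": crop(im,140,225,34,55,10,"pics/f.png")
    else: crop(im,432,405,75,40,10,"pics/g.png")
```

```text
[[0.6008 0.2094 0.012 ]
 [0.5777 0.2894 0.012 ]
 [0.3833 0.231  0.012 ]]
[[0.3803 0.2273 0.012 ]
 [0.405  0.1482 0.012 ]]
yaw long 16.717098093887206 0.2029775587812771
short 16.134805725647855 0.08323119912927826
short 17.351485796661354 0.08282383216154586
O [0.49039416 0.22051098 0.        ]
top baseL [-1.60e-03 -7.00e-04  5.00e-04  7.75e-01]
top baseR [0.0027 0.0018 0.004  1.    ]
top near [7.00e-04 4.00e-04 7.00e-04 8.75e-01]
top far [4.00e-04 4.70e-03 9.00e-04 7.25e-01]
top chL [1.30e-03 2.10e-03 6.00e-04 7.25e-01]
top chR [0.0013 0.0035 0.0045 0.925 ]
scene baseL [-2.2e-03 -1.7e-03  4.0e-04  1.0e+00]
scene baseR [0.0023 0.0036 0.0035 0.975 ]
scene near [-2.6e-03 -2.0e-03  4.0e-04  6.5e-01]
scene far [-1.1e-03 -1.0e-04  3.0e-04  9.0e-01]
scene chL [ 8.0e-04 -4.1e-03  6.5e-03  1.0e+00]
scene chR [3.0e-04 2.7e-03 2.9e-03 8.0e-01]
plate top in rack frame -0.010220610243731505 -0.00024083945028349925 0.07413392
plate top in rack frame 0.0259231430610246 -0.0010001895957603 0.07416398
plate top in rack frame 0.06237118508436416 0.0009204999587940476 0.074
band (array([0.52154833, 0.39319227, 0.00566148]), np.float64(0.00068422635896787))
```

View pics/f.png

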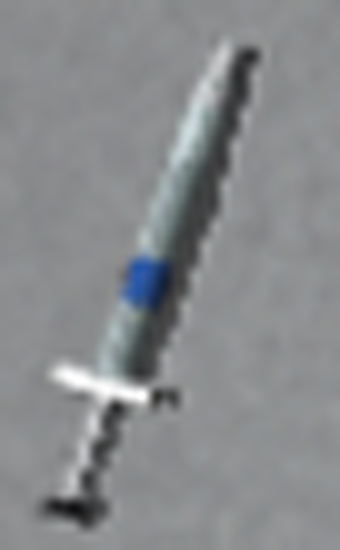

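View pics/g.png

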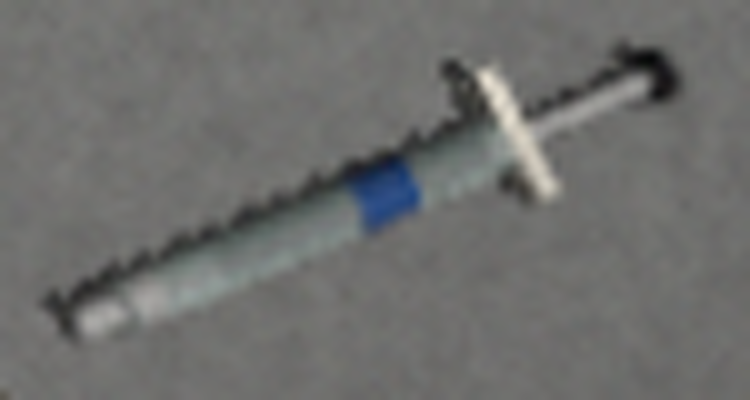

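```bash
cat >> h.py <<'E'
def rz(deg): return Rn.from_euler('z',deg,degrees=True).as_matrix()
RACKYAW=16.5; APPYAW=-9.2
rackx=rz(RACKYAW)[:,0]; racky=rz(RACKYAW)[:,1]; Z=np.array([0,0,1.])
appx=rz(APPYAW)[:,0]; appy=rz(APPYAW)[:,1]
APP=np.array([0.5528,-0.1955,0]); COR=APP+.035*appx+.190*appy+.054*Z
PLT={'A':(0.4807,0.2174,.0741),'B':(.5156,.2268,.0742),'C':(.550,.2385,.0743)}
def frame(x,z): x=np.array(x)/np.linalg.norm(x); return np.c_[x,np.cross(z,x),z]
def show(p,R,tag=""):
    o=robot.observe();Rc=toolR(o);dp,tu=delta(p,R,o["tool_pos"],Rc)
    n=max(np.linalg.norm(dp)/.05,np.linalg.norm(tu)/8.59)
    print(tag,"target",np.round(p,4),"dp",dp.round(4).tolist(),"turn",tu.round(2).tolist(),"rows>=",round(n,1))
c4,s4=np.cos(np.radians(40)),np.sin(np.radians(40))
px=c4*rackx+s4*Z; pz=-s4*rackx+c4*Z
def rackR(sg=1): return frame(-pz,sg*racky)
def grasp(k,inset=.012,deep=.005,back=0): return np.array(PLT[k])-inset*px-deep*pz+back*pz
def st():
    o=robot.observe();print("t",round(o["time"],2),"p",o["tool_pos"].round(4),"F",o["contact_force"].round(1),"open",round(o["opening"],4),"q",o["qpos"].round(2)); print(toolR(o).round(3).tolist())
E
python3 - <<'E'
from h import *
st(); print(COR,APP)
for sg in (1,-1): show(grasp('A',back=.08),rackR(sg),sg)
E
```

```text
t 0.15 p [0.1812 0.4924 0.2262] F [-0.4  0.5  0.1] open 0.0918 q [ 1.07  0.34  1.52 -0.    1.28 -0.15]
[[-0.001, -0.938, 0.346], [-0.001, 0.346, 0.938], [-1.0, 0.0, -0.001]]
[ 0.61772719 -0.01353995  0.054     ] [ 0.5528 -0.1955  0.    ]
1 target [0.4257 0.2011 0.1238] dp [0.1025, -0.33, -0.1888] turn [-35.17, -12.87, -38.63] rows>= 7.9
-1 target [0.4257 0.2011 0.1238] dp [0.1025, -0.33, -0.1888] turn [135.92, -49.51, 16.49] rows>= 16.9
```

Run:
```python
from h import *
show(grasp('A',back=.12),rackR(1))
```

```text
target [0.401  0.1938 0.1545] dp [0.0719, -0.3094, -0.2042] turn [-35.17, -12.87, -38.63] rows>= 7.6
```

Request:
move_arm(deltas=[{"dp":[0.0,-0.155,-0.1],"turn":[-17,-6.5,-19]},{"dp":[0.03,-0.25,-0.17],"turn":[-25,-9,-28]},{"dp":[0.072,-0.309,-0.204],"turn":[-35.17,-12.87,-38.63]},{"dp":[0.072,-0.309,-0.204],"turn":[-35.17,-12.87,-38.63]},{"dp":[0.072,-0.309,-0.204],"turn":[-35.17,-12.87,-38.63]},{"dp":[0.072,-0.309,-0.204],"turn":[-35.17,-12.87,-38.63]},{"dp":[0.072,-0.309,-0.204],"turn":[-35.17,-12.87,-38.63]},{"dp":[0.072,-0.309,-0.204],"turn":[-35.17,-12.87,-38.63]},{"dp":[0.072,-0.309,-0.204],"turn":[-35.17,-12.87,-38.63]},{"dp":[0.072,-0.309,-0.204],"turn":[-35.17,-12.87,-38.63]}], hand=0.07)

```text
time: 1.15
tool_pos: [0.3785, 0.2344, 0.1867]
tool_rot: [-1.662, 0.884, 0.172]
contact_force: [-0.2, 0.1, 0.4]
opening: 0.0695
```

Run:
```python
from h import *
st(); show(grasp('A',back=.12),rackR(1)); show(grasp('A'),rackR(1))
p,d=robot.read_camera("wrist"); cv2.imwrite("pics/w1.png",p[:,:,::-1])
```

```text
t 1.15 p [0.3785 0.2344 0.1867] F [-0.2  0.1  0.4] open 0.0695 q [ 0.55  0.03  2.3  -1.    0.28 -0.39]
[[0.624, -0.744, -0.239], [0.108, -0.221, 0.969], [-0.774, -0.631, -0.058]]
 target [0.401  0.1938 0.1545] dp [0.0346, 0.0125, -0.0429] turn [0.08, -4.21, -0.87] rows>= 1.1
 target [0.475  0.2157 0.0626] dp [0.1542, 0.0107, -0.0341] turn [0.08, -4.21, -0.87] rows>= 3.2
```

View pics/w1.png

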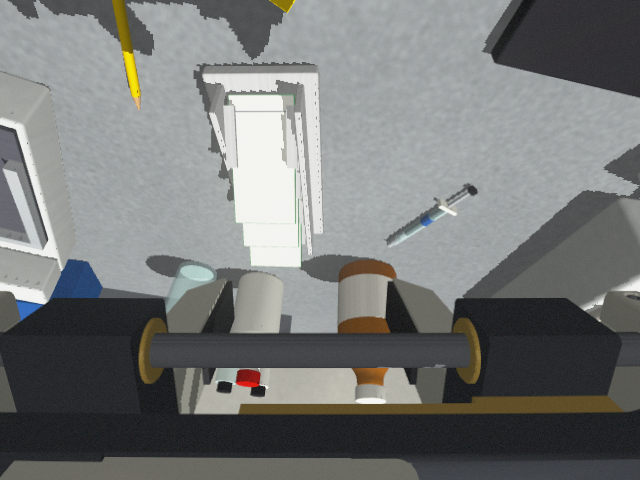

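```bash
cat > kin.py <<'E'
from h import *
import json,os
F="poses.json"
def log():
    o=robot.observe(); L=json.load(open(F)) if os.path.exists(F) else []
    L.append([o["qpos"].tolist(),o["tool_pos"].tolist(),toolR(o).tolist()]); json.dump(L,open(F,"w"))
Ry=lambda a:Rn.from_euler('y',a).as_matrix(); Rz=lambda a:Rn.from_euler('z',a).as_matrix()
E
python3 - <<'E'
from kin import *
q0=[1.07196764e+00,3.42716554e-01,1.52502552e+00,-1.61697535e-05,1.27538477e+00,-1.45930415e-01]
json.dump([[q0,[0.18120219,0.49230339,0.22604519],Rn.from_euler('xyz',[3.00574024,1.56926206,-2.0595423]).as_matrix().tolist()]],open(F,"w"))
log()
L=json.load(open(F))
import itertools
for s4,s6 in itertools.product((1,-1),(1,-1)):
    M=[]
    for q,p,R in L:
        B=Rz(q[0])@Ry(q[1]+q[2])@Rz(s4*q[3])@Ry(q[4])@Rz(s6*q[5]); M.append(B.T@np.array(R))
    print(s4,s6,np.linalg.norm(M[0]-M[1]),M[0].round(2).tolist())
E
```

```text
1 1 1.0483186278879842e-08 [[-0.0, -0.0, -1.0], [-0.0, 1.0, -0.0], [1.0, 0.0, -0.0]]
1 -1 0.6703364649896074 [[-0.0, 0.29, -0.96], [0.0, 0.96, 0.29], [1.0, 0.0, -0.0]]
-1 1 2.3746425427420434 [[0.0, 0.0, -1.0], [-0.0, 1.0, 0.0], [1.0, 0.0, 0.0]]
-1 -1 2.6632772023282074 [[-0.0, 0.29, -0.96], [-0.0, 0.96, 0.29], [1.0, 0.0, 0.0]]
```

```bash
cat >> h.py <<'E'
def tiltR(deg,sg=1):
    a=np.radians(deg); return frame(np.sin(a)*rackx-np.cos(a)*Z,sg*racky)
def grasp2(k,tilt,inset=.012,deep=.005,back=0):
    R=tiltR(tilt); return np.array(PLT[k])-inset*px+(deep-back)*R[:,0],R
E
python3 - <<'E'
from h import *
show(*grasp2('A',20,back=.1))
E
```

```text
target [0.4407 0.2056 0.1557] dp [0.0597, -0.0207, -0.0411] turn [-0.65, -4.18, 19.09] rows>= 2.3
```

Request:
move_arm(deltas=[{"dp":[0.06,-0.021,-0.041],"turn":[-0.65,-4.18,19.09]},{"dp":[0.06,-0.021,-0.041],"turn":[-0.65,-4.18,19.09]},{"dp":[0.06,-0.021,-0.041],"turn":[-0.65,-4.18,19.09]},{"dp":[0.06,-0.021,-0.041],"turn":[-0.65,-4.18,19.09]}])

```text
time: 1.6
tool_pos: [0.4273, 0.2033, 0.1591]
tool_rot: [-1.714, 1.105, 0.119]
contact_force: [0.3, -0.8, -0.9]
opening: 0.0702
```

```bash
cat >> kin.py <<'E'
def rows(q):
    r=[];B=Rz(q[0]);e=np.eye(3)
    c=[B@e[1],e[2],B@e[0]]
    C=B@Ry(q[1]);c+=[C@e[0],C@e[2]]
    D=C@Ry(q[2]);c+=[D@e[0],D@e[2]]
    E=D@Rz(q[3]);c+=[E@e[1]]
    G=E@Ry(q[4]);c+=[G@e[2]]
    return np.array(c).T,G
def fit():
    L=json.load(open(F));A=np.vstack([rows(q)[0] for q,p,R in L]);b=np.concatenate([p for q,p,R in L])
    # drop gauge: fewer params
    use=[0,1,2,4,5,6,8]
    x,res,rk,sv=np.linalg.lstsq(A[:,use],b,rcond=1e-6); full=np.zeros(9);full[use]=x
    return full,rk,abs(A@full-b).max()
E
python3 - <<'E'
from kin import *
log(); st(); show(*grasp2('A',20,back=.1)); f=fit(); print(f[0].round(4),f[1:])
E
```

```text
t 1.6 p [0.4273 0.2033 0.1591] F [ 0.3 -0.8 -0.9] open 0.0702 q [ 0.35  0.14  2.13 -0.25  0.43 -1.27]
[[0.446, -0.861, -0.244], [0.053, -0.247, 0.968], [-0.893, -0.444, -0.064]]
 target [0.4407 0.2056 0.1557] dp [0.0092, -0.0106, -0.0009] turn [-0.69, -4.3, 6.37] rows>= 0.9
[0.0764 0.2229 0.     0.     0.5062 0.0465 0.3796 0.     0.3181] (np.int32(7), np.float64(8.096263381940361e-10))
```

```bash
cat >> kin.py <<'E'
from scipy.optimize import least_squares
PAR=np.array([0.0764,0.2229,0,0,0.5062,0.0465,0.3796,0,0.3181])
try: PAR=fit()[0]
except Exception: pass
M0=np.array([[0,0,-1.],[0,1,0],[1,0,0]])
LO=np.array([-2.53,-.77,.04,-1,.28,-3.11]);HI=np.array([2.53,2.02,2.7,4.14,2.66,3.11])
def fk(q):
    c,G=rows(q); return c@PAR, G@Rz(q[5])@M0
def ik(p,R,q0=None):
    q0=robot.observe()["qpos"] if q0 is None else q0
    best=None
    for s in [q0]+[np.random.default_rng(k).uniform(LO,HI) for k in range(25)]:
        def f(q):
            pp,RR=fk(q);return np.r_[(pp-p)*5,Rn.from_matrix(RR.T@R).as_rotvec()]
        r=least_squares(f,np.clip(s,LO+1e-3,HI-1e-3),bounds=(LO,HI))
        key=(r.cost>1e-8, np.abs(r.x-q0).sum() if r.cost<=1e-8 else r.cost)
        if best is None or key<best[0]: best=(key,r.x,r.cost)
        if s is q0 and r.cost<1e-8 : break
    q=best[1];return q,best[2],np.minimum(q-LO,HI-q).min()
E
python3 - <<'E'
from kin import *
for k in "ABC":
  for t in (0,10,20,30,40):
    for back in (0,.1):
        q,c,m=ik(*grasp2(k,t,back=back)); print(k,t,back,q.round(2),"cost %.1e"%c,"margin",round(m,2))
E
```

```text
A 0 0 [ 0.28  0.53  1.75  0.    0.87 -1.58] cost 5.0e-19 margin 0.59
A 0 0.1 [ 0.28  0.39  1.64  0.    1.11 -1.58] cost 1.6e-29 margin 0.83
A 10 0 [ 0.28  0.46  1.9   0.    0.61 -1.58] cost 1.4e-24 margin 0.33
A 10 0.1 [ 0.28  0.28  1.83  0.    0.85 -1.58] cost 4.1e-31 margin 0.57
A 20 0 [ 0.28  0.42  2.05  0.01  0.33 -1.59] cost 3.7e-31 margin 0.05
A 20 0.1 [ 0.28  0.19  2.03  0.01  0.58 -1.59] cost 9.4e-31 margin 0.3
A 30 0 [0.25 0.46 2.31 3.01 0.28 1.67] cost 9.2e-03 margin 0.0
A 30 0.1 [ 0.27  0.14  2.21  0.03  0.28 -1.61] cost 2.7e-05 margin 0.0
A 40 0 [0.27 0.45 2.33 3.11 0.34 1.59] cost 1.3e-18 margin 0.06
A 40 0.1 [0.26 0.18 2.47 3.04 0.28 1.65] cost 2.6e-03 margin 0.0
B 0 0 [ 0.28  0.58  1.65  0.    0.92 -1.58] cost 1.1e-30 margin 0.64
B 0 0.1 [ 0.28  0.45  1.54  0.    1.15 -1.58] cost 2.8e-23 margin 0.87
B 10 0 [ 0.28  0.51  1.8   0.    0.66 -1.58] cost 3.0e-22 margin 0.38
B 10 0.1 [ 0.28  0.34  1.74  0.    0.88 -1.58] cost 9.1e-18 margin 0.6
B 20 0 [ 0.28  0.46  1.96  0.01  0.37 -1.59] cost 5.2e-20 margin 0.09
B 20 0.1 [ 0.27  0.25  1.94  0.01  0.6  -1.59] cost 2.4e-28 mar
[... 270 characters left out ...]
gin 0.0
C 0 0 [ 0.28  0.63  1.54  0.    0.97 -1.58] cost 2.5e-26 margin 0.69
C 0 0.1 [ 0.28  0.52  1.43  0.    1.19 -1.58] cost 1.0e-19 margin 0.91
C 10 0 [ 0.28  0.56  1.7   0.    0.71 -1.58] cost 5.4e-18 margin 0.43
C 10 0.1 [ 0.28  0.4   1.65  0.    0.92 -1.58] cost 9.5e-19 margin 0.64
C 20 0 [ 0.28  0.51  1.86  0.01  0.42 -1.58] cost 8.8e-27 margin 0.14
C 20 0.1 [ 0.28  0.31  1.85  0.01  0.63 -1.58] cost 4.6e-25 margin 0.35
C 30 0 [ 0.28  0.49  1.93 -0.    0.28 -1.57] cost 3.6e-03 margin 0.0
C 30 0.1 [ 0.28  0.25  2.05  0.02  0.31 -1.6 ] cost 7.1e-23 margin 0.03
C 40 0 [0.28 0.52 2.17 3.1  0.28 1.6 ] cost 4.7e-04 margin 0.0
C 40 0.1 [0.26 0.29 2.33 3.03 0.28 1.66] cost 5.6e-03 margin 0.0
```

Run:
```python
from kin import *
show(*grasp2('A',15,deep=.006,back=.05)); show(*grasp2('A',15,deep=.006))
p,R=grasp2('A',15,deep=.006)
for d in (0,.04,.08,.12): print(ik(p+px*d,R))
```

```text
target [0.461  0.2116 0.1089] dp [0.0603, -0.0087, 0.003] turn [-0.88, -4.27, 11.37] rows>= 1.4
 target [0.4734 0.2152 0.0606] dp [0.1092, 0.0012, 0.0066] turn [-0.88, -4.27, 11.37] rows>= 2.2
(array([ 0.27761911,  0.43559968,  1.97653474,  0.00594785,  0.46767938,
       -1.58611272]), np.float64(2.82548194162768e-27), np.float64(0.18767937969410775))
(array([ 0.27830537,  0.43235895,  1.87313486,  0.00460879,  0.57431599,
       -1.58401005]), np.float64(2.9299421117670173e-26), np.float64(0.294315990189143))
(array([ 0.2789063 ,  0.43809523,  1.76566177,  0.00375289,  0.67604999,
       -1.58248766]), np.float64(7.3354920711656e-25), np.float64(0.3960499924096499))
(array([ 0.2794369 ,  0.45175924,  1.65341633,  0.00316094,  0.77462931,
       -1.58130676]), np.float64(1.065750447984042e-29), np.float64(0.49462931449503555))
```

Request:
move_arm(deltas=[{"dp":[0.03,-0.009,0.003],"turn":[-0.4,-2,6]},{"dp":[0.06,-0.009,0.003],"turn":[-0.88,-4.27,11.37]},{"dp":[0.06,-0.009,0.003],"turn":[-0.88,-4.27,11.37]},{"dp":[0.06,-0.009,0.003],"turn":[-0.88,-4.27,11.37]},{"dp":[0.06,-0.009,0.003],"turn":[-0.88,-4.27,11.37]}])

```text
time: 2.1
tool_pos: [0.4601, 0.2108, 0.11]
tool_rot: [-1.576, 1.306, 0.28]
contact_force: [0.1, -0.6, -1.0]
opening: 0.07
```

Run:
```python
from kin import *
st()
show(*grasp2('A',15,deep=.006))
p,d=robot.read_camera("wrist"); cv2.imwrite("pics/w2.png",p[:,:,::-1])
```

```text
t 2.1 p [0.4601 0.2108 0.11  ] F [ 0.1 -0.6 -1. ] open 0.07 q [ 0.28  0.33  1.96  0.    0.59 -1.58]
[[0.251, -0.926, -0.281], [0.072, -0.272, 0.96], [-0.965, -0.261, -0.001]]
 target [0.4734 0.2152 0.0606] dp [0.0513, -0.0006, 0.0006] turn [-0.13, -0.12, 0.16] rows>= 1.0
```

View pics/w2.png

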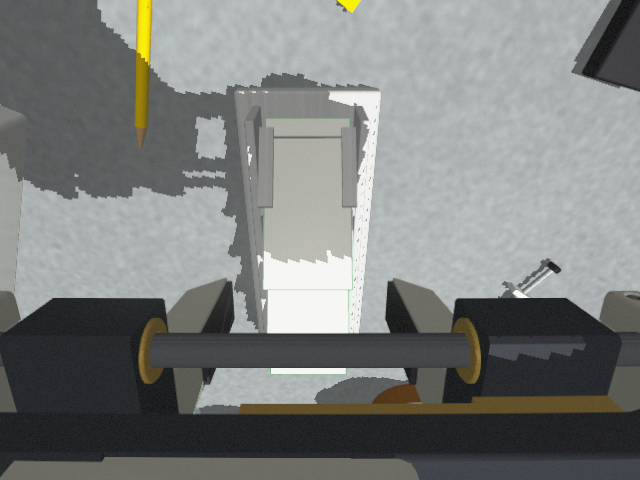

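The rack is centred in the wrist view: plate columns 264–352, fingers 232 and 387. I'll descend and close.

Request:
move_arm(deltas=[{"dp":[0.026,0,0.0006]},{"dp":[0.051,-0.0006,0.0006]},{"dp":[0.051,-0.0006,0.0006]},{"dp":[0.051,-0.0006,0.0006]}])

```text
invalid input
```

Request:
move_arm(deltas=[{"dp":[0,0,0]},{"dp":[0,0,0]},{"dp":[0,0,0]},{"dp":[0,0,0]},{"dp":[0,0,0]}], hand=0.03, squeeze=20)

```text
invalid input
```

Run:
```python
from kin import *
st()
o=robot.observe();print((toolR(o).T@px*.1).round(4)); show(*grasp2('A',15,deep=.006))
```

```text
t 2.15 p [0.4601 0.2108 0.1104] F [-0.7 -0.1  1. ] open 0.0698 q [ 0.28  0.33  1.96  0.    0.59 -1.58]
[[0.252, -0.926, -0.281], [0.073, -0.272, 0.96], [-0.965, -0.262, -0.001]]
[-0.0419 -0.0908  0.0001]
 target [0.4734 0.2152 0.0606] dp [0.0517, -0.0004, 0.0006] turn [-0.13, -0.11, 0.2] rows>= 1.0
```

Turn is required in every row.

Request:
move_arm(deltas=[{"dp":[0.026,0,0.0006],"turn":[0,0,0]},{"dp":[0.0515,-0.0004,0.0006],"turn":[0,0,0]},{"dp":[0.0515,-0.0004,0.0006],"turn":[0,0,0]},{"dp":[0.0515,-0.0004,0.0006],"turn":[0,0,0]}])

```text
time: 2.55
tool_pos: [0.4734, 0.215, 0.061]
tool_rot: [-1.574, 1.306, 0.281]
contact_force: [0.9, 0.3, -0.1]
opening: 0.0699
```

Request:
move_arm(deltas=[{"dp":[0,0,0],"turn":[0,0,0]},{"dp":[0,0,0],"turn":[0,0,0]},{"dp":[0,0,0],"turn":[0,0,0]},{"dp":[0,0,0],"turn":[0,0,0]},{"dp":[0,0,0],"turn":[0,0,0]}], hand=0.03, squeeze=20)

```text
time: 3.05
tool_pos: [0.4742, 0.2147, 0.0604]
tool_rot: [-1.573, 1.306, 0.281]
contact_force: [-0.7, 0.3, 3.3]
opening: 0.0497
```

Run:
```python
from kin import *
st()
o=robot.observe();print((toolR(o).T@px*.1).round(4)); show(*grasp2('A',15,deep=.006))
```

```text
t 3.05 p [0.4742 0.2147 0.0604] F [-0.7  0.3  3.3] open 0.0497 q [ 0.28  0.44  1.98  0.    0.46 -1.58]
[[0.251, -0.927, -0.28], [0.073, -0.27, 0.96], [-0.965, -0.262, -0.001]]
[-0.042  -0.0907  0.0003]
 target [0.4734 0.2152 0.0606] dp [-0.0003, 0.0006, 0.0008] turn [-0.23, -0.1, 0.16] rows>= 0.0
```

Request:
move_arm(deltas=[{"dp":[-0.0042,-0.0091,0],"turn":[0,0,0]},{"dp":[-0.0105,-0.0227,0],"turn":[0,0,0]},{"dp":[-0.0168,-0.0363,0],"turn":[0,0,0]},{"dp":[-0.0231,-0.0499,0],"turn":[0,0,0]},{"dp":[-0.0294,-0.0635,0],"turn":[0,0,0]},{"dp":[-0.0357,-0.0771,0],"turn":[0,0,0]},{"dp":[-0.0357,-0.0771,0],"turn":[0,0,0]}])

```text
time: 3.75
tool_pos: [0.5391, 0.2335, 0.1164]
tool_rot: [-1.574, 1.303, 0.281]
contact_force: [0.1, 0.3, -1.2]
opening: 0.0496
```

Run:
```python
from kin import *
st()
p,d=robot.read_camera("wrist"); cv2.imwrite("pics/w3.png",p[:,:,::-1])
p,d=robot.read_camera("scene"); crop(p[:,:,::-1],330,200,200,200,3,"pics/s3.png")
```

```text
t 3.75 p [0.5391 0.2335 0.1164] F [ 0.1  0.3 -1.2] open 0.0496 q [ 0.28  0.44  1.75  0.    0.68 -1.58]
[[0.255, -0.926, -0.28], [0.073, -0.27, 0.96], [-0.964, -0.265, -0.001]]
```

View pics/w3.png

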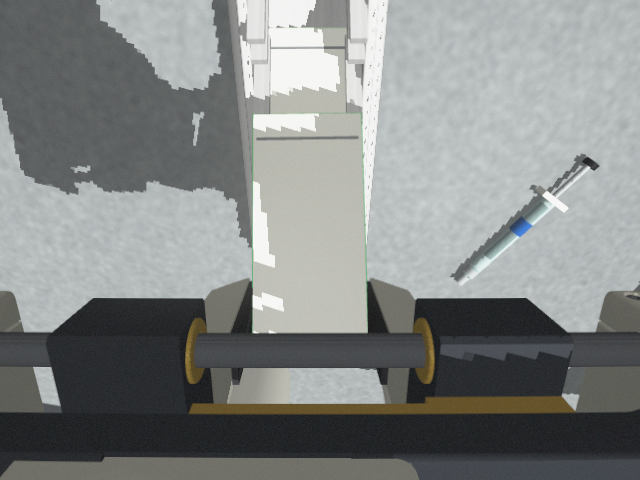

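View pics/s3.png

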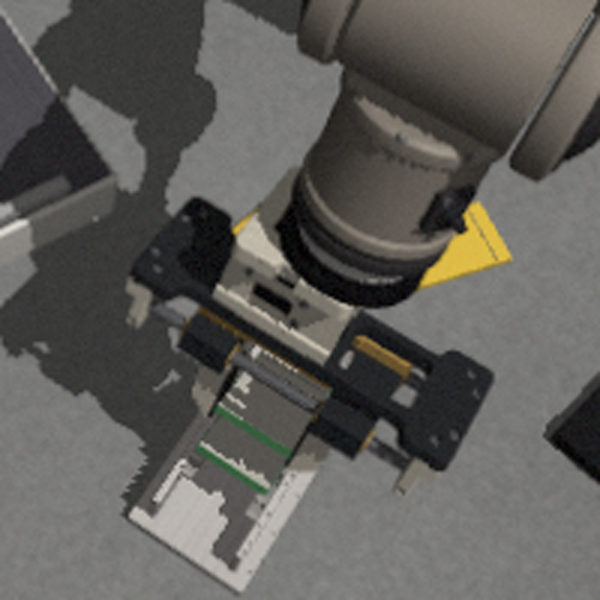

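```bash
cat >> h.py <<'E'
DOWN=frame(-Z,appy)
def stage(x,y,z): return COR+x/1e3*appx+y/1e3*appy+z/1e3*Z
E
python3 - <<'E'
from kin import *
show(stage(-20,-51,100),DOWN); print(ik(stage(-20,-51,100),DOWN)); print(ik(stage(-20,-51,1),DOWN))
o=robot.observe();print(toolR(o).T@(Z*.05))
E
```

```text
target [ 0.5898 -0.0607  0.154 ] dp [-0.0461, 0.0194, -0.2968] turn [25.3, 3.31, 14.84] rows>= 6.0
(array([-2.31734636e-01,  5.27971289e-01,  1.43511312e+00,  1.20692705e-14,
        1.17850824e+00, -1.64196067e+00]), np.float64(1.5891791592746802e-26), np.float64(0.8985082447968116))
(array([-2.31734636e-01,  6.42125630e-01,  1.53734375e+00,  7.15758403e-16,
        9.62123273e-01, -1.64196067e+00]), np.float64(1.0159983208027944e-29), np.float64(0.6821232734768966))
[-4.82775064e-02 -1.30108140e-02 -3.31664295e-05]
```

Request:
move_arm(deltas=[{"dp":[-0.025,-0.006,0],"turn":[0,0,0]},{"dp":[-0.05,-0.012,-0.01],"turn":[0,0,0]},{"dp":[-0.055,-0.008,-0.04],"turn":[3,0.3,2]},{"dp":[-0.055,0,-0.08],"turn":[7,1,4]},{"dp":[-0.055,0.004,-0.12],"turn":[11,1.4,6]},{"dp":[-0.055,0.008,-0.16],"turn":[15,2,9]},{"dp":[-0.05,0.012,-0.2],"turn":[19,2.5,11]},{"dp":[-0.05,0.016,-0.24],"turn":[22,3,13]},{"dp":[-0.046,0.019,-0.275],"turn":[25.3,3.31,14.84]},{"dp":[-0.046,0.019,-0.297],"turn":[25.3,3.31,14.84]}])

```text
time: 4.85
tool_pos: [0.59, -0.0632, 0.1525]
tool_rot: [1.604, 1.568, 3.011]
contact_force: [0.7, 0.6, -0.8]
opening: 0.0497
```

Request:
move_arm(deltas=[{"dp":[0,0,0],"turn":[0,0,0]},{"dp":[0,0,0],"turn":[0,0,0]}])

```text
time: 5.05
tool_pos: [0.5896, -0.0605, 0.1534]
tool_rot: [1.093, 1.569, 2.503]
contact_force: [-0.3, -0.3, -0.8]
opening: 0.0494
```

Run:
```python
from kin import *
st();show(stage(-20,-51,100),DOWN)
p,d=robot.read_camera("wrist"); cv2.imwrite("pics/w4.png",p[:,:,::-1])
```

```text
t 5.05 p [ 0.5896 -0.0605  0.1534] F [-0.3 -0.3 -0.8] open 0.0494 q [-0.23  0.53  1.44  0.    1.18 -1.64]
[[-0.001, -0.987, 0.161], [0.001, 0.161, 0.987], [-1.0, 0.002, 0.001]]
 target [ 0.5898 -0.0607  0.154 ] dp [-0.0006, -0.0003, -0.0002] turn [-0.04, 0.05, -0.09] rows>= 0.0
```

View pics/w4.png

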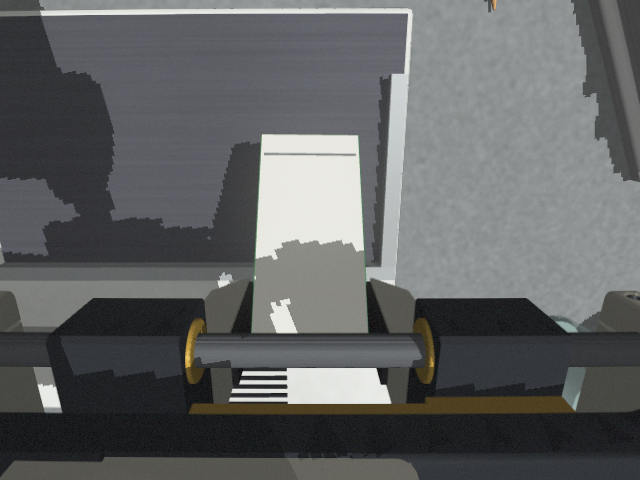

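Request:
move_arm(deltas=[{"dp":[0.03,0,0],"turn":[0,0,0]},{"dp":[0.058,0,0],"turn":[0,0,0]},{"dp":[0.065,0,0],"turn":[0,0,0]},{"dp":[0.072,0,0],"turn":[0,0,0]},{"dp":[0.079,0,0],"turn":[0,0,0]},{"dp":[0.086,0,0],"turn":[0,0,0]},{"dp":[0.092,0,0],"turn":[0,0,0]},{"dp":[0.096,0,0],"turn":[0,0,0]},{"dp":[0.097,0,0],"turn":[0,0,0]},{"dp":[0.097,0,0],"turn":[0,0,0]}], squeeze=7)

```text
time: 6.1
tool_pos: [0.5903, -0.0607, 0.0571]
tool_rot: [0.314, 1.57, 1.725]
contact_force: [0.5, 1.0, 0.8]
opening: 0.0498
```

Run:
```python
from kin import *
st();show(stage(-20,-51,1),DOWN)
p,d=robot.read_camera("wrist"); cv2.imwrite("pics/w5.png",p[:,:,::-1])
p,d=robot.read_camera("scene"); crop(p[:,:,::-1],180,130,200,200,3,"pics/s5.png")
```

```text
t 6.1 p [ 0.5903 -0.0607  0.0571] F [0.5 1.  0.8] open 0.0498 q [-0.23  0.64  1.53  0.    0.97 -1.64]
[[-0.0, -0.987, 0.16], [0.0, 0.16, 0.987], [-1.0, 0.0, 0.0]]
 target [ 0.5898 -0.0607  0.055 ] dp [0.0021, 0.0005, -0.0001] turn [0.0, 0.02, -0.01] rows>= 0.0
```

View pics/w5.png

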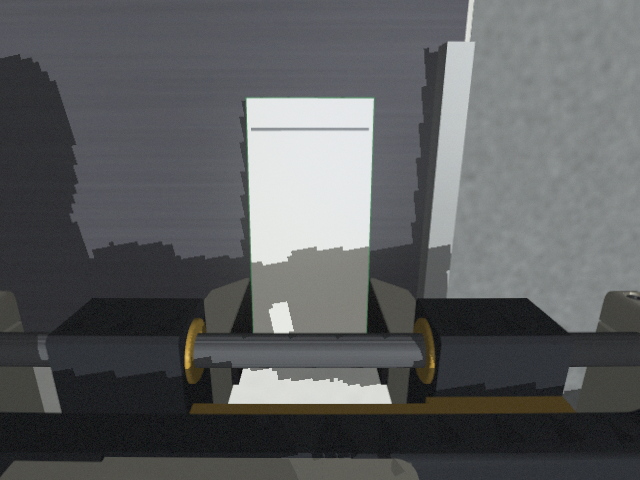

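View pics/s5.png

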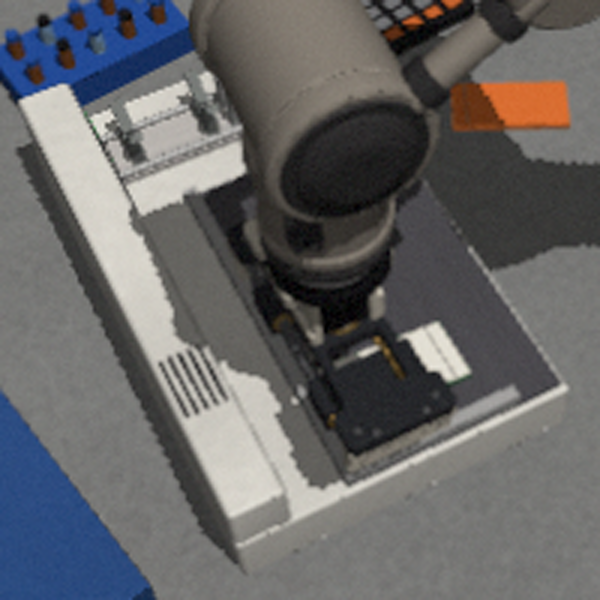

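Request:
move_arm(deltas=[{"dp":[0.0015,0,0],"turn":[0,0,0]},{"dp":[0.0015,0,0],"turn":[0,0,0]},{"dp":[0.0015,0,0],"turn":[0,0,0]},{"dp":[-0.03,0,0],"turn":[0,0,0]},{"dp":[-0.06,0,0],"turn":[0,0,0]},{"dp":[-0.08,0,0],"turn":[0,0,0]},{"dp":[-0.08,0,0],"turn":[0,0,0]}], hand=0.056)

```text
time: 6.9
tool_pos: [0.5923, -0.0611, 0.1405]
tool_rot: [-1.596, 1.564, -0.186]
contact_force: [-0.3, 0.4, 0.1]
opening: 0.0559
```

Run:
```python
from kin import *
st()
p,d=robot.read_camera("wrist"); cv2.imwrite("pics/w6.png",p[:,:,::-1])
i=robot.camera_info("wrist")
# side push, tool rotated: z along appx
S1=frame(-Z,appx);S2=frame(-Z,-appx)
for R in (S1,S2): print(ik(stage(-58,-90,1.5),R)); show(stage(-58,-95,60),R)
```

```text
t 6.9 p [ 0.5923 -0.0611  0.1405] F [-0.3  0.4  0.1] open 0.0559 q [-0.23  0.54  1.45  0.    1.14 -1.64]
[[0.007, -0.987, 0.16], [-0.001, 0.16, 0.987], [-1.0, -0.007, -0.0]]
(array([-3.07235131e-01,  5.84498009e-01,  1.65373463e+00, -9.62010225e-19,
        9.03360019e-01, -1.46664840e-01]), np.float64(4.246310704122796e-31), np.float64(0.6233600189070155))
 target [ 0.5453 -0.098   0.114 ] dp [0.0243, 0.0395, -0.0441] turn [90.01, 0.16, 0.16] rows>= 10.5
(array([-3.07235132e-01,  5.84498009e-01,  1.65373463e+00,  2.17904249e-09,
        9.03360019e-01,  2.99492781e+00]), np.float64(2.3785827297835274e-18), np.float64(0.11507218984725842))
 target [ 0.5453 -0.098   0.114 ] dp [0.0243, 0.0395, -0.0441] turn [-89.99, -0.16, 0.16] rows>= 10.5
```

View pics/w6.png

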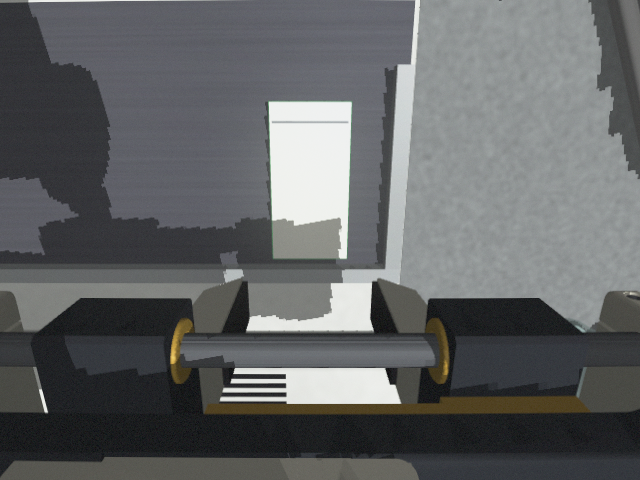

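Run:
```python
from kin import *
i=robot.camera_info("wrist")
def cf(P): v=P-COR; return np.c_[v@appx,v@appy,v[:,2]]*1e3
print(cf(onplane(i,[(268,101),(352,101),(272.5,259),(347,259)],.059)).round(1))
print("fence base rear/left pts",cf(onplane(i,[(60,265),(250,266),(388,100),(385,200)],.054)).round(1))
print("fence top",cf(onplane(i,[(60,265),(300,268),(398,100),(388,240)],.064)).round(1))
```

```text
[[-107.5  -74.8    5. ]
 [-107.5  -25.4    5. ]
 [  -8.4  -74.9    5. ]
 [  -8.4  -25.5    5. ]]
fence base rear/left pts [[  -2.  -221.5   -0. ]
 [  -1.4  -90.9   -0. ]
 [-108.3   -3.3   -0. ]
 [ -47.2   -1.6   -0. ]]
fence top [[-6.000e+00 -2.144e+02  1.000e+01]
 [-4.000e+00 -5.660e+01  1.000e+01]
 [-1.079e+02  5.000e-01  1.000e+01]
 [-2.330e+01 -2.000e-01  1.000e+01]]
```

```bash
cat >> h.py <<'E'
SIDE=frame(-Z,appx)
E
python3 - <<'E'
from kin import *
show(stage(-58,-100,40),SIDE)
E
```

```text
target [ 0.5445 -0.103   0.094 ] dp [0.0443, 0.0396, -0.0491] turn [90.01, 0.16, 0.16] rows>= 10.5
```

Request:
move_arm(deltas=[{"dp":[0.0,0.02,-0.02],"turn":[8.5,0,0]},{"dp":[0.0,0.04,-0.049],"turn":[17,0,0]},{"dp":[0.0,0.04,-0.049],"turn":[25.5,0,0]},{"dp":[0.01,0.04,-0.049],"turn":[34,0,0]},{"dp":[0.02,0.04,-0.049],"turn":[42.5,0,0]},{"dp":[0.03,0.04,-0.049],"turn":[51,0,0]},{"dp":[0.044,0.04,-0.049],"turn":[59.5,0,0]},{"dp":[0.044,0.04,-0.049],"turn":[68,0,0]},{"dp":[0.044,0.04,-0.049],"turn":[76.5,0,0]},{"dp":[0.044,0.04,-0.049],"turn":[85,0.16,0.16]}], hand=0.03)

```text
time: 7.95
tool_pos: [0.5421, -0.1023, 0.0914]
tool_rot: [2.96, 1.564, 2.881]
contact_force: [0.4, -0.6, -0.3]
opening: 0.0302
```

Run:
```python
from kin import *
st();show(stage(-58,-100,2),SIDE);show(stage(-58,-87,2),SIDE);show(stage(-58,-61,2),SIDE)
```

```text
t 7.95 p [ 0.5421 -0.1023  0.0914] F [ 0.4 -0.6 -0.3] open 0.0302 q [-0.33  0.53  1.62 -0.    0.99 -0.25]
[[-0.006, 0.079, 0.997], [0.002, 0.997, -0.079], [-1.0, 0.001, -0.006]]
 target [ 0.5445 -0.103   0.056 ] dp [0.0354, -0.0005, 0.0026] turn [4.65, -0.36, -0.05] rows>= 0.7
 target [ 0.5466 -0.0901  0.056 ] dp [0.0354, 0.0125, 0.0037] turn [4.65, -0.36, -0.05] rows>= 0.8
 target [ 0.5507 -0.0645  0.056 ] dp [0.0354, 0.0384, 0.0058] turn [4.65, -0.36, -0.05] rows>= 1.1
```

Request:
move_arm(deltas=[{"dp":[0.018,0,0.0026],"turn":[4.65,-0.36,0]},{"dp":[0.0354,0,0.0026],"turn":[4.65,-0.36,0]},{"dp":[0.0354,0,0.0026],"turn":[4.65,-0.36,0]},{"dp":[0.0354,0.0125,0.0037],"turn":[4.65,-0.36,0]},{"dp":[0.0354,0.017,0.004],"turn":[4.65,-0.36,0]},{"dp":[0.0354,0.022,0.0044],"turn":[4.65,-0.36,0]},{"dp":[0.0354,0.027,0.0049],"turn":[4.65,-0.36,0]},{"dp":[0.0354,0.032,0.0053],"turn":[4.65,-0.36,0]},{"dp":[0.0354,0.036,0.0057],"turn":[4.65,-0.36,0]},{"dp":[0.0354,0.038,0.0058],"turn":[4.65,-0.36,0]}])

```text
time: 8.95
tool_pos: [0.5517, -0.0651, 0.0579]
tool_rot: [-0.081, 1.567, -0.235]
contact_force: [-1.3, -4.0, 0.4]
opening: 0.0302
```

Run:
```python
from kin import *
st();show(stage(-58,-61,2),SIDE)
p,d=robot.read_camera("wrist"); cv2.imwrite("pics/w7.png",p[:,:,::-1])
```

```text
t 8.95 p [ 0.5517 -0.0651  0.0579] F [-1.3 -4.   0.4] open 0.0302 q [-0.26  0.58  1.65  0.    0.91 -0.1 ]
[[0.003, 0.153, 0.988], [-0.001, 0.988, -0.153], [-1.0, -0.0, 0.003]]
 target [ 0.5507 -0.0645  0.056 ] dp [0.0019, 0.0004, -0.0011] turn [0.4, 0.19, 0.01] rows>= 0.1
```

View pics/w7.png

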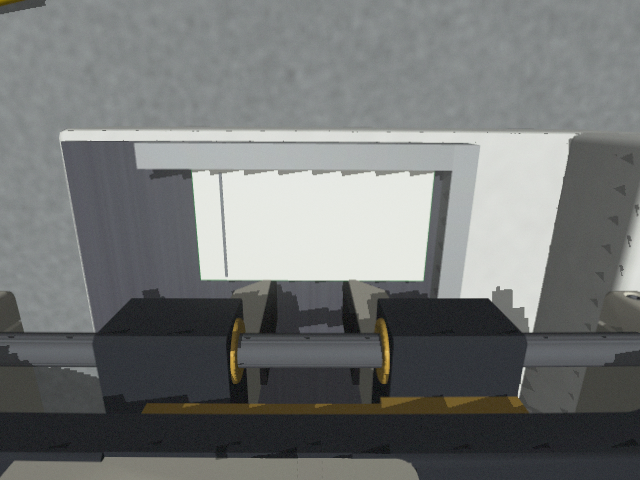

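Request:
move_arm(deltas=[{"dp":[0,0.0015,0],"turn":[0,0,0]},{"dp":[0,0.0015,0],"turn":[0.4,0,0]}])

```text
time: 9.2
tool_pos: [0.5517, -0.0647, 0.0578]
tool_rot: [-0.349, 1.567, -0.511]
contact_force: [-1.1, -6.4, -0.3]
opening: 0.0298
```

Run:
```python
from kin import *
st()
def cf(P): v=P-COR; return np.c_[v@appx,v@appy,v[:,2]]*1e3
i=robot.camera_info("wrist")
p,d=robot.read_camera("wrist"); cv2.imwrite("pics/w8.png",p[:,:,::-1])
o=robot.observe(); R=toolR(o)
print("back off in tool:", (R.T@(-appy*.02)).round(4), "front pose")
show(stage(-130,-25,40),DOWN); print(ik(stage(-130,-25,2),DOWN))
show(stage(-130,-25,40),frame(-Z,appy))
print(cf(o["tool_pos"][None]))
```

```text
t 9.2 p [ 0.5517 -0.0647  0.0578] F [-1.1 -6.4 -0.3] open 0.0298 q [-0.25  0.58  1.65 -0.    0.91 -0.09]
[[0.003, 0.161, 0.987], [-0.002, 0.987, -0.161], [-1.0, -0.001, 0.003]]
back off in tool: [ 0.   -0.02  0.  ] front pose
 target [ 0.4854 -0.0174  0.094 ] dp [-0.0364, 0.036, -0.073] turn [-90.08, 0.09, 0.19] rows>= 10.5
(array([-1.93850435e-01,  4.88117230e-01,  1.84549819e+00, -1.29076104e-11,
        8.07977236e-01, -1.60407647e+00]), np.float64(1.5141843508101943e-21), np.float64(0.5279772355184063))
 target [ 0.4854 -0.0174  0.094 ] dp [-0.0364, 0.036, -0.073] turn [-90.08, 0.09, 0.19] rows>= 10.5
[[-56.96786774 -61.14794682   3.84436754]]
```

```bash
sed -i 's/^COR=.*//; s/; COR=APP.*$/; COR=APP+.035*appx+.1885*appy+.054*Z/' h.py
python3 - <<'E'
from kin import *
show(stage(-58,-70,4),SIDE,"off");show(stage(-58,-70,45),SIDE,"up");show(stage(-142,-25,45),SIDE,"over");show(stage(-142,-25,2),SIDE,"dn")
print(ik(stage(-142,-25,2),SIDE))
E
```

```text
off target [ 0.549  -0.0748  0.058 ] dp [-0.0001, -0.0104, -0.001] turn [-0.08, 0.18, 0.06] rows>= 0.2
up target [ 0.549  -0.0748  0.099 ] dp [-0.0411, -0.0104, -0.0009] turn [-0.08, 0.18, 0.06] rows>= 0.8
over target [ 0.4733 -0.017   0.099 ] dp [-0.0415, 0.0345, -0.085] turn [-0.08, 0.18, 0.06] rows>= 2.0
dn target [ 0.4733 -0.017   0.056 ] dp [0.0015, 0.0345, -0.0851] turn [-0.08, 0.18, 0.06] rows>= 1.8
(array([-1.97910670e-01,  4.71544892e-01,  1.87821407e+00, -7.44989770e-13,
        7.91833689e-01, -3.73403791e-02]), np.float64(4.268875614879672e-24), np.float64(0.5118336893745385))
```

Request:
move_arm(deltas=[{"dp":[0,-0.01,-0.001],"turn":[0,0,0]},{"dp":[-0.02,-0.01,-0.001],"turn":[0,0,0]},{"dp":[-0.041,-0.01,-0.01],"turn":[0,0,0]},{"dp":[-0.041,0.015,-0.05],"turn":[0,0.18,0]},{"dp":[-0.041,0.0345,-0.085],"turn":[0,0.18,0]},{"dp":[-0.041,0.0345,-0.085],"turn":[0,0.18,0]},{"dp":[-0.02,0.0345,-0.085],"turn":[0,0.18,0]},{"dp":[0.0015,0.0345,-0.085],"turn":[0,0.18,0]},{"dp":[0.0015,0.0345,-0.085],"turn":[0,0.18,0]}], hand=0.0)

```text
time: 10.15
tool_pos: [0.4742, -0.0165, 0.0552]
tool_rot: [1.207, 1.57, 1.045]
contact_force: [0.6, -0.4, 0.1]
opening: 0.0005
```

Run:
```python
from kin import *
st();show(stage(-142,-25,2),SIDE,"dn");show(stage(-122,-25,2),SIDE,"dn")
```

```text
t 10.15 p [ 0.4742 -0.0165  0.0552] F [ 0.6 -0.4  0.1] open 0.0005 q [-0.2   0.47  1.88  0.    0.79 -0.04]
[[0.0, 0.161, 0.987], [0.001, 0.987, -0.161], [-1.0, 0.001, 0.0]]
dn target [ 0.4733 -0.017   0.056 ] dp [-0.0008, -0.0006, -0.0008] turn [-0.07, 0.02, -0.05] rows>= 0.0
dn target [ 0.4931 -0.0202  0.056 ] dp [-0.0008, -0.0006, 0.0192] turn [-0.07, 0.02, -0.05] rows>= 0.4
```

Request:
move_arm(deltas=[{"dp":[-0.0008,0,0.008],"turn":[0,0,0]},{"dp":[-0.0008,0,0.012],"turn":[0,0,0]},{"dp":[-0.0008,0,0.015],"turn":[0,0,0]},{"dp":[-0.0008,0,0.018],"turn":[0,0,0]},{"dp":[-0.0008,0,0.021],"turn":[0,0,0]},{"dp":[-0.0008,0,0.0235],"turn":[0,0,0]},{"dp":[-0.0008,0,0.0235],"turn":[0,0,0]}])

```text
time: 10.85
tool_pos: [0.4971, -0.0198, 0.0569]
tool_rot: [0.787, 1.57, 0.626]
contact_force: [0.0, -0.1, -0.1]
opening: 0.0007
```

Run:
```python
from kin import *
st()
p,d=robot.read_camera("wrist"); cv2.imwrite("pics/w9.png",p[:,:,::-1])
```

```text
t 10.85 p [ 0.4971 -0.0198  0.0569] F [ 0.  -0.1 -0.1] open 0.0007 q [-0.19  0.5   1.81  0.    0.83 -0.03]
[[0.0, 0.161, 0.987], [0.0, 0.987, -0.161], [-1.0, 0.0, 0.0]]
```

View pics/w9.png

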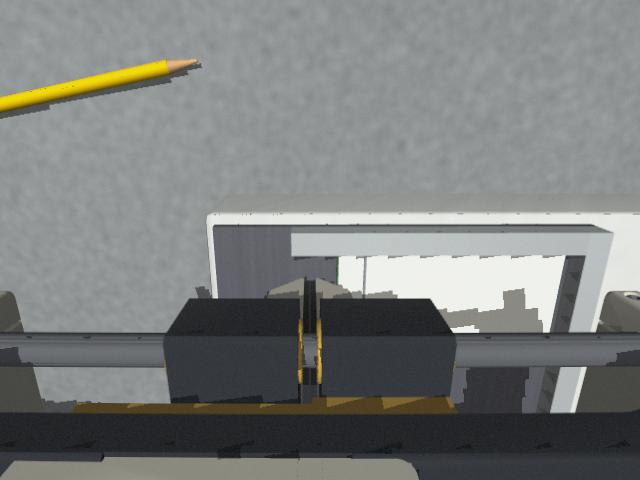

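Request:
move_arm(deltas=[{"dp":[0,0,0.003],"turn":[0,0,0]},{"dp":[0,0,0.006],"turn":[0,0,0]},{"dp":[0,0,0.008],"turn":[0,0,0]},{"dp":[0,0,0.008],"turn":[0,0,0]}])

```text
time: 11.3
tool_pos: [0.5049, -0.0211, 0.0568]
tool_rot: [0.917, 1.57, 0.755]
contact_force: [0.3, -0.2, 0.7]
opening: 0.0006
```

Request:
move_arm(deltas=[{"dp":[0,0,0.002],"turn":[0,0,0]},{"dp":[0,0,0.004],"turn":[0,0,0]},{"dp":[0,0,0.004],"turn":[0,0,0]}])

```text
time: 11.6
tool_pos: [0.5084, -0.0216, 0.0567]
tool_rot: [2.601, 1.57, 2.44]
contact_force: [-1.4, 0.3, 2.1]
opening: 0.0006
```

Run:
```python
from kin import *
st()
def cf(P): v=P-COR; return np.c_[v@appx,v@appy,v[:,2]]*1e3
print(cf(robot.observe()["tool_pos"][None]))
i=robot.camera_info("wrist")
p,d=robot.read_camera("wrist"); p=p[:,:,::-1]; cv2.imwrite("pics/w10.png",p)
```

```text
t 11.6 p [ 0.5084 -0.0216  0.0567] F [-1.4  0.3  2.1] open 0.0006 q [-0.19  0.52  1.78  0.    0.84 -0.03]
[[-0.001, 0.161, 0.987], [0.001, 0.987, -0.161], [-1.0, 0.0, -0.001]]
[[-106.61796838  -23.98258093    2.74970105]]
```

View pics/w10.png

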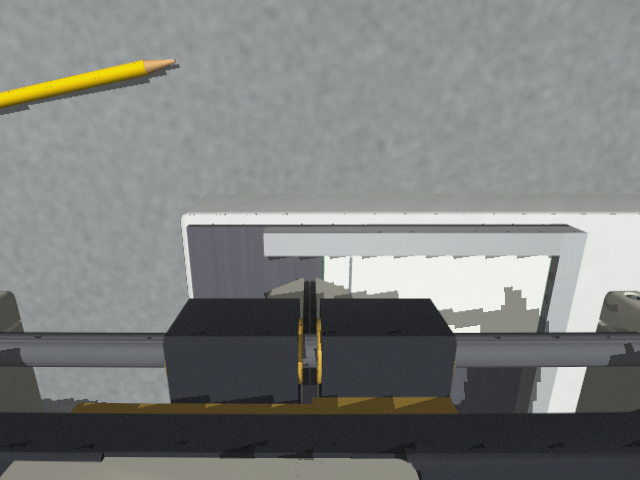

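Request:
move_arm(deltas=[{"dp":[0,0,0.002],"turn":[0,0,0]},{"dp":[0,0,0.004],"turn":[0,0,0]},{"dp":[0,0,0.004],"turn":[0,0,0]}])

```text
time: 11.95
tool_pos: [0.5089, -0.0217, 0.0564]
tool_rot: [3.102, 1.562, 2.941]
contact_force: [-11.5, 1.4, 9.9]
opening: 0.0007
```

Request:
move_arm(deltas=[{"dp":[0,0,0.002],"turn":[0,0,0]},{"dp":[0,0,0.003],"turn":[0,0,0]},{"dp":[0,0,0.003],"turn":[0,0,0]}])

```text
time: 12.25
tool_pos: [0.509, -0.0217, 0.0563]
tool_rot: [3.129, 1.556, 2.969]
contact_force: [-20.9, 1.2, 16.1]
opening: 0.0004
```

Request:
move_arm(deltas=[{"dp":[0,0,-0.01],"turn":[0,0,0]},{"dp":[0,0,-0.02],"turn":[0,0,0]},{"dp":[-0.04,0,-0.02],"turn":[0,0,0]},{"dp":[-0.08,0,-0.02],"turn":[0,0,0]},{"dp":[-0.12,0,-0.02],"turn":[0,0,0]},{"dp":[-0.12,0,-0.02],"turn":[0,0,0]}], hand=0.07)

```text
time: 12.85
tool_pos: [0.4989, -0.0202, 0.1822]
tool_rot: [0.013, 1.559, -0.148]
contact_force: [0.1, -0.2, -0.6]
opening: 0.0435
```

Run:
```python
from kin import *
st()
p,d=robot.read_camera("wrist"); p=p[:,:,::-1]; cv2.imwrite("pics/w11.png",p)
# toward plate B
p2,R2=grasp2('B',15,deep=.006,back=.06)
show(p2,R2,"B"); print(ik(p2,R2))
```

```text
t 12.85 p [ 0.4989 -0.0202  0.1822] F [ 0.1 -0.2 -0.6] open 0.0435 q [-0.19  0.33  1.67  0.    1.13 -0.03]
[[0.012, 0.161, 0.987], [-0.002, 0.987, -0.161], [-1.0, 0.0, 0.012]]
B target [0.4934 0.2202 0.1186] dp [0.0605, 0.2364, -0.043] turn [-114.99, -14.87, -9.1] rows>= 13.5
(array([ 0.27610359,  0.36613661,  1.86534086,  0.0050899 ,  0.64833965,
       -1.58632456]), np.float64(9.033892977823268e-18), np.float64(0.3683396545154718))
```

View pics/w11.png

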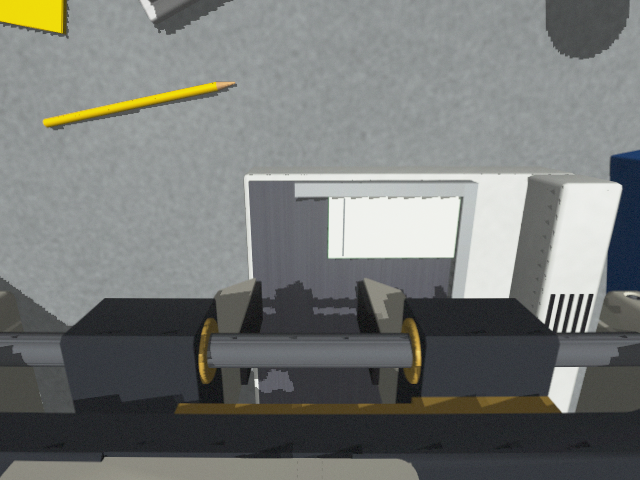

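Request:
move_arm(deltas=[{"dp":[0,0.03,-0.005],"turn":[-8.5,-1.1,-0.7]},{"dp":[0,0.06,-0.01],"turn":[-17,-2.2,-1.3]},{"dp":[0,0.09,-0.015],"turn":[-25.4,-3.3,-2]},{"dp":[0,0.12,-0.02],"turn":[-33.8,-4.4,-2.7]},{"dp":[0,0.15,-0.025],"turn":[-42.2,-5.5,-3.3]},{"dp":[0,0.18,-0.03],"turn":[-50.6,-6.5,-4]},{"dp":[0,0.21,-0.035],"turn":[-59,-7.6,-4.7]},{"dp":[0,0.236,-0.043],"turn":[-67.4,-8.7,-5.3]},{"dp":[0,0.236,-0.043],"turn":[-75.8,-9.8,-6]},{"dp":[0,0.236,-0.043],"turn":[-84.2,-10.9,-6.7]}], hand=0.07)

```text
time: 13.9
tool_pos: [0.4901, 0.2211, 0.1751]
tool_rot: [-1.294, 1.369, 0.028]
contact_force: [0.4, 0.9, -0.5]
opening: 0.07
```

Run:
```python
from kin import *
st()
p2,R2=grasp2('B',15,deep=.006,back=.06)
show(p2,R2,"B")
```

```text
t 13.9 p [0.4901 0.2211 0.1751] F [ 0.4  0.9 -0.5] open 0.07 q [ 0.32  0.32  1.73 -0.07  0.9  -0.97]
[[0.201, -0.95, 0.241], [0.006, 0.247, 0.969], [-0.98, -0.193, 0.055]]
B target [0.4934 0.2202 0.1186] dp [0.0559, 0.0075, -0.0032] turn [-30.34, -3.89, -2.92] rows>= 3.6
```

Request:
move_arm(deltas=[{"dp":[0.0,0.0075,-0.003],"turn":[-8,-1,-0.8]},{"dp":[0.0,0.0075,-0.003],"turn":[-16,-2,-1.5]},{"dp":[0.02,0.0075,-0.0032],"turn":[-24,-3,-2.3]},{"dp":[0.056,0.0075,-0.0032],"turn":[-30.34,-3.89,-2.92]},{"dp":[0.056,0.0075,-0.0032],"turn":[-30.34,-3.89,-2.92]},{"dp":[0.056,0.0075,-0.0032],"turn":[-30.34,-3.89,-2.92]}])

```text
time: 14.5
tool_pos: [0.4939, 0.219, 0.1195]
tool_rot: [-1.565, 1.31, 0.282]
contact_force: [-0.1, 0.1, 0.5]
opening: 0.0698
```

Run:
```python
from kin import *
st()
show(*grasp2('B',15,deep=.006),"B")
p,d=robot.read_camera("wrist"); p=p[:,:,::-1]; cv2.imwrite("pics/w12.png",p)
```

```text
t 14.5 p [0.4939 0.219  0.1195] F [-0.1  0.1  0.5] open 0.0698 q [ 0.27  0.37  1.86  0.    0.65 -1.57]
[[0.247, -0.93, -0.273], [0.072, -0.263, 0.962], [-0.966, -0.258, 0.002]]
B target [0.5083 0.2246 0.0607] dp [0.0608, 0.0003, 0.0014] turn [-0.67, -0.09, -0.07] rows>= 1.2
```

View pics/w12.png

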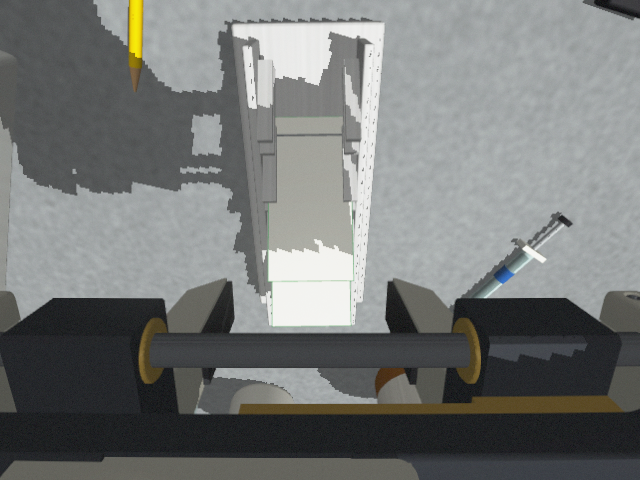

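Plate B is centred (columns 268–354). I'll grasp it and slide it out.

Request:
move_arm(deltas=[{"dp":[0.03,0,0.001],"turn":[0,0,0]},{"dp":[0.0605,0.0003,0.0014],"turn":[-0.6,0,0]},{"dp":[0.0605,0.0003,0.0014],"turn":[-0.6,0,0]},{"dp":[0.0605,0.0003,0.0014],"turn":[-0.6,0,0]}])

```text
time: 14.95
tool_pos: [0.5094, 0.2253, 0.0631]
tool_rot: [-1.577, 1.306, 0.283]
contact_force: [0.3, 0.3, 0.3]
opening: 0.0703
```

Request:
move_arm(deltas=[{"dp":[0,0,0],"turn":[0,0,0]},{"dp":[0,0,0],"turn":[0,0,0]},{"dp":[0,0,0],"turn":[0,0,0]},{"dp":[0,0,0],"turn":[0,0,0]},{"dp":[0,0,0],"turn":[0,0,0]}], hand=0.03, squeeze=20)

```text
time: 15.45
tool_pos: [0.5093, 0.2251, 0.0625]
tool_rot: [-1.578, 1.306, 0.283]
contact_force: [0.1, 0.5, 2.9]
opening: 0.0496
```

Request:
move_arm(deltas=[{"dp":[-0.0042,-0.0091,0],"turn":[0,0,0]},{"dp":[-0.0105,-0.0227,0],"turn":[0,0,0]},{"dp":[-0.0168,-0.0363,0],"turn":[0,0,0]},{"dp":[-0.0231,-0.0499,0],"turn":[0,0,0]},{"dp":[-0.0294,-0.0635,0],"turn":[0,0,0]},{"dp":[-0.0357,-0.0771,0],"turn":[0,0,0]},{"dp":[-0.0357,-0.0771,0],"turn":[0,0,0]}])

```text
time: 16.15
tool_pos: [0.5739, 0.2443, 0.1184]
tool_rot: [-1.578, 1.303, 0.283]
contact_force: [0.3, -0.2, -1.3]
opening: 0.0496
```

Run:
```python
from kin import *
st()
show(stage(-20,-51-50,100),DOWN); 
p,d=robot.read_camera("wrist"); p=p[:,:,::-1]; cv2.imwrite("pics/w13.png",p)
```

```text
t 16.15 p [0.5739 0.2443 0.1184] F [ 0.3 -0.2 -1.3] open 0.0496 q [ 0.28  0.49  1.65  0.    0.73 -1.58]
[[0.254, -0.924, -0.286], [0.074, -0.276, 0.958], [-0.964, -0.265, -0.002]]
 target [ 0.5816 -0.1115  0.154 ] dp [-0.0587, 0.0817, -0.3433] turn [25.65, 3.35, 15.13] rows>= 7.2
```

View pics/w13.png

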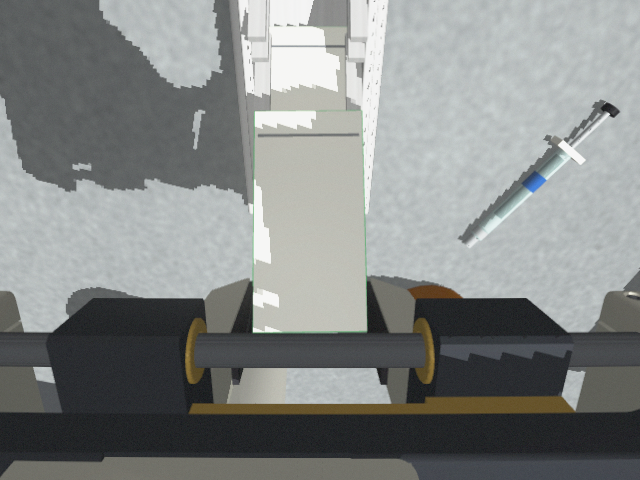

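Request:
move_arm(deltas=[{"dp":[-0.025,-0.006,0],"turn":[0,0,0]},{"dp":[-0.055,-0.012,-0.01],"turn":[0,0,0]},{"dp":[-0.065,0,-0.05],"turn":[3,0.3,2]},{"dp":[-0.065,0.01,-0.095],"turn":[7,1,4]},{"dp":[-0.065,0.02,-0.14],"turn":[11,1.4,6]},{"dp":[-0.065,0.035,-0.185],"turn":[15,2,9]},{"dp":[-0.06,0.05,-0.23],"turn":[19,2.5,11]},{"dp":[-0.06,0.065,-0.275],"turn":[22,3,13]},{"dp":[-0.059,0.075,-0.32],"turn":[25.65,3.35,15.13]},{"dp":[-0.0587,0.0817,-0.343],"turn":[25.65,3.35,15.13]}])

```text
time: 17.2
tool_pos: [0.5789, -0.1153, 0.1512]
tool_rot: [1.941, 1.564, -2.936]
contact_force: [0.9, 0.3, -1.1]
opening: 0.0497
```

Request:
move_arm(deltas=[{"dp":[0,0,0],"turn":[0,0,0]},{"dp":[0,0,0],"turn":[0,0,0]}])

```text
time: 17.4
tool_pos: [0.5784, -0.1117, 0.1517]
tool_rot: [1.734, 1.565, -3.14]
contact_force: [-0.1, 0.5, -0.1]
opening: 0.0495
```

Run:
```python
from kin import *
st();show(stage(-20,-101,100),DOWN)
p,d=robot.read_camera("wrist"); cv2.imwrite("pics/w14.png",p[:,:,::-1])
```

```text
t 17.4 p [ 0.5784 -0.1117  0.1517] F [-0.1  0.5 -0.1] open 0.0495 q [-0.32  0.53  1.44 -0.    1.18 -1.73]
[[-0.006, -0.987, 0.161], [-0.0, 0.161, 0.987], [-1.0, 0.006, -0.001]]
 target [ 0.5816 -0.1115  0.154 ] dp [-0.0023, -0.0031, 0.0007] turn [-0.06, -0.06, -0.34] rows>= 0.1
```

View pics/w14.png

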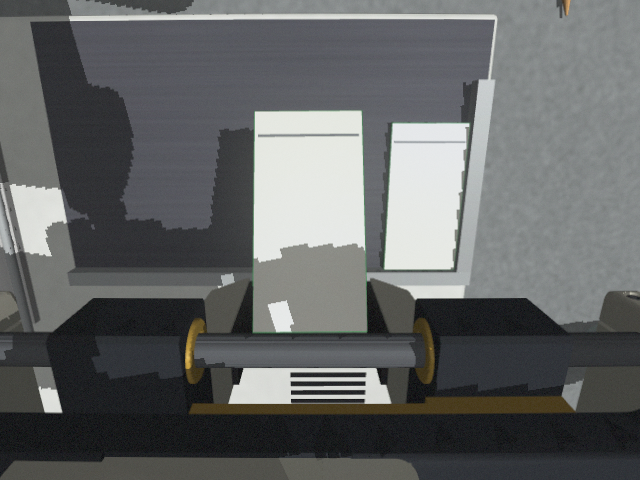

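Request:
move_arm(deltas=[{"dp":[0.03,-0.003,0],"turn":[0,0,-0.3]},{"dp":[0.056,-0.003,0],"turn":[0,0,-0.3]},{"dp":[0.063,-0.003,0],"turn":[0,0,-0.3]},{"dp":[0.07,-0.003,0],"turn":[0,0,-0.3]},{"dp":[0.077,-0.003,0],"turn":[0,0,-0.3]},{"dp":[0.084,-0.003,0],"turn":[0,0,-0.3]},{"dp":[0.09,-0.003,0],"turn":[0,0,-0.3]},{"dp":[0.094,-0.003,0],"turn":[0,0,-0.3]},{"dp":[0.096,-0.003,0],"turn":[0,0,-0.3]},{"dp":[0.096,-0.003,0],"turn":[0,0,-0.3]}], squeeze=7)

```text
time: 18.45
tool_pos: [0.5816, -0.1125, 0.0563]
tool_rot: [-2.744, 1.569, -1.334]
contact_force: [1.0, -0.7, -0.2]
opening: 0.0499
```

Request:
move_arm(deltas=[{"dp":[0,0,0],"turn":[0,0,0]},{"dp":[0,0,0],"turn":[0,0,0]},{"dp":[0,0,0],"turn":[0,0,0]},{"dp":[-0.03,0,0],"turn":[0,0,0]},{"dp":[-0.06,0,0],"turn":[0,0,0]},{"dp":[-0.08,0,0],"turn":[0,0,0]},{"dp":[-0.08,0,0],"turn":[0,0,0]}], hand=0.056)

```text
time: 19.15
tool_pos: [0.5835, -0.1128, 0.1398]
tool_rot: [-1.933, 1.563, -0.523]
contact_force: [1.1, 0.2, -0.1]
opening: 0.0559
```

Run:
```python
from kin import *
st()
show(stage(-58,-152,40),SIDE)
p,d=robot.read_camera("wrist"); cv2.imwrite("pics/w15.png",p[:,:,::-1])
```

```text
t 19.15 p [ 0.5835 -0.1128  0.1398] F [ 1.1  0.2 -0.1] open 0.0559 q [-0.32  0.54  1.46 -0.    1.14 -1.73]
[[0.007, -0.987, 0.16], [-0.004, 0.16, 0.987], [-1.0, -0.008, -0.003]]
 target [ 0.5359 -0.1558  0.094 ] dp [0.0457, 0.0404, -0.0499] turn [90.02, 0.21, 0.47] rows>= 10.5
```

View pics/w15.png

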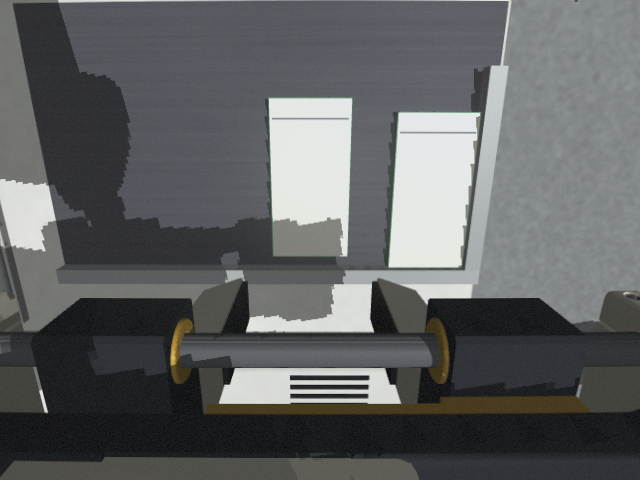

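Request:
move_arm(deltas=[{"dp":[0.0,0.02,-0.02],"turn":[8.5,0,0]},{"dp":[0.0,0.04,-0.05],"turn":[17,0,0]},{"dp":[0.0,0.04,-0.05],"turn":[25.5,0,0]},{"dp":[0.01,0.04,-0.05],"turn":[34,0,0]},{"dp":[0.02,0.04,-0.05],"turn":[42.5,0,0]},{"dp":[0.03,0.04,-0.05],"turn":[51,0,0]},{"dp":[0.044,0.04,-0.05],"turn":[59.5,0,0]},{"dp":[0.044,0.04,-0.05],"turn":[68,0,0]},{"dp":[0.044,0.04,-0.05],"turn":[76.5,0,0]},{"dp":[0.044,0.04,-0.05],"turn":[85,0.2,0.4]}], hand=0.03)

```text
time: 20.2
tool_pos: [0.5332, -0.1548, 0.0908]
tool_rot: [2.945, 1.562, 2.866]
contact_force: [-0.1, 0.5, 1.4]
opening: 0.03
```

Run:
```python
from kin import *
st();show(stage(-58,-150,2.5),SIDE);show(stage(-58,-137,2.5),SIDE);show(stage(-58,-110,2.5),SIDE)
```

```text
t 20.2 p [ 0.5332 -0.1548  0.0908] F [-0.1  0.5  1.4] open 0.03 q [-0.42  0.54  1.61 -0.    1.   -0.34]
[[-0.009, 0.079, 0.997], [0.002, 0.997, -0.079], [-1.0, 0.002, -0.009]]
 target [ 0.5363 -0.1538  0.0565] dp [0.0343, 0.0012, 0.0033] turn [4.66, -0.51, -0.08] rows>= 0.7
 target [ 0.5383 -0.141   0.0565] dp [0.0343, 0.0142, 0.0044] turn [4.66, -0.51, -0.08] rows>= 0.7
 target [ 0.5426 -0.1143  0.0565] dp [0.0343, 0.0411, 0.0065] turn [4.66, -0.51, -0.08] rows>= 1.1
```

Request:
move_arm(deltas=[{"dp":[0.018,0.0012,0.003],"turn":[4.66,-0.5,0]},{"dp":[0.0343,0.0012,0.0033],"turn":[4.66,-0.5,0]},{"dp":[0.0343,0.0012,0.0033],"turn":[4.66,-0.5,0]},{"dp":[0.0343,0.0142,0.0044],"turn":[4.66,-0.5,0]},{"dp":[0.0343,0.019,0.0048],"turn":[4.66,-0.5,0]},{"dp":[0.0343,0.0245,0.0052],"turn":[4.66,-0.5,0]},{"dp":[0.0343,0.03,0.0056],"turn":[4.66,-0.5,0]},{"dp":[0.0343,0.035,0.006],"turn":[4.66,-0.5,0]},{"dp":[0.0343,0.039,0.0063],"turn":[4.66,-0.5,0]},{"dp":[0.0343,0.041,0.0065],"turn":[4.66,-0.5,0]}])

```text
time: 21.2
tool_pos: [0.5436, -0.1146, 0.0584]
tool_rot: [0.086, 1.568, -0.068]
contact_force: [-0.3, -2.9, -0.4]
opening: 0.0297
```

Request:
move_arm(deltas=[{"dp":[0,0.0015,0],"turn":[0,0,0]},{"dp":[0,0.002,0],"turn":[0,0,0]},{"dp":[0,0.002,0],"turn":[0,0,0]}])

```text
time: 21.5
tool_pos: [0.5441, -0.1134, 0.0586]
tool_rot: [-0.028, 1.567, -0.182]
contact_force: [-1.8, -2.7, 3.4]
opening: 0.0301
```

Run:
```python
from kin import *
st()
def cf(P): v=P-COR; return np.c_[v@appx,v@appy,v[:,2]]*1e3
print(cf(robot.observe()["tool_pos"][None]))
p,d=robot.read_camera("wrist"); cv2.imwrite("pics/w16.png",p[:,:,::-1])
```

```text
t 21.5 p [ 0.5441 -0.1134  0.0586] F [-1.8 -2.7  3.4] open 0.0301 q [-0.34  0.58  1.65  0.    0.91 -0.19]
[[0.004, 0.154, 0.988], [-0.001, 0.988, -0.154], [-1.0, -0.0, 0.004]]
[[ -56.74739408 -108.89558403    4.59756062]]
```

View pics/w16.png

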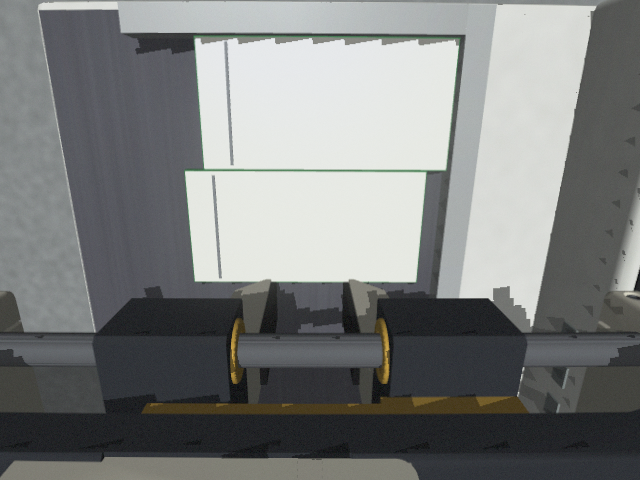

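Request:
move_arm(deltas=[{"dp":[0.002,0.001,0],"turn":[0.4,0,0]},{"dp":[0.002,0.003,0],"turn":[0.4,0,0]},{"dp":[0.002,0.003,0],"turn":[0.4,0,0]}])

```text
time: 21.85
tool_pos: [0.5446, -0.1127, 0.0579]
tool_rot: [-0.626, 1.565, -0.787]
contact_force: [-6.6, -12.3, 13.7]
opening: 0.03
```

Run:
```python
from kin import *
st()
show(stage(-58,-120,4),SIDE,"off");show(stage(-136,-75,45),SIDE,"over");show(stage(-136,-75,1.5),SIDE,"dn")
p,d=robot.read_camera("wrist"); crop(p[:,:,::-1],150,130,330,170,2.4,"pics/w17.png")
```

```text
t 21.85 p [ 0.5446 -0.1127  0.0579] F [ -6.6 -12.3  13.7] open 0.03 q [-0.34  0.58  1.65 -0.    0.9  -0.18]
[[0.004, 0.16, 0.987], [-0.004, 0.987, -0.16], [-1.0, -0.004, 0.005]]
off target [ 0.541  -0.1242  0.058 ] dp [-0.0001, -0.0119, -0.0016] turn [-0.02, 0.29, 0.21] rows>= 0.2
over target [ 0.4712 -0.0673  0.099 ] dp [-0.0417, 0.0329, -0.0794] turn [-0.02, 0.29, 0.21] rows>= 1.9
dn target [ 0.4712 -0.0673  0.0555] dp [0.0018, 0.033, -0.0797] turn [-0.02, 0.29, 0.21] rows>= 1.7
```

View pics/w17.png

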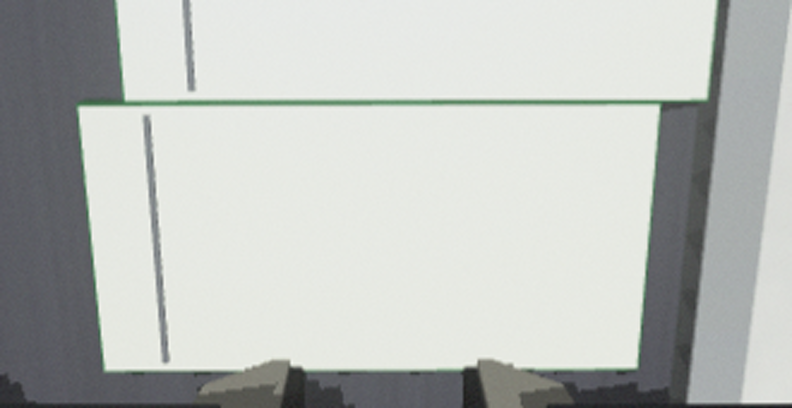

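Request:
move_arm(deltas=[{"dp":[0,-0.012,-0.001],"turn":[0,0,0]},{"dp":[-0.02,-0.012,-0.001],"turn":[0,0.3,0]},{"dp":[-0.041,-0.01,-0.01],"turn":[0,0.3,0]},{"dp":[-0.041,0.015,-0.05],"turn":[0,0.3,0]},{"dp":[-0.041,0.033,-0.0795],"turn":[0,0.3,0]},{"dp":[-0.041,0.033,-0.0795],"turn":[0,0.3,0]},{"dp":[-0.02,0.033,-0.0795],"turn":[0,0.3,0]},{"dp":[0.0018,0.033,-0.0795],"turn":[0,0.3,0.2]},{"dp":[0.0018,0.033,-0.0795],"turn":[0,0.3,0.2]}], hand=0.0)

```text
time: 22.8
tool_pos: [0.4723, -0.0649, 0.0544]
tool_rot: [1.719, 1.566, 1.557]
contact_force: [-0.1, 0.3, 0.6]
opening: 0.0007
```

Run:
```python
from kin import *
st();show(stage(-107,-75,1.5),SIDE,"x")
```

```text
t 22.8 p [ 0.4723 -0.0649  0.0544] F [-0.1  0.3  0.6] open 0.0007 q [-0.3   0.48  1.87  0.01  0.79 -0.14]
[[0.0, 0.161, 0.987], [0.005, 0.987, -0.161], [-1.0, 0.005, -0.001]]
x target [ 0.4999 -0.0719  0.0555] dp [-0.0012, -0.0025, 0.0284] turn [-0.08, -0.04, -0.26] rows>= 0.6
```

Request:
move_arm(deltas=[{"dp":[-0.001,-0.0025,0.007],"turn":[0,0,0]},{"dp":[-0.001,-0.0025,0.013],"turn":[0,0,0]},{"dp":[-0.001,-0.0025,0.017],"turn":[0,0,0]},{"dp":[-0.001,-0.0025,0.02],"turn":[0,0,0]},{"dp":[-0.001,-0.0025,0.023],"turn":[0,0,0]},{"dp":[-0.001,-0.0025,0.026],"turn":[0,0,0]},{"dp":[-0.001,-0.0025,0.028],"turn":[0,0,0]},{"dp":[-0.001,-0.0025,0.03],"turn":[0,0,0]},{"dp":[-0.001,-0.0025,0.03],"turn":[0,0,0]}])

```text
time: 23.7
tool_pos: [0.4988, -0.0715, 0.0549]
tool_rot: [2.534, 1.563, 2.373]
contact_force: [-5.3, 0.9, 4.6]
opening: 0.0005
```

Request:
move_arm(deltas=[{"dp":[0,0,0.002],"turn":[0,0,0]},{"dp":[0,0,0.003],"turn":[0,0,0]},{"dp":[0,0,0.003],"turn":[0,0,0]}])

```text
time: 24.0
tool_pos: [0.4991, -0.0715, 0.0547]
tool_rot: [2.789, 1.558, 2.629]
contact_force: [-14.4, 0.6, 10.9]
opening: 0.0003
```

Run:
```python
from kin import *
st()
def cf(P): v=P-COR; return np.c_[v@appx,v@appy,v[:,2]]*1e3
print(cf(robot.observe()["tool_pos"][None]))
```

```text
t 24.0 p [ 0.4991 -0.0715  0.0547] F [-14.4   0.6  10.9] open 0.0003 q [-0.3   0.52  1.79  0.    0.85 -0.14]
[[-0.011, 0.16, 0.987], [0.006, 0.987, -0.16], [-1.0, 0.004, -0.012]]
[[-107.85500608  -74.70700539    0.72433095]]
```

Request:
move_arm(deltas=[{"dp":[0,0,-0.01],"turn":[0,0,0]},{"dp":[0,0,-0.02],"turn":[0,0,0]},{"dp":[-0.04,0,-0.02],"turn":[0,0,0]},{"dp":[-0.08,0,-0.02],"turn":[0,0,0]},{"dp":[-0.125,0.01,-0.02],"turn":[0,0,0]},{"dp":[-0.125,0.01,-0.02],"turn":[0,0,0]}], hand=0.07)

```text
time: 24.6
tool_pos: [0.4886, -0.06, 0.186]
tool_rot: [0.299, 1.56, 0.138]
contact_force: [-0.5, -0.1, 0.2]
opening: 0.0439
```

Run:
```python
from kin import *
st()
p,d=robot.read_camera("wrist"); p=p[:,:,::-1]; cv2.imwrite("pics/w18.png",p)
p2,R2=grasp2('C',15,deep=.006,back=.06)
show(p2,R2,"C")
```

```text
t 24.6 p [ 0.4886 -0.06    0.186 ] F [-0.5 -0.1  0.2] open 0.0439 q [-0.28  0.32  1.68  0.    1.13 -0.12]
[[0.01, 0.16, 0.987], [0.001, 0.987, -0.16], [-1.0, 0.003, 0.01]]
C target [0.5278 0.2319 0.1187] dp [0.0653, 0.2944, -0.0068] turn [-114.98, -14.75, -9.32] rows>= 13.5
```

View pics/w18.png

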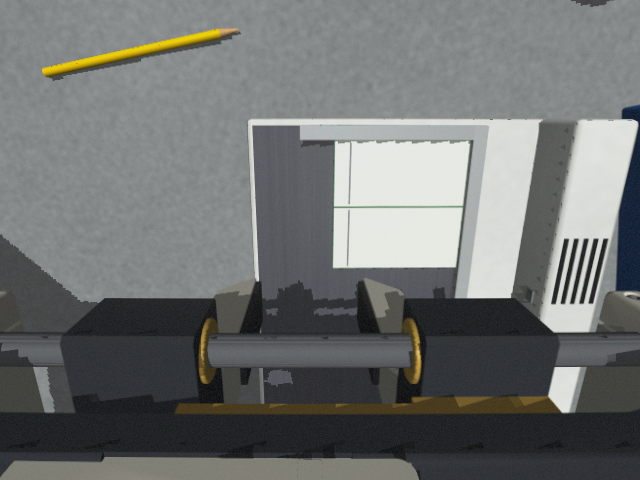

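Run:
```python
from h import *
i=robot.camera_info("top"); d=np.load("pics/top0d.npy"); P=cloud(i,d)
for nm,(x0,y0,x1,y1) in dict(amber=(125,165,182,215),wash=(190,138,226,180),beaker=(230,140,264,178)).items():
    Q=P[y0:y1,x0:x1].reshape(-1,3); Q=Q[Q[:,2]>.03]
    print(nm,len(Q),np.nanmin(Q,0).round(3),np.nanmax(Q,0).round(3),"top",np.nanmean(Q[Q[:,2]>Q[:,2].max()-.015],0).round(3))
i2=robot.camera_info("scene"); d=np.load("pics/scene0d.npy"); P=cloud(i2,d)
for nm,(x0,y0,x1,y1) in dict(amber=(383,432,445,480),wash=(298,402,345,455),beaker=(268,360,314,408)).items():
    Q=P[y0:y1,x0:x1].reshape(-1,3); Q=Q[Q[:,2]>.03]
    print(nm,len(Q),np.nanmin(Q,0).round(3),np.nanmax(Q,0).round(3),"top",np.nanmean(Q[Q[:,2]>Q[:,2].max()-.015],0).round(3))
```

```text
amber 1349 [0.624 0.336 0.03 ] [0.704 0.415 0.177] top [0.666 0.376 0.17 ]
wash 866 [0.711 0.206 0.03 ] [0.779 0.272 0.155] top [0.746 0.239 0.149]
beaker 555 [0.708 0.108 0.03 ] [0.778 0.179 0.09 ] top [0.745 0.145 0.083]
amber 1968 [0.628 0.339 0.03 ] [0.708 0.416 0.172] top [0.669 0.378 0.169]
wash 1507 [0.717 0.174 0.031] [0.782 0.273 0.153] top [0.75  0.241 0.149]
beaker 845 [0.71 0.11 0.03] [0.779 0.179 0.088] top [0.744 0.143 0.082]
```

Request:
move_arm(deltas=[{"dp":[0,0.035,0],"turn":[-8.5,-1.1,-0.7]},{"dp":[0,0.07,0],"turn":[-17,-2.2,-1.3]},{"dp":[0,0.105,0],"turn":[-25.4,-3.3,-2]},{"dp":[0,0.14,0],"turn":[-33.8,-4.4,-2.7]},{"dp":[0,0.175,0],"turn":[-42.2,-5.5,-3.3]},{"dp":[0,0.21,0],"turn":[-50.6,-6.5,-4]},{"dp":[0,0.245,0],"turn":[-59,-7.6,-4.7]},{"dp":[0,0.28,-0.005],"turn":[-67.4,-8.7,-5.3]},{"dp":[0,0.294,-0.007],"turn":[-75.8,-9.8,-6]},{"dp":[0,0.294,-0.007],"turn":[-84.2,-10.9,-6.7]}], hand=0.07)

```text
time: 25.65
tool_pos: [0.5247, 0.2334, 0.1795]
tool_rot: [-1.272, 1.37, 0.051]
contact_force: [-0.2, -0.8, 0.1]
opening: 0.0701
```

Run:
```python
from kin import *
st()
p2,R2=grasp2('C',15,deep=.006,back=.06)
show(p2,R2,"C")
```

```text
t 25.65 p [0.5247 0.2334 0.1795] F [-0.2 -0.8  0.1] open 0.0701 q [ 0.31  0.38  1.63 -0.06  0.94 -0.98]
[[0.199, -0.95, 0.24], [0.01, 0.247, 0.969], [-0.98, -0.191, 0.059]]
C target [0.5278 0.2319 0.1187] dp [0.0602, 0.0083, -0.0043] turn [-30.36, -3.63, -3.0] rows>= 3.6
```

Request:
move_arm(deltas=[{"dp":[0.0,0.008,-0.004],"turn":[-8,-1,-0.8]},{"dp":[0.0,0.008,-0.004],"turn":[-16,-2,-1.5]},{"dp":[0.02,0.0083,-0.0043],"turn":[-24,-3,-2.3]},{"dp":[0.06,0.0083,-0.0043],"turn":[-30.36,-3.63,-3]},{"dp":[0.06,0.0083,-0.0043],"turn":[-30.36,-3.63,-3]},{"dp":[0.06,0.0083,-0.0043],"turn":[-30.36,-3.63,-3]}])

```text
time: 26.25
tool_pos: [0.528, 0.2296, 0.1198]
tool_rot: [-1.566, 1.311, 0.28]
contact_force: [0.4, -0.3, -0.5]
opening: 0.0699
```

Run:
```python
from kin import *
st()
show(*grasp2('C',15,deep=.006),"C")
p,d=robot.read_camera("wrist"); p=p[:,:,::-1]; cv2.imwrite("pics/w19.png",p)
```

```text
t 26.25 p [0.528  0.2296 0.1198] F [ 0.4 -0.3 -0.5] open 0.0699 q [ 0.28  0.42  1.77  0.    0.69 -1.57]
[[0.247, -0.93, -0.272], [0.071, -0.263, 0.962], [-0.966, -0.257, 0.001]]
C target [0.5427 0.2363 0.0608] dp [0.0611, -0.0003, 0.0025] turn [-0.71, -0.12, -0.1] rows>= 1.2
```

View pics/w19.png

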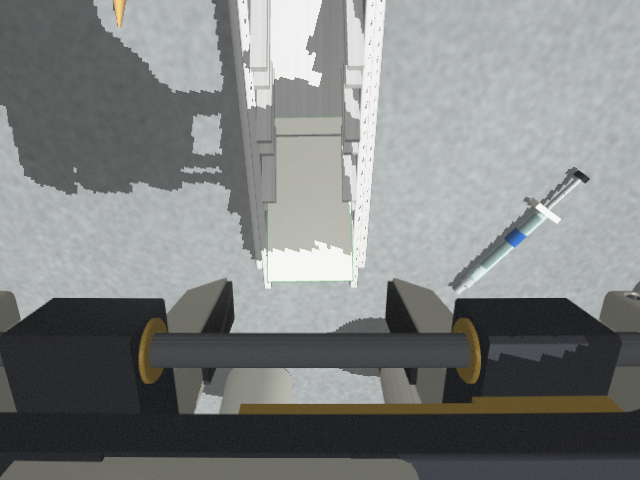

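Request:
move_arm(deltas=[{"dp":[0.03,0,0.0005],"turn":[0,0,0]},{"dp":[0.061,-0.0003,0.0005],"turn":[-0.6,0,0]},{"dp":[0.061,-0.0003,0.0005],"turn":[-0.6,0,0]},{"dp":[0.061,-0.0003,0.0005],"turn":[-0.6,0,0]}])

```text
time: 26.7
tool_pos: [0.5446, 0.2352, 0.0633]
tool_rot: [-1.578, 1.307, 0.281]
contact_force: [0.7, 0.1, 0.5]
opening: 0.07
```

Request:
move_arm(deltas=[{"dp":[0,0,0],"turn":[0,0,0]},{"dp":[0,0,0],"turn":[0,0,0]},{"dp":[0,0,0],"turn":[0,0,0]},{"dp":[0,0,0],"turn":[0,0,0]},{"dp":[0,0,0],"turn":[0,0,0]}], hand=0.03, squeeze=20)

```text
time: 27.2
tool_pos: [0.5445, 0.235, 0.0626]
tool_rot: [-1.579, 1.306, 0.281]
contact_force: [-0.9, -0.0, 3.7]
opening: 0.0494
```

Request:
move_arm(deltas=[{"dp":[-0.0042,-0.0091,0],"turn":[0,0,0]},{"dp":[-0.0105,-0.0227,0],"turn":[0,0,0]},{"dp":[-0.0168,-0.0363,0],"turn":[0,0,0]},{"dp":[-0.0231,-0.0499,0],"turn":[0,0,0]},{"dp":[-0.0294,-0.0635,0],"turn":[0,0,0]},{"dp":[-0.0357,-0.0771,0],"turn":[0,0,0]},{"dp":[-0.0357,-0.0771,0],"turn":[0,0,0]}])

```text
time: 27.9
tool_pos: [0.6091, 0.2542, 0.1184]
tool_rot: [-1.579, 1.303, 0.28]
contact_force: [-0.2, 0.7, -0.0]
opening: 0.0495
```

Run:
```python
from kin import *
st()
show(stage(-20,-151,100),DOWN); 
p,d=robot.read_camera("wrist"); p=p[:,:,::-1]; cv2.imwrite("pics/w20.png",p)
```

```text
t 27.9 p [0.6091 0.2542 0.1184] F [-0.2  0.7 -0. ] open 0.0495 q [ 0.28  0.55  1.54  0.    0.78 -1.58]
[[0.254, -0.924, -0.285], [0.073, -0.275, 0.959], [-0.964, -0.265, -0.002]]
 target [ 0.5736 -0.1609  0.154 ] dp [-0.0737, 0.1377, -0.3879] turn [25.61, 3.32, 15.12] rows>= 8.4
```

View pics/w20.png

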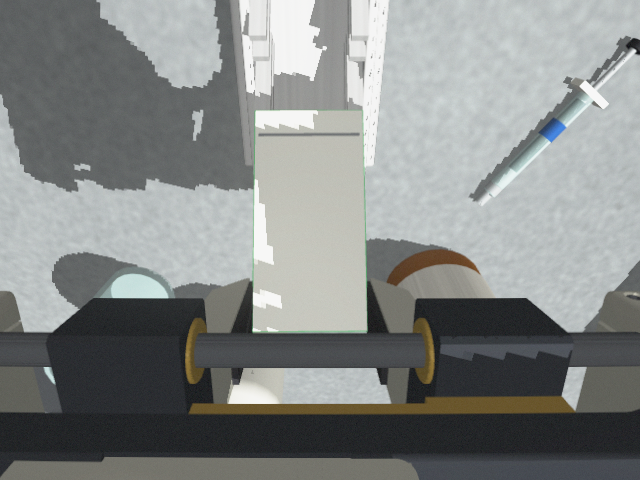

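Request:
move_arm(deltas=[{"dp":[-0.03,-0.004,0],"turn":[0,0,0]},{"dp":[-0.065,0,-0.005],"turn":[0,0,0]},{"dp":[-0.08,0.015,-0.045],"turn":[3,0.3,2]},{"dp":[-0.08,0.03,-0.09],"turn":[7,1,4]},{"dp":[-0.08,0.05,-0.135],"turn":[11,1.4,6]},{"dp":[-0.08,0.07,-0.18],"turn":[15,2,9]},{"dp":[-0.078,0.09,-0.225],"turn":[19,2.5,11]},{"dp":[-0.076,0.11,-0.27],"turn":[22,3,13]},{"dp":[-0.074,0.125,-0.315],"turn":[25.61,3.32,15.12]},{"dp":[-0.074,0.138,-0.36],"turn":[25.61,3.32,15.12]}])

```text
time: 28.95
tool_pos: [0.5622, -0.1364, 0.1516]
tool_rot: [1.767, 1.564, -3.107]
contact_force: [1.6, -0.6, 0.3]
opening: 0.0496
```

Run:
```python
from kin import *
st();show(stage(-20,-151,100),DOWN)
```

```text
t 28.95 p [ 0.5622 -0.1364  0.1516] F [ 1.6 -0.6  0.3] open 0.0496 q [-0.37  0.51  1.48 -0.    1.16 -1.78]
[[-0.007, -0.987, 0.161], [-0.0, 0.161, 0.987], [-1.0, 0.007, -0.001]]
 target [ 0.5736 -0.1609  0.154 ] dp [-0.0025, -0.0152, -0.0223] turn [-0.09, -0.08, -0.4] rows>= 0.5
```

Request:
move_arm(deltas=[{"dp":[-0.002,-0.015,-0.022],"turn":[0,0,-0.4]},{"dp":[-0.002,-0.015,-0.022],"turn":[0,0,-0.4]},{"dp":[-0.002,-0.015,-0.022],"turn":[0,0,-0.4]}])

```text
time: 29.25
tool_pos: [0.5735, -0.1588, 0.1539]
tool_rot: [-2.433, 1.569, -1.024]
contact_force: [-0.1, 0.4, -0.1]
opening: 0.0496
```

Run:
```python
from kin import *
st();show(stage(-20,-151,1),DOWN)
p,d=robot.read_camera("wrist"); cv2.imwrite("pics/w21.png",p[:,:,::-1])
```

```text
t 29.25 p [ 0.5735 -0.1588  0.1539] F [-0.1  0.4 -0.1] open 0.0496 q [-0.4   0.53  1.43 -0.    1.18 -1.81]
[[0.001, -0.987, 0.161], [-0.001, 0.161, 0.987], [-1.0, -0.001, -0.001]]
 target [ 0.5736 -0.1609  0.055 ] dp [0.0989, -0.0003, -0.0019] turn [-0.06, -0.06, 0.05] rows>= 2.0
```

View pics/w21.png

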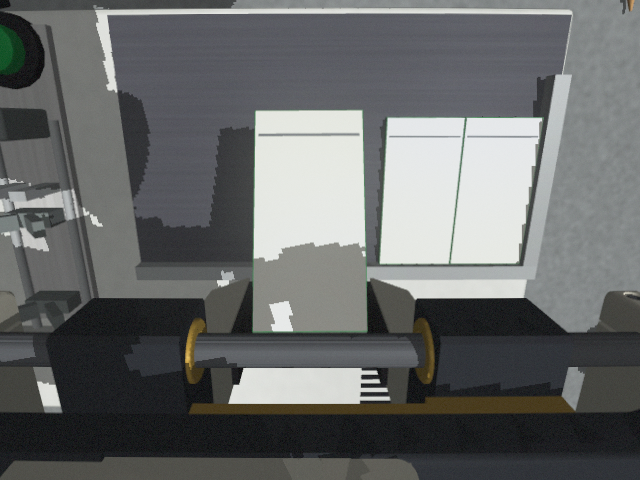

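Request:
move_arm(deltas=[{"dp":[0.03,0,-0.002],"turn":[0,0,0]},{"dp":[0.058,0,-0.002],"turn":[0,0,0]},{"dp":[0.065,0,-0.002],"turn":[0,0,0]},{"dp":[0.072,0,-0.002],"turn":[0,0,0]},{"dp":[0.079,0,-0.002],"turn":[0,0,0]},{"dp":[0.086,0,-0.002],"turn":[0,0,0]},{"dp":[0.092,0,-0.002],"turn":[0,0,0]},{"dp":[0.096,0,-0.002],"turn":[0,0,0]},{"dp":[0.098,0,-0.002],"turn":[0,0,0]},{"dp":[0.098,0,-0.002],"turn":[0,0,0]}], squeeze=7)

```text
time: 30.3
tool_pos: [0.5741, -0.1612, 0.0566]
tool_rot: [-2.22, 1.568, -0.81]
contact_force: [-0.5, 0.8, 1.0]
opening: 0.0502
```

Request:
move_arm(deltas=[{"dp":[0,0,0],"turn":[0,0,0]},{"dp":[0,0,0],"turn":[0,0,0]},{"dp":[0,0,0],"turn":[0,0,0]},{"dp":[-0.03,0,0],"turn":[0,0,0]},{"dp":[-0.06,0,0],"turn":[0,0,0]},{"dp":[-0.08,0,0],"turn":[0,0,0]},{"dp":[-0.08,0,0],"turn":[0,0,0]}], hand=0.056)

```text
time: 31.0
tool_pos: [0.5758, -0.1616, 0.1402]
tool_rot: [-1.928, 1.561, -0.518]
contact_force: [0.1, -0.1, 0.8]
opening: 0.056
```

Run:
```python
from kin import *
st()
show(stage(-58,-202,40),SIDE)
p,d=robot.read_camera("wrist"); cv2.imwrite("pics/w22.png",p[:,:,::-1])
```

```text
t 31.0 p [ 0.5758 -0.1616  0.1402] F [ 0.1 -0.1  0.8] open 0.056 q [-0.4   0.55  1.45 -0.    1.14 -1.81]
[[0.008, -0.987, 0.16], [-0.005, 0.16, 0.987], [-1.0, -0.009, -0.003]]
 target [ 0.5279 -0.2051  0.094 ] dp [0.046, 0.0407, -0.0504] turn [90.01, 0.26, 0.57] rows>= 10.5
```

View pics/w22.png

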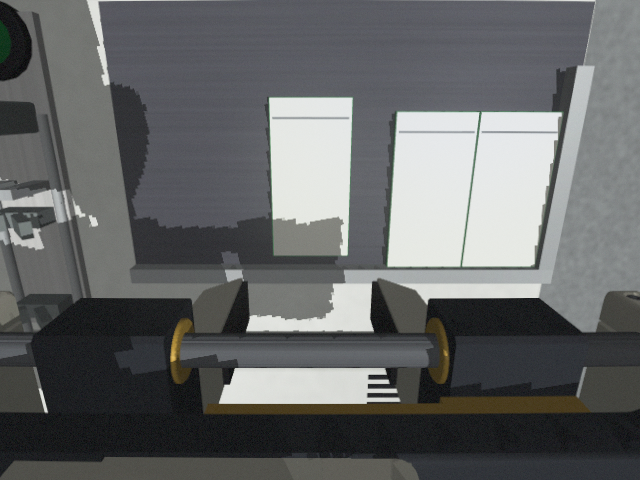

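Request:
move_arm(deltas=[{"dp":[0.0,0.02,-0.02],"turn":[8.5,0,0]},{"dp":[0.0,0.04,-0.05],"turn":[17,0,0]},{"dp":[0.0,0.04,-0.05],"turn":[25.5,0,0]},{"dp":[0.01,0.04,-0.05],"turn":[34,0,0]},{"dp":[0.02,0.04,-0.05],"turn":[42.5,0,0]},{"dp":[0.03,0.04,-0.05],"turn":[51,0,0]},{"dp":[0.044,0.04,-0.05],"turn":[59.5,0,0]},{"dp":[0.044,0.04,-0.05],"turn":[68,0,0]},{"dp":[0.044,0.04,-0.05],"turn":[76.5,0,0]},{"dp":[0.044,0.04,-0.05],"turn":[85,0.2,0.4]}], hand=0.03)

```text
time: 32.05
tool_pos: [0.5256, -0.2035, 0.091]
tool_rot: [2.89, 1.564, 2.811]
contact_force: [0.7, 0.1, 0.5]
opening: 0.03
```

Run:
```python
from kin import *
st();show(stage(-58,-200,1),SIDE);show(stage(-58,-187,1),SIDE);show(stage(-58,-159,1),SIDE)
```

```text
t 32.05 p [ 0.5256 -0.2035  0.091 ] F [0.7 0.1 0.5] open 0.03 q [-0.5   0.55  1.59 -0.    1.01 -0.42]
[[-0.007, 0.079, 0.997], [0.002, 0.997, -0.079], [-1.0, 0.002, -0.007]]
 target [ 0.5283 -0.2032  0.055 ] dp [0.036, 0.0004, 0.0029] turn [4.65, -0.41, -0.09] rows>= 0.7
 target [ 0.5303 -0.1903  0.055 ] dp [0.036, 0.0134, 0.0039] turn [4.65, -0.41, -0.09] rows>= 0.8
 target [ 0.5348 -0.1627  0.055 ] dp [0.036, 0.0413, 0.0062] turn [4.65, -0.41, -0.09] rows>= 1.1
```

Request:
move_arm(deltas=[{"dp":[0.018,0.0004,0.003],"turn":[4.65,-0.4,0]},{"dp":[0.036,0.0004,0.003],"turn":[4.65,-0.4,0]},{"dp":[0.036,0.0004,0.003],"turn":[4.65,-0.4,0]},{"dp":[0.036,0.0134,0.004],"turn":[4.65,-0.4,0]},{"dp":[0.036,0.019,0.0044],"turn":[4.65,-0.4,0]},{"dp":[0.036,0.0245,0.0048],"turn":[4.65,-0.4,0]},{"dp":[0.036,0.03,0.0053],"turn":[4.65,-0.4,0]},{"dp":[0.036,0.035,0.0057],"turn":[4.65,-0.4,0]},{"dp":[0.036,0.039,0.006],"turn":[4.65,-0.4,0]},{"dp":[0.036,0.0413,0.0062],"turn":[4.65,-0.4,0]}])

```text
time: 33.05
tool_pos: [0.5356, -0.1638, 0.0569]
tool_rot: [-0.429, 1.568, -0.583]
contact_force: [-2.4, -8.5, -0.8]
opening: 0.0297
```

Request:
move_arm(deltas=[{"dp":[0,0.0015,0],"turn":[0.4,0,0]},{"dp":[0,0.002,0],"turn":[0.4,0,0]},{"dp":[0,0.002,0],"turn":[0.4,0,0]}])

```text
time: 33.35
tool_pos: [0.5356, -0.1636, 0.057]
tool_rot: [-0.807, 1.566, -0.968]
contact_force: [-3.3, -10.1, -0.1]
opening: 0.0299
```

Run:
```python
from kin import *
st()
def cf(P): v=P-COR; return np.c_[v@appx,v@appy,v[:,2]]*1e3
print(cf(robot.observe()["tool_pos"][None]))
p,d=robot.read_camera("wrist"); cv2.imwrite("pics/w23.png",p[:,:,::-1])
```

```text
t 33.35 p [ 0.5356 -0.1636  0.057 ] F [ -3.3 -10.1  -0.1] open 0.0299 q [-0.43  0.59  1.64 -0.    0.91 -0.27]
[[0.002, 0.16, 0.987], [-0.004, 0.987, -0.16], [-1.0, -0.003, 0.003]]
[[ -57.04898006 -159.74969058    3.00847538]]
```

View pics/w23.png

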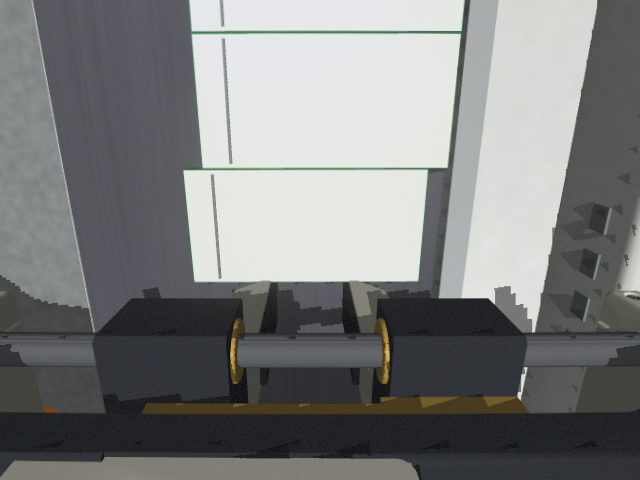

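Run:
```python
from kin import *
show(stage(-136,-125,45),SIDE,"over");show(stage(-136,-125,1.5),SIDE,"dn")
```

```text
over target [ 0.4633 -0.1167  0.099 ] dp [-0.0423, 0.0346, -0.0788] turn [-0.03, 0.17, 0.18] rows>= 1.9
dn target [ 0.4633 -0.1167  0.0555] dp [0.0012, 0.0347, -0.079] turn [-0.03, 0.17, 0.18] rows>= 1.7
```

Request:
move_arm(deltas=[{"dp":[0,-0.012,-0.001],"turn":[0,0,0]},{"dp":[-0.02,-0.012,-0.001],"turn":[0,0.2,0]},{"dp":[-0.041,-0.01,-0.01],"turn":[0,0.2,0]},{"dp":[-0.041,0.015,-0.05],"turn":[0,0.2,0]},{"dp":[-0.041,0.033,-0.079],"turn":[0,0.2,0]},{"dp":[-0.041,0.033,-0.079],"turn":[0,0.2,0]},{"dp":[-0.02,0.033,-0.079],"turn":[0,0.2,0]},{"dp":[0.001,0.033,-0.079],"turn":[0,0.2,0.2]},{"dp":[0.001,0.033,-0.079],"turn":[0,0.2,0.2]}], hand=0.0)

```text
time: 34.3
tool_pos: [0.4644, -0.1168, 0.055]
tool_rot: [1.423, 1.567, 1.261]
contact_force: [0.7, 0.3, 0.2]
opening: 0.0005
```

Run:
```python
from kin import *
st();show(stage(-107,-125,1.5),SIDE,"x")
```

```text
t 34.3 p [ 0.4644 -0.1168  0.055 ] F [0.7 0.3 0.2] open 0.0005 q [-0.41  0.48  1.87  0.01  0.8  -0.25]
[[0.001, 0.161, 0.987], [0.004, 0.987, -0.161], [-1.0, 0.004, 0.001]]
x target [ 0.4919 -0.1213  0.0555] dp [-0.0004, -0.0, 0.0279] turn [-0.08, 0.04, -0.23] rows>= 0.6
```

Request:
move_arm(deltas=[{"dp":[-0.001,0,0.007],"turn":[0,0,0]},{"dp":[-0.001,0,0.013],"turn":[0,0,0]},{"dp":[-0.001,0,0.017],"turn":[0,0,0]},{"dp":[-0.001,0,0.02],"turn":[0,0,0]},{"dp":[-0.001,0,0.023],"turn":[0,0,0]},{"dp":[-0.001,0,0.026],"turn":[0,0,0]},{"dp":[-0.001,0,0.028],"turn":[0,0,0]},{"dp":[-0.001,0,0.03],"turn":[0,0,0]},{"dp":[-0.001,0,0.03],"turn":[0,0,0]}])

```text
time: 35.2
tool_pos: [0.4923, -0.1207, 0.0564]
tool_rot: [2.094, 1.566, 1.932]
contact_force: [-4.5, -0.5, 2.6]
opening: 0.0007
```

Request:
move_arm(deltas=[{"dp":[0,0,0.002],"turn":[0,0,0]},{"dp":[0,0,0.003],"turn":[0,0,0]},{"dp":[0,0,0.003],"turn":[0,0,0]}])

```text
time: 35.5
tool_pos: [0.4926, -0.1207, 0.0562]
tool_rot: [2.64, 1.562, 2.479]
contact_force: [-12.6, -1.1, 9.4]
opening: 0.0006
```

Home at 12.6 N. Now back off and up, then look at the stage and the syringe.

Request:
move_arm(deltas=[{"dp":[0,0,-0.01],"turn":[0,0,0]},{"dp":[0,0,-0.02],"turn":[0,0,0]},{"dp":[-0.04,0,-0.02],"turn":[0,0,0]},{"dp":[-0.08,0,-0.02],"turn":[0,0,0]},{"dp":[-0.125,0.01,-0.02],"turn":[0,0,0]},{"dp":[-0.125,0.01,-0.02],"turn":[0,0,0]}], hand=0.04)

```text
time: 36.1
tool_pos: [0.4809, -0.1091, 0.1874]
tool_rot: [0.158, 1.559, -0.002]
contact_force: [0.0, 0.0, -0.5]
opening: 0.0395
```

Run:
```python
from kin import *
st()
p,d=robot.read_camera("wrist"); p=p[:,:,::-1]; cv2.imwrite("pics/w24.png",p)
for n in("top","scene"):
    p,d=robot.read_camera(n); p=p[:,:,::-1]; cv2.imwrite(f"pics/{n}24.png",p)
```

```text
t 36.1 p [ 0.4809 -0.1091  0.1874] F [ 0.   0.  -0.5] open 0.0395 q [-0.38  0.31  1.68  0.    1.13 -0.22]
[[0.012, 0.16, 0.987], [-0.0, 0.987, -0.16], [-1.0, 0.002, 0.012]]
```

View pics/w24.png

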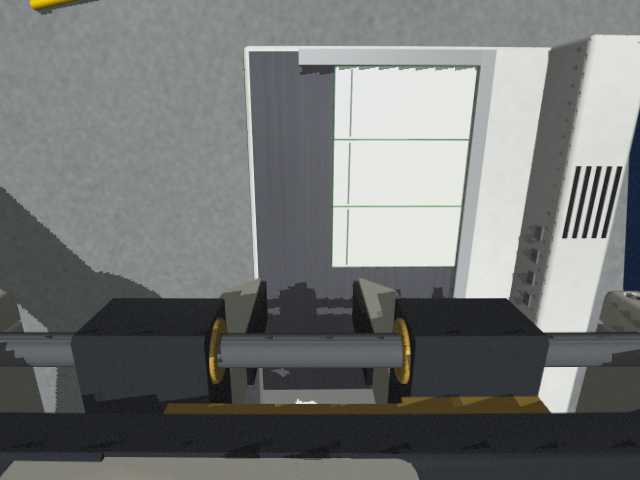

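View pics/top24.png

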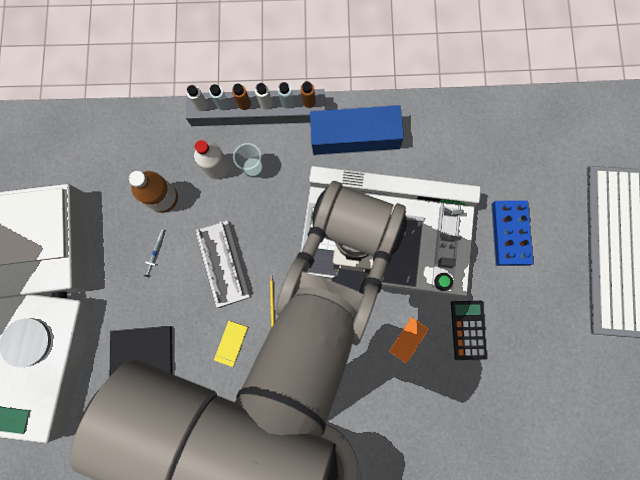

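View pics/scene24.png

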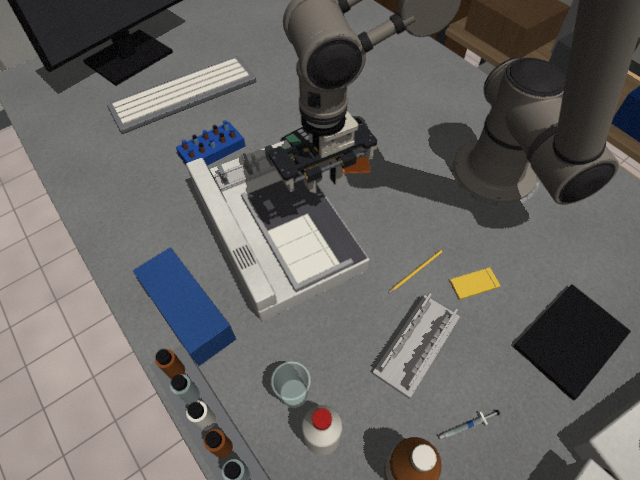

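All three plates lie side by side at the fences (wrist view x 333–478, y 68–267) and the rack is empty. The syringe still seems to be at top (155,252). I'll measure it now.

Run:
```python
from kin import *
for n in ("top","scene"):
    im=cv2.imread(f"pics/{n}24.png"); hsv=cv2.cvtColor(im,cv2.COLOR_BGR2HSV)
    b=cv2.inRange(hsv,(105,150,60),(125,255,255)); k,l,st_,ce=cv2.connectedComponentsWithStats(b)
    print(n,[(ce[q].round(1).tolist(),int(st_[q,4])) for q in range(1,k) if 3<st_[q,4]<60])
it,i2=robot.camera_info("top"),robot.camera_info("scene")
T=dict(tip=(162.5,229.5),flange=(150.0,263.3),disc=(147.5,276),band=(154.2,252.5))
S=dict(tip=(439.5,437.5),flange=(483.8,418),disc=(497.5,412.5),band=(470.3,423.6))
for k in T: 
    print(k,onplane(it,T[k],.005).round(4),onplane(i2,S[k],.005).round(4))
show(np.array([.49,.33,.2]),frame(-Z,np.array([0,1,0])),"x")
```

```text
top [([154.2, 252.5], 13)]
scene [([470.2, 423.6], 23)]
tip [[0.5811 0.3745 0.005 ]] [[0.5834 0.3753 0.005 ]]
flange [[0.4944 0.4025 0.005 ]] [[0.4938 0.4024 0.005 ]]
disc [[0.4623 0.4073 0.005 ]] [[0.4659 0.4118 0.005 ]]
band [[0.5218 0.3931 0.005 ]] [[0.5211 0.3935 0.005 ]]
x target [0.49 0.33 0.2 ] dp [-0.017, 0.4349, -0.0579] turn [-99.23, 0.19, -0.18] rows>= 11.6
```

```bash
cat >> h.py <<'E'
SYM=np.array([.534,.390,0.]);SYAW=-17.3
E
python3 - <<'E'
from kin import *
R=frame(-Z,rz(SYAW)[:,1])
print(ik(SYM+[0,0,.003],R)[0:3:2],ik(SYM+[0,0,.15],R)[0:3:2])
show(SYM+[0,0,.15],R)
E
```

```text
(array([ 5.15000844e-01,  8.12266410e-01,  1.34914442e+00,  1.74186490e-15,
        9.80181822e-01, -7.53853523e-01]), np.float64(0.7001818218804566)) (array([ 5.15000844e-01,  6.53908483e-01,  1.21686944e+00,  1.03150753e-14,
        1.27081473e+00, -7.53853523e-01]), np.float64(0.9908147297480028))
 target [0.534 0.39  0.15 ] dp [0.0332, 0.501, -0.0241] turn [-81.93, 0.15, -0.2] rows>= 10.1
```

Request:
move_arm(deltas=[{"dp":[0,0.045,-0.01],"turn":[-8.2,0,0]},{"dp":[0,0.095,-0.015],"turn":[-16.4,0,0]},{"dp":[0,0.145,-0.02],"turn":[-24.6,0,0]},{"dp":[0,0.195,-0.024],"turn":[-32.8,0,0]},{"dp":[0,0.245,-0.024],"turn":[-41,0,0]},{"dp":[0,0.295,-0.024],"turn":[-49.2,0,0]},{"dp":[0,0.345,-0.024],"turn":[-57.4,0,0]},{"dp":[0,0.395,-0.024],"turn":[-65.6,0,0]},{"dp":[0,0.445,-0.024],"turn":[-73.8,0,0]},{"dp":[0,0.5,-0.024],"turn":[-81.9,0,0]}], hand=0.03)

```text
time: 37.25
tool_pos: [0.5329, 0.3846, 0.181]
tool_rot: [1.207, 1.567, 2.481]
contact_force: [1.0, -0.4, 0.1]
opening: 0.0301
```

Run:
```python
from kin import *
R=frame(-Z,rz(SYAW)[:,1])
st();show(SYM+[0,0,.15],R)
```

```text
t 37.25 p [0.5329 0.3846 0.181 ] F [ 1.  -0.4  0.1] open 0.0301 q [ 0.51  0.62  1.19  0.    1.33 -0.77]
[[-0.003, -0.956, 0.293], [0.002, 0.293, 0.956], [-1.0, 0.003, 0.001]]
 target [0.534 0.39  0.15 ] dp [0.031, 0.0004, 0.0055] turn [0.29, 0.07, -0.19] rows>= 0.6
```

Request:
move_arm(deltas=[{"dp":[0.03,0.0,0.005],"turn":[0.3,0,0]},{"dp":[0.06,0.0,0.005],"turn":[0.3,0,0]},{"dp":[0.08,0.0,0.005],"turn":[0.3,0,0]},{"dp":[0.08,0.0,0.005],"turn":[0.3,0,0]}])

```text
time: 37.65
tool_pos: [0.5323, 0.3866, 0.0976]
tool_rot: [2.0, 1.562, -3.021]
contact_force: [-0.2, -0.2, 0.5]
opening: 0.0303
```

Run:
```python
from kin import *
st()
p,d=robot.read_camera("wrist"); p=p[:,:,::-1]; cv2.imwrite("pics/w25.png",p)
```

```text
t 37.65 p [0.5323 0.3866 0.0976] F [-0.2 -0.2  0.5] open 0.0303 q [ 0.51  0.7   1.28  0.    1.17 -0.75]
[[-0.009, -0.953, 0.303], [-0.001, 0.303, 0.953], [-1.0, 0.008, -0.004]]
```

View pics/w25.png

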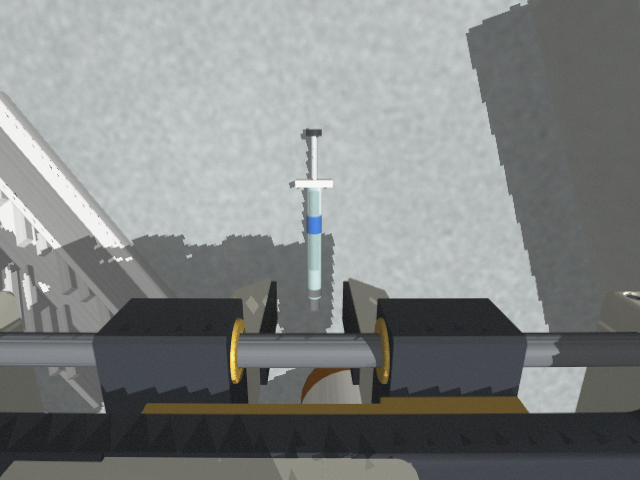

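Run:
```python
from kin import *
i=robot.camera_info("wrist")
Q=onplane(i,[(313.5,132),(313,184),(314.5,225),(315,290),(315.5,300)],.005); print(Q.round(4))
f=Q[1]; d=Q[3]-Q[1]; print("yaw",np.degrees(np.arctan2(d[1],d[0])),[np.linalg.norm(q-f) for q in Q])
yaw=np.degrees(np.arctan2(d[1],d[0])); m=f+.042*d/np.linalg.norm(d); print("mid",m)
R=frame(-Z,rz(yaw)[:,1]); show(m+[0,0,-.002],R,"grasp")
```

```text
[[0.4664 0.4118 0.005 ]
 [0.4983 0.4013 0.005 ]
 [0.5256 0.3938 0.005 ]
 [0.5724 0.3795 0.005 ]
 [0.5801 0.3774 0.005 ]]
yaw -16.435718491618672 [np.float64(0.03356063275142732), np.float64(0.0), np.float64(0.02836654959287692), np.float64(0.07723970632039409), np.float64(0.08524484466538543)]
mid [0.53855693 0.38946444 0.005     ]
grasp target [0.5386 0.3895 0.003 ] dp [0.0973, -0.0045, 0.0038] turn [-1.22, -0.04, -0.3] rows>= 2.0
```

Request:
move_arm(deltas=[{"dp":[0.04,-0.003,0.0038],"turn":[-1.2,0,-0.3]},{"dp":[0.075,-0.003,0.0038],"turn":[-1.2,0,-0.3]},{"dp":[0.085,-0.003,0.0038],"turn":[-1.2,0,-0.3]},{"dp":[0.085,-0.003,0.0038],"turn":[-1.2,0,-0.3]},{"dp":[0.085,-0.003,0.0038],"turn":[-1.2,0,-0.3]}])

```text
time: 38.2
tool_pos: [0.5403, 0.3917, 0.0206]
tool_rot: [-0.817, 1.562, 0.467]
contact_force: [0.3, 0.1, 1.2]
opening: 0.0303
```

Run:
```python
from kin import *
st()
R=frame(-Z,rz(-16.6)[:,1]); show([.537,.3897,.0015],R,"grasp")
p,d=robot.read_camera("wrist"); p=p[:,:,::-1]; cv2.imwrite("pics/w26.png",p)
```

```text
t 38.2 p [0.5403 0.3917 0.0206] F [0.3 0.1 1.2] open 0.0303 q [ 0.51  0.8   1.33 -0.    1.01 -0.77]
[[0.008, -0.959, 0.283], [0.004, 0.283, 0.959], [-1.0, -0.006, 0.006]]
grasp target [0.537  0.3897 0.0015] dp [0.0191, 0.0027, -0.0029] turn [0.14, 0.34, 0.36] rows>= 0.4
```

View pics/w26.png

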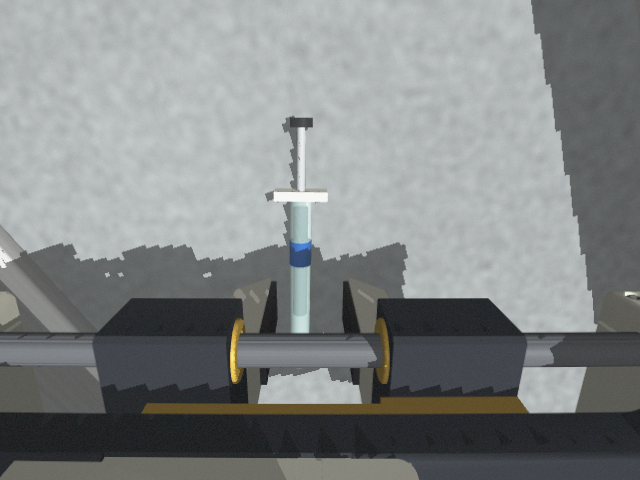

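Run:
```python
from kin import *
i=robot.camera_info("wrist")
Q=onplane(i,[(301,122),(300.5,196),(301,254)],.005); print(Q.round(4))
f=Q[1]; d=Q[2]-Q[1]; yaw=np.degrees(np.arctan2(d[1],d[0])); print(yaw,np.linalg.norm(d))
a=rz(-16.6)[:,0]; m=f+.042*a; print(m)
show(m+[0,0,-.0035],frame(-Z,rz(-16.6)[:,1]))
```

```text
[[0.4649 0.411  0.005 ]
 [0.4962 0.4013 0.005 ]
 [0.5235 0.3932 0.005 ]]
-16.384113849875877 0.0284763675493521
[0.53640945 0.38926115 0.005     ]
 target [0.5364 0.3893 0.0015] dp [0.0195, 0.0033, -0.0038] turn [0.15, 0.38, 0.4] rows>= 0.4
```

Request:
move_arm(deltas=[{"dp":[0.006,0.0033,-0.0036],"turn":[0.1,0.3,0.3]},{"dp":[0.014,0.0033,-0.0036],"turn":[0.1,0.3,0.3]},{"dp":[0.019,0.0033,-0.0036],"turn":[0.1,0.3,0.3]},{"dp":[0.019,0.0033,-0.0036],"turn":[0.1,0.3,0.3]}])

```text
time: 38.65
tool_pos: [0.5349, 0.3887, 0.0003]
tool_rot: [2.594, 1.569, -2.407]
contact_force: [-2.9, -1.0, 8.1]
opening: 0.0299
```

Run:
```python
from kin import *
st()
```

```text
t 38.65 p [5.349e-01 3.887e-01 3.000e-04] F [-2.9 -1.   8.1] open 0.0299 q [ 0.51  0.82  1.35 -0.    0.98 -0.77]
[[-0.001, -0.959, 0.285], [-0.001, 0.285, 0.959], [-1.0, 0.001, -0.001]]
```

Touching the table lightly, so I'll raise 2 mm and close.

Request:
move_arm(deltas=[{"dp":[-0.003,0,0],"turn":[0,0,0]},{"dp":[-0.003,0,0],"turn":[0,0,0]},{"dp":[-0.003,0,0],"turn":[0,0,0]},{"dp":[-0.003,0,0],"turn":[0,0,0]},{"dp":[-0.003,0,0],"turn":[0,0,0]},{"dp":[-0.003,0,0],"turn":[0,0,0]},{"dp":[-0.003,0,0],"turn":[0,0,0]},{"dp":[-0.003,0,0],"turn":[0,0,0]}], hand=0.0, squeeze=15)

```text
time: 39.45
tool_pos: [0.5349, 0.3886, 0.0024]
tool_rot: [2.543, 1.569, -2.459]
contact_force: [0.3, 0.6, -0.8]
opening: 0.0093
```

Run:
```python
from kin import *
st()
p,d=robot.read_camera("wrist"); p=p[:,:,::-1]; cv2.imwrite("pics/w27.png",p)
```

```text
t 39.45 p [0.5349 0.3886 0.0024] F [ 0.3  0.6 -0.8] open 0.0093 q [ 0.51  0.81  1.35 -0.    0.98 -0.77]
[[-0.002, -0.959, 0.285], [-0.001, 0.285, 0.959], [-1.0, 0.001, -0.002]]
```

View pics/w27.png

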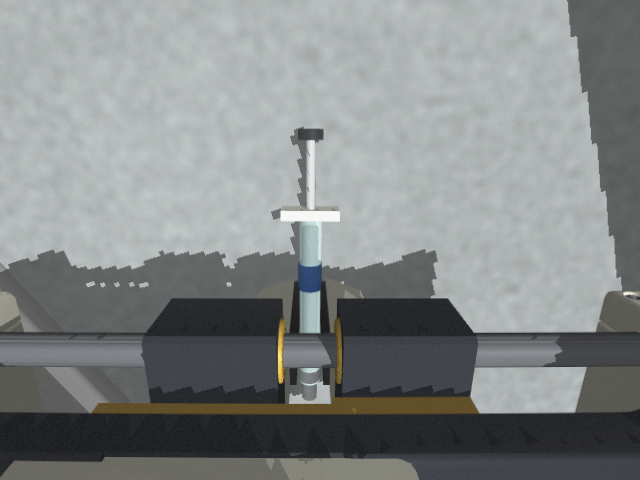

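Request:
move_arm(deltas=[{"dp":[-0.01,0,0],"turn":[0,0,0]},{"dp":[-0.03,0,0],"turn":[0,0,0]},{"dp":[-0.06,0,0],"turn":[0,0,0]},{"dp":[-0.1,0,0],"turn":[0,0,0]},{"dp":[-0.15,0,0],"turn":[0,0,0]},{"dp":[-0.15,0,0],"turn":[0,0,0]}], squeeze=20)

```text
time: 40.1
tool_pos: [0.5386, 0.3909, 0.1618]
tool_rot: [-0.792, 1.557, 0.49]
contact_force: [0.6, 0.0, 0.6]
opening: 0.0093
```

Run:
```python
from kin import *
st()
i=robot.camera_info("wrist")
p,d=robot.read_camera("wrist"); p=p[:,:,::-1]; cv2.imwrite("pics/w28.png",p)
```

```text
t 40.1 p [0.5386 0.3909 0.1618] F [0.6 0.  0.6] open 0.0093 q [ 0.51  0.64  1.2  -0.    1.28 -0.77]
[[0.012, -0.959, 0.285], [0.006, 0.285, 0.959], [-1.0, -0.01, 0.009]]
```

View pics/w28.png

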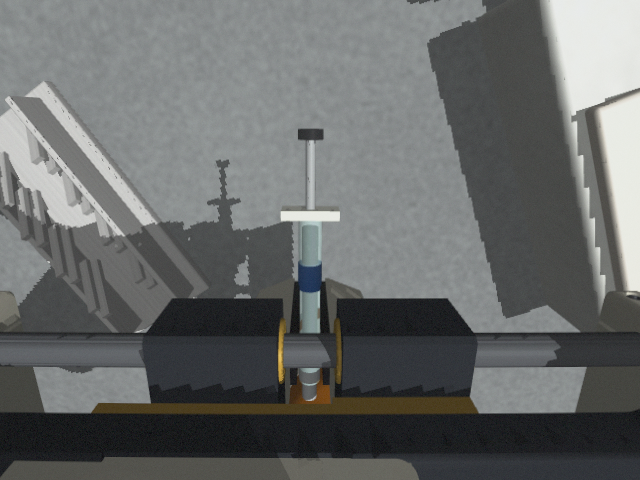

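Run:
```python
from kin import *
i=robot.camera_info("wrist"); o=robot.observe(); R=toolR(o)
for h in (0,.0026,.005,.0076):
    z=o["tool_pos"][2]+h
    Q=onplane(i,[(310.5,134),(310,214),(310,277),(310,371)],z); print(h,((Q-o["tool_pos"])@R*1e3).round(1).tolist())
# cradle: estimate with static cams
it=robot.camera_info("top")
# expected cradle features in top0 image : rests at app y=-145? 
d=np.load("pics/top0d.npy");P=cloud(it,d)
v=(P-APP); X=v@appx;Y=v@appy
m=(abs(Y+.145)<.04)&(X>-.13)&(X<.085)&(P[...,2]>.075)
for a,b,c in sorted(zip((X[m]*1e3).round(),(Y[m]*1e3).round(),(P[...,2][m]*1e3).round())): print(int(a),int(b),int(c),end=' | ')
```

```text
0 [[-0.4, 73.6, 0.9], [-0.2, 40.7, 0.7], [-0.1, 11.7, 0.7], [0.2, -38.1, 0.7]]
0.0026 [[-3.0, 73.7, 0.9], [-2.8, 41.4, 0.7], [-2.7, 12.8, 0.7], [-2.4, -36.1, 0.7]]
0.005 [[-5.4, 73.8, 0.9], [-5.2, 42.0, 0.7], [-5.1, 13.9, 0.7], [-4.8, -34.3, 0.7]]
0.0076 [[-8.0, 73.9, 0.9], [-7.8, 42.6, 0.7], [-7.7, 15.0, 0.7], [-7.4, -32.4, 0.7]]
-118 -140 76 | -114 -150 75 | -102 -139 76 | -74 -160 84 | -74 -144 85 | -74 -137 95 | -74 -133 92 | -73 -160 97 | -73 -159 81 | -73 -158 93 | -73 -156 92 | -73 -155 77 | -73 -153 87 | -73 -150 90 | -73 -149 83 | -73 -147 82 | -73 -144 97 | -73 -143 79 | -73 -141 77 | -73 -140 95 | -73 -138 79 | -73 -136 91 | -73 -132 88 | -73 -130 87 | -73 -130 98 | -72 -155 88 | -72 -155 98 | -72 -151 96 | -72 -149 93 | -72 -146 95 | -72 -142 92 | -72 -132 99 | -71 -160 96 | -71 -158 94 | -71 -153 94 | -71 -141 96 | -71 -137 97 | -71 -135 91 | -71 -129 88 | -70 -150 99 | -70 -146 94 | -70 -144 93 | -70 -140 92 | -69 -164 88 | -69 -159 98 | -69 -155 97 | -69 -153 96 | -69 -148 94 | -69 -137 96 | -69 -134 95 | -69 -133 92 | -69 -130 93 | -68 -158 94 | -68 -147 99 | -68 -145
[... 4224 characters left out ...]
3 -157 78 | 83 -157 86 | 83 -155 86 | 83 -154 79 | 83 -153 86 | 83 -152 77 | 83 -151 86 | 83 -149 83 | 83 -147 91 | 83 -144 82 | 83 -140 78 | 83 -138 88 | 83 -136 87 | 83 -134 86 | 83 -133 78 | 83 -125 82 | 83 -121 80 | 83 -119 89 | 83 -117 87 | 84 -181 94 | 84 -179 75 | 84 -174 75 | 84 -172 84 | 84 -164 88 | 84 -162 78 | 84 -162 85 | 84 -160 85 | 84 -149 90 | 84 -147 80 | 84 -143 77 | 84 -143 87 | 84 -141 86 | 84 -138 75 | 84 -133 90 | 84 -132 83 | 84 -130 82 | 84 -124 88 | 84 -122 84 | 84 -113 83 | 84 -111 81 | 84 -111 91 | 84 -109 80 | 84 -109 89 | 84 -107 78 | 84 -107 89 | 85 -179 84 | 85 -163 93 | 85 -155 98 | 85 -146 85 | 85 -138 90 | 85 -135 90 | 85 -129 86 | 85 -127 86 | 85 -121 91 |
```

```bash
cat >> h.py <<'E'
def app(x,y,z): return APP+x/1e3*appx+y/1e3*appy+z/1e3*Z
E
python3 - <<'E'
from kin import *
p=app(27.5,-145.5,140); show(p,DOWN); print(ik(p,DOWN)[0:3:2])
E
```

```text
target [ 0.5567 -0.3435  0.14  ] dp [0.0155, -0.2274, -0.6977] turn [-7.34, 0.29, 0.34] rows>= 14.7
(array([-6.69953373e-01,  6.49389038e-01,  1.25427517e+00,  1.54048304e-17,
        1.23792845e+00, -2.08017941e+00]), np.float64(0.9579284472799463))
```

Request:
move_arm(deltas=[{"dp":[-0.02,-0.01,-0.03],"turn":[0,0,0]},{"dp":[-0.03,-0.025,-0.075],"turn":[-1,0,0]},{"dp":[-0.03,-0.04,-0.12],"turn":[-2,0,0]},{"dp":[-0.03,-0.055,-0.165],"turn":[-3,0,0]},{"dp":[-0.03,-0.07,-0.21],"turn":[-4,0,0]},{"dp":[-0.03,-0.085,-0.255],"turn":[-5,0,0]},{"dp":[-0.03,-0.1,-0.3],"turn":[-6,0,0]},{"dp":[-0.03,-0.115,-0.345],"turn":[-7,0,0]},{"dp":[-0.03,-0.13,-0.39],"turn":[-7.3,0.3,0.3]},{"dp":[-0.03,-0.145,-0.435],"turn":[-7.3,0.3,0.3]}])

```text
time: 41.15
tool_pos: [0.5496, -0.0711, 0.1824]
tool_rot: [2.206, 1.56, -2.667]
contact_force: [1.1, 0.1, 0.2]
opening: 0.0093
```

Run:
```python
from kin import *
st(); show(app(27.5,-145.5,160),DOWN)
```

```text
t 41.15 p [ 0.5496 -0.0711  0.1824] F [1.1 0.1 0.2] open 0.0093 q [-0.26  0.44  1.5  -0.01  1.21 -1.67]
[[-0.009, -0.987, 0.16], [-0.005, 0.16, 0.987], [-1.0, 0.008, -0.006]]
 target [ 0.5567 -0.3435  0.16  ] dp [0.0236, -0.0509, -0.2676] turn [-0.03, -0.35, -0.48] rows>= 5.5
```

Request:
move_arm(deltas=[{"dp":[0,-0.01,-0.045],"turn":[0,0,0]},{"dp":[0,-0.02,-0.09],"turn":[0,-0.3,-0.4]},{"dp":[0,-0.03,-0.135],"turn":[0,-0.3,-0.4]},{"dp":[0,-0.038,-0.18],"turn":[0,-0.3,-0.4]},{"dp":[0,-0.045,-0.225],"turn":[0,-0.3,-0.4]},{"dp":[0.01,-0.051,-0.255],"turn":[0,-0.3,-0.4]},{"dp":[0.023,-0.051,-0.267],"turn":[0,-0.3,-0.4]},{"dp":[0.023,-0.051,-0.267],"turn":[0,-0.3,-0.4]},{"dp":[0.023,-0.051,-0.267],"turn":[0,-0.3,-0.4]}])

```text
time: 42.05
tool_pos: [0.5573, -0.3396, 0.1604]
tool_rot: [1.16, 1.569, 2.57]
contact_force: [0.6, -0.1, 0.4]
opening: 0.0094
```

Run:
```python
from kin import *
st(); show(app(27.5,-145.5,130),DOWN)
p,d=robot.read_camera("wrist"); p=p[:,:,::-1]; cv2.imwrite("pics/w29.png",p); np.save("pics/w29d.npy",d)
p,d=robot.read_camera("scene"); crop(p[:,:,::-1],180,120,150,120,5,"pics/s29.png")
```

```text
t 42.05 p [ 0.5573 -0.3396  0.1604] F [ 0.6 -0.1  0.4] open 0.0094 q [-0.66  0.63  1.23 -0.    1.28 -2.07]
[[-0.002, -0.987, 0.16], [0.001, 0.16, 0.987], [-1.0, 0.002, 0.001]]
 target [ 0.5567 -0.3435  0.13  ] dp [0.0304, -0.0001, -0.004] turn [-0.02, 0.05, -0.11] rows>= 0.6
```

View pics/w29.png

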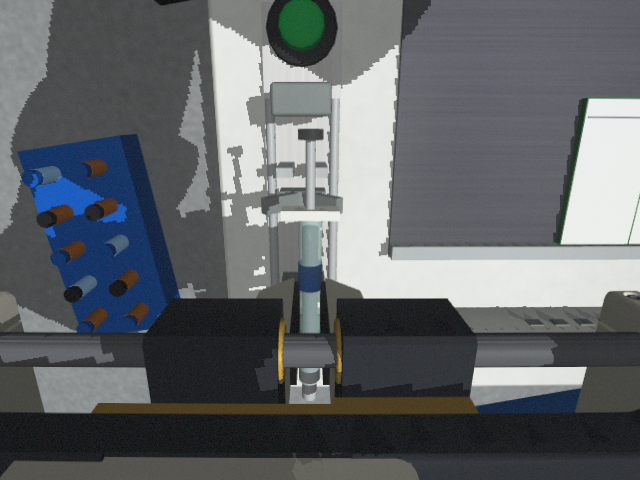

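View pics/s29.png

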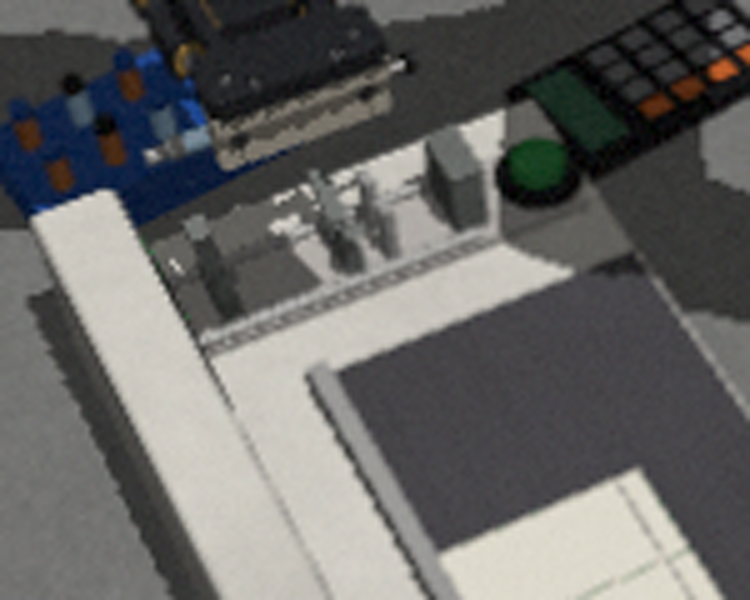

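Run:
```python
from kin import *
im=cv2.imread("pics/w29.png"); crop(im,235,70,140,150,5,"pics/w29c.png")
i=robot.camera_info("wrist"); d=np.load("pics/w29d.npy"); P=cloud(i,d); v=P-APP; X=(v@appx)*1e3;Y=(v@appy)*1e3;Zm=P[...,2]*1e3
def q(m,n): 
    print(n,m.sum(),"X",np.percentile(X[m],[2,50,98]).round(1),"Y",np.percentile(Y[m],[2,50,98]).round(1),"Z",np.percentile(Zm[m],[2,50,98]).round(1))
reg=np.zeros(d.shape,bool);reg[75:118,260:345]=1; q(reg&(Zm>92)&(Zm<100),"pusher top")
reg[:]=0;reg[75:118,260:345]=1; q(reg&(Zm>65)&(Zm<90),"pusher face")
reg[:]=0;reg[155:182,268:300]=1; q(reg&(Zm>78),"fork L"); reg[:]=0;reg[155:182,318:335]=1; q(reg&(Zm>78),"fork R")
reg[:]=0;reg[185:215,258:280]=1; q(reg&(Zm>85),"rest L");reg[:]=0;reg[185:215,341:350]=1; q(reg&(Zm>80),"rest R")
reg[:]=0;reg[205:222,278:341]=1; q(reg&(Zm>140),"flange")
reg[:]=0;reg[125:140,295:325]=1; q(reg&(Zm>140),"disc")
o=robot.observe(); print("tcp app",((o["tool_pos"]-APP)@appx*1e3),((o["tool_pos"]-APP)@appy*1e3))
reg[:]=0;reg[:70,250:350]=1
g=(im[:,:,1].astype(int)-im[:,:,2]>40)&reg; q(g,"green")
```

```text
pusher top 2116 X [-70.2 -61.4 -52.4] Y [-161.7 -145.6 -129.5] Z [94.6 96.7 98.2]Traceback (most recent call last):
  File "<stdin>", line 7, in <module>
  File "<stdin>", line 5, in q
    return _quantile_unchecked(
        a, q, axis, out, overwrite_input, method, keepdims, weights)
    return _ureduce(a,
                    func=_quantile_ureduce_func,
    ...<5 lines>...
                    overwrite_input=overwrite_input,
                    method=method)
    r = func(a, **kwargs)
    result = _quantile(arr,
                       quantiles=q,
    ...<2 lines>...
                       out=out,
                       weights=wgt)
    slices_having_nans = np.isnan(arr[-1, ...])
                                  ~~~^^^^^^^^^
IndexError: index -1 is out of bounds for axis 0 with size 0
```

View pics/w29c.png

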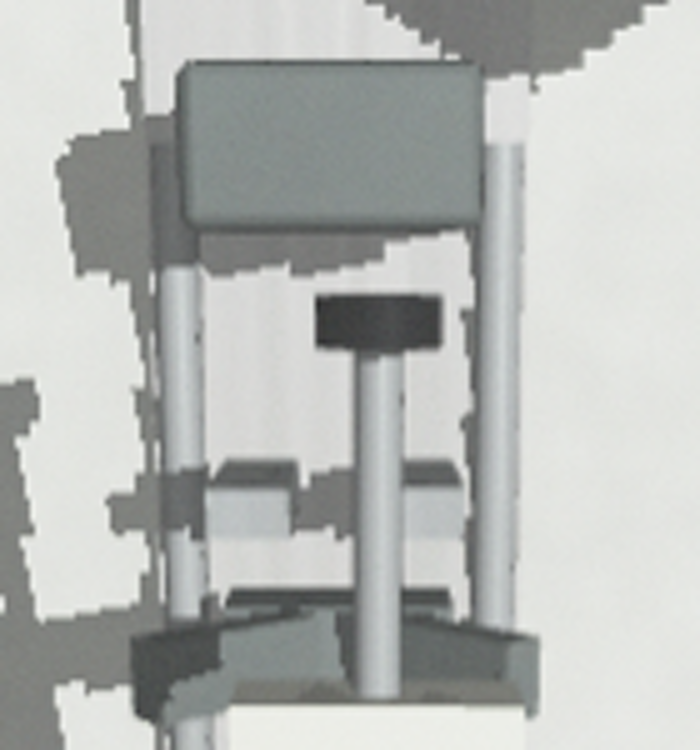

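Run:
```python
from kin import *
im=cv2.imread("pics/w29.png")
i=robot.camera_info("wrist"); d=np.load("pics/w29d.npy"); P=cloud(i,d); v=P-APP; X=(v@appx)*1e3;Y=(v@appy)*1e3;Zm=P[...,2]*1e3
o=robot.observe(); tx,ty=((o["tool_pos"]-APP)@appx*1e3),((o["tool_pos"]-APP)@appy*1e3); print("tcp app",tx,ty)
def q(m,n,rel=False): 
    if m.sum()<3: print(n,"none");return
    a=(tx,ty) if rel else (0,0)
    print(n,m.sum(),"X",(np.percentile(X[m],[3,50,97])-a[0]).round(1),"Y",(np.percentile(Y[m],[3,50,97])-a[1]).round(1),"Z",np.percentile(Zm[m],[3,50,97]).round(1))
def R_(y0,y1,x0,x1):
    r=np.zeros(d.shape,bool);r[y0:y1,x0:x1]=1;return r
q(R_(155,182,268,300)&(Zm>78)&(Zm<110),"fork L");q(R_(155,182,318,335)&(Zm>78)&(Zm<110),"fork R")
q(R_(185,215,258,345)&(Zm>80)&(Zm<110),"rest")
q(R_(205,222,278,341)&(Zm>140),"flange",1);q(R_(125,142,295,325)&(Zm>140),"disc",1)
g=(im[:,:,1].astype(int)-im[:,:,2]>40)&R_(0,70,250,350); q(g,"green")
q(R_(262,292,296,324)&(Zm>140)&(im[:,:,0].astype(int)-im[:,:,2]>40),"band",1)
```

```text
tcp app 28.262651799761333 -141.25283018954806
fork L 211 X [-23.4 -21.  -17.9] Y [-160.9 -156.  -151.1] Z [79.7 89.6 91. ]
fork R 119 X [-23.4 -21.  -17.9] Y [-135.8 -133.1 -130.3] Z [80.5 89.7 91.1]
rest 898 X [-5.9 -2.7  3.5] Y [-169.1 -154.6 -121.8] Z [80.8 90.8 96.3]
flange 903 X [-44.4 -42.8 -39.6] Y [-10.7   0.7  12. ] Z [160.8 168.6 170. ]
disc 296 X [-75.5 -73.7 -71.1] Y [-4.   0.6  5.3] Z [162.2 168.  169.7]
green 1773 X [nan nan nan] Y [nan nan nan] Z [nan nan nan]
band 450 X [-19.1 -13.4  -8.2] Y [-3.6  0.3  4.1] Z [167.1 168.7 170.1]
```

Run:
```python
from kin import *
i=robot.camera_info("wrist"); d=np.load("pics/w29d.npy"); P=cloud(i,d); v=P-APP; X=(v@appx)*1e3;Y=(v@appy)*1e3;Zm=P[...,2]*1e3
for u,w in [(271,240),(271,130),(335,130),(335,170),(334,240),(300,155)]: print(u,w,X[w,u].round(1),Y[w,u].round(1),Zm[w,u].round(1))
show(app(30.5,-146.2,110),DOWN);show(app(30.5,-146.2,84),DOWN)
```

```text
271 240 31.6 -168.1 61.8
271 130 -43.8 -166.0 61.9
335 130 -43.8 -124.3 62.9
335 170 -17.8 -123.7 61.7
334 240 31.1 -123.5 63.4
300 155 -27.3 -147.3 57.4
 target [ 0.5595 -0.3447  0.11  ] dp [0.0518, -0.0022, -0.0049] turn [0.06, -0.03, 0.02] rows>= 1.0
 target [ 0.5595 -0.3447  0.084 ] dp [0.0778, -0.0022, -0.0049] turn [0.06, -0.03, 0.02] rows>= 1.6
```

Request:
move_arm(deltas=[{"dp":[0.02,-0.0022,-0.0049],"turn":[0,0,0]},{"dp":[0.04,-0.0022,-0.0049],"turn":[0,0,0]},{"dp":[0.056,-0.0022,-0.0049],"turn":[0,0,0]},{"dp":[0.056,-0.0022,-0.0049],"turn":[0,0,0]},{"dp":[0.056,-0.0022,-0.0049],"turn":[0,0,0]}])

```text
time: 42.65
tool_pos: [0.5597, -0.3456, 0.1064]
tool_rot: [-2.453, 1.569, -1.043]
contact_force: [0.1, 0.1, -0.9]
opening: 0.0094
```

Run:
```python
from kin import *
st(); show(app(30.5,-146.2,80),DOWN)
p,d=robot.read_camera("wrist"); p=p[:,:,::-1]; crop(p,235,70,140,160,4,"pics/w30.png")
```

```text
t 42.65 p [ 0.5597 -0.3456  0.1064] F [ 0.1  0.1 -0.9] open 0.0094 q [-0.67  0.69  1.28 -0.    1.17 -2.08]
[[0.001, -0.987, 0.159], [-0.001, 0.159, 0.987], [-1.0, -0.001, -0.001]]
 target [ 0.5595 -0.3447  0.08  ] dp [0.0264, 0.0003, 0.0009] turn [0.04, -0.07, 0.06] rows>= 0.5
```

View pics/w30.png

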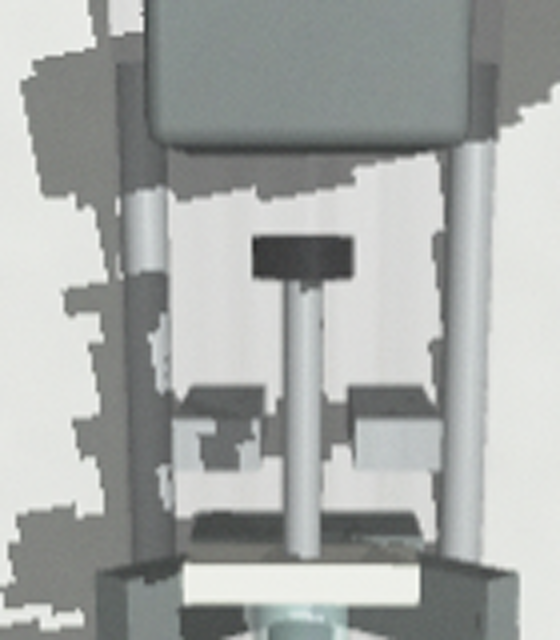

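Request:
move_arm(deltas=[{"dp":[0.008,0.0003,0.0008],"turn":[0,0,0]},{"dp":[0.014,0.0003,0.0008],"turn":[0,0,0]},{"dp":[0.019,0.0003,0.0008],"turn":[0,0,0]},{"dp":[0.023,0.0003,0.0008],"turn":[0,0,0]},{"dp":[0.026,0.0003,0.0008],"turn":[0,0,0]},{"dp":[0.026,0.0003,0.0008],"turn":[0,0,0]}])

```text
time: 43.3
tool_pos: [0.5589, -0.3452, 0.0797]
tool_rot: [-2.514, 1.571, -1.105]
contact_force: [-1.2, 3.0, 3.3]
opening: 0.0092
```

Run:
```python
from kin import *
st(); show(app(30.5,-146.2,78),DOWN)
p,d=robot.read_camera("wrist"); p=p[:,:,::-1]; crop(p,235,70,140,160,4,"pics/w31.png")
```

```text
t 43.3 p [ 0.5589 -0.3452  0.0797] F [-1.2  3.   3.3] open 0.0092 q [-0.67  0.71  1.31 -0.    1.12 -2.08]
[[0.0, -0.987, 0.161], [-0.0, 0.161, 0.987], [-1.0, -0.0, -0.0]]
 target [ 0.5595 -0.3447  0.078 ] dp [0.0017, -0.0006, 0.0006] turn [-0.04, -0.01, 0.01] rows>= 0.0
```

View pics/w31.png

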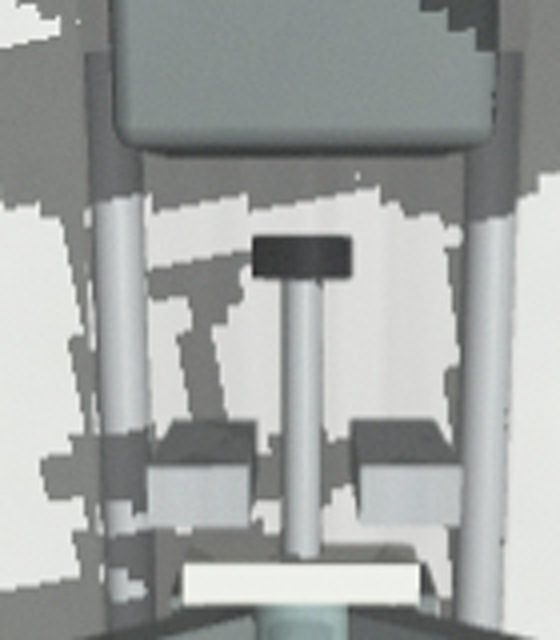

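Request:
move_arm(deltas=[{"dp":[0,0,0.0008],"turn":[0,0,0]},{"dp":[0.001,0,0.0008],"turn":[0,0,0]},{"dp":[0.001,0,0.0008],"turn":[0,0,0]}])

```text
time: 43.65
tool_pos: [0.5592, -0.3449, 0.0792]
tool_rot: [-2.466, 1.569, -1.056]
contact_force: [-1.8, 3.8, 7.3]
opening: 0.0091
```

Request:
move_arm(deltas=[{"dp":[0,0,0],"turn":[0,0,0]},{"dp":[0,0,0],"turn":[0,0,0]},{"dp":[0,0,0],"turn":[0,0,0]}], hand=0.02)

```text
time: 43.95
tool_pos: [0.5589, -0.345, 0.078]
tool_rot: [-3.06, 1.57, -1.65]
contact_force: [-1.1, 0.2, -1.0]
opening: 0.0199
```

Run:
```python
from kin import *
st()
p,d=robot.read_camera("wrist"); p=p[:,:,::-1]; cv2.imwrite("pics/w32.png",p)
```

```text
t 43.95 p [ 0.5589 -0.345   0.078 ] F [-1.1  0.2 -1. ] open 0.0199 q [-0.67  0.72  1.31 -0.    1.11 -2.08]
[[-0.0, -0.987, 0.161], [-0.001, 0.161, 0.987], [-1.0, -0.0, -0.001]]
```

View pics/w32.png

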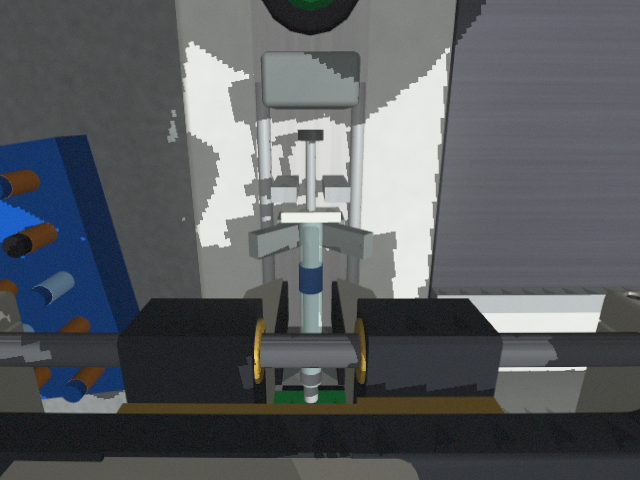

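Request:
move_arm(deltas=[{"dp":[-0.01,0,0],"turn":[0,0,0]},{"dp":[-0.03,0,0],"turn":[0,0,0]},{"dp":[-0.07,0,0],"turn":[0,0,0]},{"dp":[-0.12,0,0],"turn":[0,0,0]},{"dp":[-0.12,0,0],"turn":[0,0,0]}], hand=0.026)

```text
time: 44.5
tool_pos: [0.5618, -0.3469, 0.2074]
tool_rot: [-2.131, 1.555, -0.722]
contact_force: [0.7, -0.2, 0.3]
opening: 0.0258
```

Run:
```python
from kin import *
st()
p,d=robot.read_camera("wrist"); p=p[:,:,::-1]; cv2.imwrite("pics/w33.png",p); np.save("pics/w33d.npy",d)
i=robot.camera_info("wrist")
g=(p[:,:,1].astype(int)-p[:,:,2]>40)&(p[:,:,1]>p[:,:,0]); m=np.zeros(g.shape,bool);m[:200]=1;g&=m
k,l,s,c=cv2.connectedComponentsWithStats(g.astype(np.uint8)); j=1+np.argmax(s[1:,4]); print(c[j],s[j])
for z in (.065,.07): 
    q=onplane(i,c[j],z); print(q)
P=cloud(i,d); print(np.nanmedian(P[l==j],0))
```

```text
t 44.5 p [ 0.5618 -0.3469  0.2074] F [ 0.7 -0.2  0.3] open 0.0258 q [-0.67  0.6   1.15 -0.    1.37 -2.08]
[[0.012, -0.987, 0.161], [-0.01, 0.16, 0.987], [-1.0, -0.013, -0.008]]
[313.38944147  25.96250956] [ 294    5   40   43 1307]
[[ 0.4230362  -0.32110572  0.065     ]]
[[ 0.42401305 -0.32128459  0.07      ]]
[ 0.42366432 -0.32120715  0.06824548]
```

View pics/w33.png

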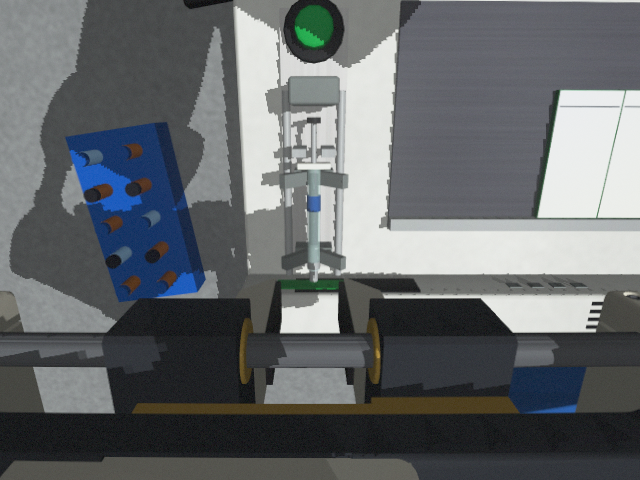

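Run:
```python
from h import *
im=cv2.imread("pics/w24.png"); crop(im,320,40,190,240,2.5,"pics/w24c.png")
```

```text
(no output)
```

View pics/w24c.png

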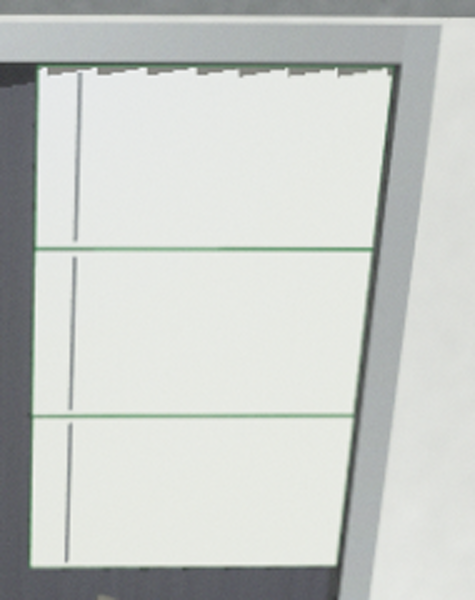

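Run:
```python
from kin import *
# wrist camera pose relative to tool, applied to w24 pose
i=robot.camera_info("wrist"); o=robot.observe(); R=toolR(o); Rc=i["R"]@R; 
C=-i["R"].T@i["t"]; off=R.T@(C-o["tool_pos"]); print("cam in tool",off)
p=np.array([0.4809,-0.1091,0.1874]); 
R24=Rn.from_euler('xyz',[0.158,1.559,-0.002]).as_matrix()
j=dict(i); j["R"]=Rc@R24.T; j["t"]=-j["R"]@(p+R24@off)
def cf(P): v=P-COR; return np.c_[v@appx,v@appy]*1e3
L=lambda u,v:(320+u/2.5,40+v/2.5)
print("cam cf",cf((p+R24@off)[None]))
print("plate rear edge",cf(onplane(j,[L(390,90),L(373,250),L(355,415),L(337,560)],.059)).round(1))
print("plate front edge",cf(onplane(j,[L(38,90),L(36,250),L(33,415),L(31,560)],.059)).round(1))
print("sliver right @.064",cf(onplane(j,[L(398,90),L(380,250),L(359,415),L(340,560)],.064)).round(1))
print("plate sides",cf(onplane(j,[L(200,68),L(200,248),L(200,415),L(200,567)],.059)).round(1))
print("left fence top line",cf(onplane(j,[L(200,64)],.064)).round(1))
```

```text
cam in tool [-0.15762098  0.07981648  0.00046759]
cam cf [[-121.20363105  -35.18388571]]
plate rear edge [[  -0.7   -6.3]
 [  -0.4  -50.1]
 [   0.   -99.8]
 [  -0.2 -147.7]]
plate front edge [[ -99.8   -6.8]
 [ -99.6  -50.3]
 [ -99.6  -99.6]
 [ -99.3 -147.2]]
sliver right @.064 [[  -0.6   -6.8]
 [  -0.4  -49.9]
 [  -0.8  -98.6]
 [  -1.3 -145.8]]
plate sides [[ -54.8   -0.9]
 [ -51.5  -49.7]
 [ -48.1  -99.7]
 [ -44.6 -149.9]]
left fence top line [[-56.   -0.5]]
```

Run:
```python
from kin import *
b=np.array([.4237,-.3212,0]); print((b-APP)@appx,(b-APP)@appy)
show(b+[0,0,.11],DOWN); print(ik(b+[0,0,.06],DOWN)[0:3:2])
```

```text
-0.10734222652805904 -0.14472368985069042
 target [ 0.4237 -0.3212  0.11  ] dp [0.0924, 0.1399, 0.003] turn [-0.04, -0.32, 0.48] rows>= 3.4
(array([-7.92847229e-01,  5.46102698e-01,  1.71432263e+00, -1.52921011e-10,
        8.81167327e-01, -2.20307326e+00]), np.float64(0.6011673270317124))
```

Request:
move_arm(deltas=[{"dp":[0,0.045,0.001],"turn":[0,0,0]},{"dp":[0,0.09,0.002],"turn":[0,-0.3,0.4]},{"dp":[0,0.13,0.003],"turn":[0,-0.3,0.4]},{"dp":[0.03,0.14,0.003],"turn":[0,-0.3,0.4]},{"dp":[0.07,0.14,0.003],"turn":[0,-0.3,0.4]},{"dp":[0.092,0.14,0.003],"turn":[0,-0.3,0.4]},{"dp":[0.092,0.14,0.003],"turn":[0,-0.3,0.4]},{"dp":[0.092,0.14,0.003],"turn":[0,-0.3,0.4]}], hand=0.0)

```text
time: 45.35
tool_pos: [0.4213, -0.3193, 0.1063]
tool_rot: [1.002, 1.562, 2.411]
contact_force: [-0.3, -0.6, 1.0]
opening: 0.0003
```

Run:
```python
from kin import *
st()
b=np.array([.4237,-.3212,0]);show(b+[0,0,.072],DOWN);show(b+[0,0,.06],DOWN)
for n in("top","scene"):
    p,d=robot.read_camera(n); p=p[:,:,::-1]; cv2.imwrite(f"pics/{n}40.png",p)
crop(cv2.imread("pics/scene40.png"),180,120,200,200,3,"pics/s40.png")
```

```text
t 45.35 p [ 0.4213 -0.3193  0.1063] F [-0.3 -0.6  1. ] open 0.0003 q [-0.79  0.48  1.67 -0.    1.   -2.2 ]
[[-0.007, -0.987, 0.161], [0.006, 0.161, 0.987], [-1.0, 0.007, 0.005]]
 target [ 0.4237 -0.3212  0.072 ] dp [0.0343, -0.003, -0.0016] turn [-0.04, 0.27, -0.43] rows>= 0.7
 target [ 0.4237 -0.3212  0.06  ] dp [0.0463, -0.0031, -0.0017] turn [-0.04, 0.27, -0.43] rows>= 0.9
```

View pics/s40.png

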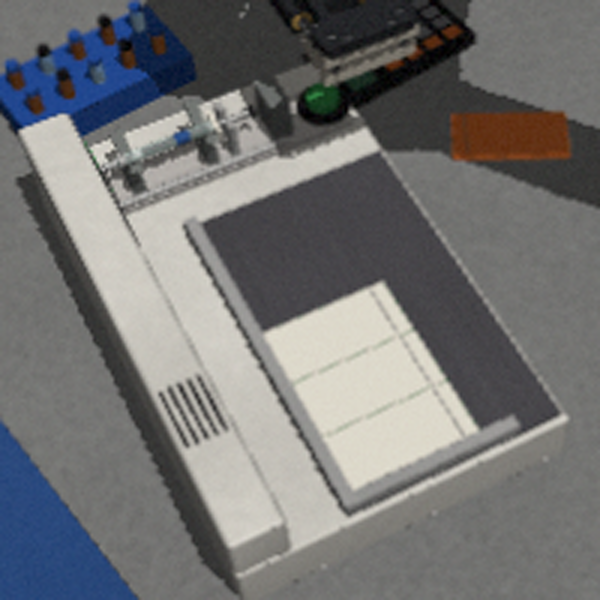

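The three plates lie flush in the corner and the syringe sits in the cradle. Next I press the button.

Request:
move_arm(deltas=[{"dp":[0.02,-0.003,-0.0016],"turn":[0,0.3,-0.4]},{"dp":[0.034,-0.003,-0.0016],"turn":[0,0.3,-0.4]},{"dp":[0.038,-0.003,-0.0016],"turn":[0,0.3,-0.4]},{"dp":[0.042,-0.003,-0.0016],"turn":[0,0.3,-0.4]},{"dp":[0.045,-0.003,-0.0016],"turn":[0,0.3,-0.4]},{"dp":[0.047,-0.003,-0.0016],"turn":[0,0.3,-0.4]},{"dp":[0.047,-0.003,-0.0016],"turn":[0,0.3,-0.4]}])

```text
time: 46.15
tool_pos: [0.4244, -0.3216, 0.0654]
tool_rot: [-2.38, 1.566, -0.97]
contact_force: [-11.5, 11.0, 45.1]
opening: 0.0003
```

Request:
move_arm(deltas=[{"dp":[-0.012,0,0],"turn":[0,0,0]},{"dp":[-0.024,0,0],"turn":[0,0,0]},{"dp":[-0.024,0,0],"turn":[0,0,0]}])

```text
time: 46.45
tool_pos: [0.4248, -0.3222, 0.0855]
tool_rot: [-2.325, 1.566, -0.916]
contact_force: [-0.2, -0.4, -0.1]
opening: 0.0004
```

Run:
```python
from kin import *
st()
p,d=robot.read_camera("scene"); crop(p[:,:,::-1],240,120,110,80,7,"pics/s41.png")
i=robot.camera_info("scene");P=cloud(i,d);v=P-APP;X=v@appx*1e3;Y=v@appy*1e3
hs=cv2.cvtColor(p[:,:,::-1].copy(),cv2.COLOR_BGR2HSV)
g=(hs[...,0]>50)&(hs[...,0]<80)&(hs[...,1]>150); g[:130]=0;g[175:]=0;g[:,:270]=0;g[:,310:]=0
print(g.sum(),np.nanpercentile(P[g],[5,50,95],axis=0).round(4).tolist())
```

```text
t 46.45 p [ 0.4248 -0.3222  0.0855] F [-0.2 -0.4 -0.1] open 0.0004 q [-0.79  0.51  1.69 -0.    0.94 -2.2 ]
[[0.003, -0.987, 0.161], [-0.004, 0.161, 0.987], [-1.0, -0.004, -0.004]]
28 [[0.4308, -0.3297, 0.0593], [0.437, -0.3191, 0.0671], [0.4401, -0.3078, 0.0724]]
```

View pics/s41.png

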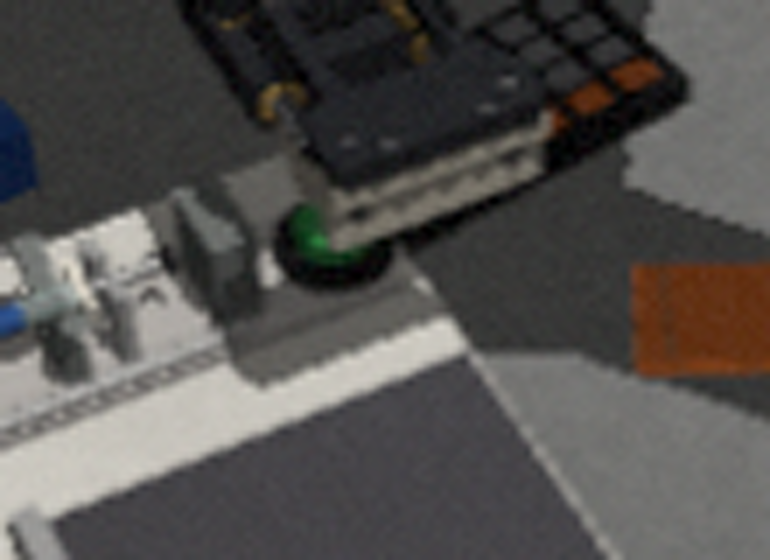

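Run:
```python
from kin import *
# w33 pose: TCP .5618,-.3469,.2074
i=robot.camera_info("wrist"); o=robot.observe(); R=toolR(o); Rc=i["R"]@R; off=R.T@(-i["R"].T@i["t"]-o["tool_pos"])
p=np.array([.5618,-.3469,.2074]); R3=Rn.from_euler('xyz',[-2.131,1.555,-0.722]).as_matrix()
j=dict(i); j["R"]=Rc@R3.T; j["t"]=-j["R"]@(p+R3@off)
d=np.load("pics/w33d.npy"); P=cloud(j,d); im=cv2.imread("pics/w33.png")
c=np.array([.4237,-.3212]); r=np.hypot(P[...,0]-c[0],P[...,1]-c[1])*1e3
for a in range(0,24,2):
    m=(r>=a)&(r<a+2); m[100:]=False
    print(a,m.sum(),"z",np.percentile(P[m][:,2]*1e3,[10,50,90]).round(1),"bgr",np.median(im[m],0))
```

```text
0 28 z [70.7 71.6 72.4] bgr [51.5 95.5 30. ]
2 87 z [70.6 71.5 72.6] bgr [51. 95. 31.]
4 144 z [70.6 71.5 72.7] bgr [50.  95.  30.5]
6 213 z [70.5 71.5 72.5] bgr [51. 95. 32.]
8 262 z [70.5 71.5 72.6] bgr [50. 95. 31.]
10 287 z [70.3 71.3 72.4] bgr [49. 93. 30.]
12 279 z [62.  70.7 72. ] bgr [47. 89. 32.]
14 461 z [60.8 62.1 70.3] bgr [36. 39. 32.]
16 435 z [60.7 61.5 62.5] bgr [36. 35. 34.]
18 419 z [60.5 61.5 62.5] bgr [38. 37. 37.]
20 380 z [56.  61.1 62.2] bgr [54. 52. 51.]
22 481 z [53.2 56.  61.3] bgr [115. 116. 115.]
```

The button top was 71.5 mm high and the collar 61.5 mm. The finger stopped at 65.4 mm, so the button travelled its full 6 mm. I'll retreat and take a last look.

Request:
move_arm(deltas=[{"dp":[-0.04,0,0],"turn":[0,0,0]},{"dp":[-0.09,0,0],"turn":[0,0,0]},{"dp":[-0.14,0,0],"turn":[0,0,0]},{"dp":[-0.17,0,0.04],"turn":[0,0,0]},{"dp":[-0.17,0,0.09],"turn":[0,0,0]},{"dp":[-0.17,0,0.13],"turn":[0,0,0]},{"dp":[-0.17,0,0.15],"turn":[0,0,0]},{"dp":[-0.17,0,0.15],"turn":[0,0,0]}])

```text
time: 47.3
tool_pos: [0.4479, -0.1706, 0.2527]
tool_rot: [1.598, 1.57, 3.011]
contact_force: [0.0, -0.4, 0.0]
opening: 0.0007
```

Run:
```python
from kin import *
st()
for n in("top","scene"):
    p,d=robot.read_camera(n); cv2.imwrite(f"pics/{n}50.png",p[:,:,::-1])
crop(cv2.imread("pics/scene50.png"),180,120,200,200,3.5,"pics/s50.png")
```

```text
t 47.3 p [ 0.4479 -0.1706  0.2527] F [ 0.  -0.4  0. ] open 0.0007 q [-0.52  0.24  1.6  -0.    1.31 -1.94]
[[-0.001, -0.988, 0.157], [0.0, 0.157, 0.988], [-1.0, 0.001, -0.0]]
```

View pics/top50.png

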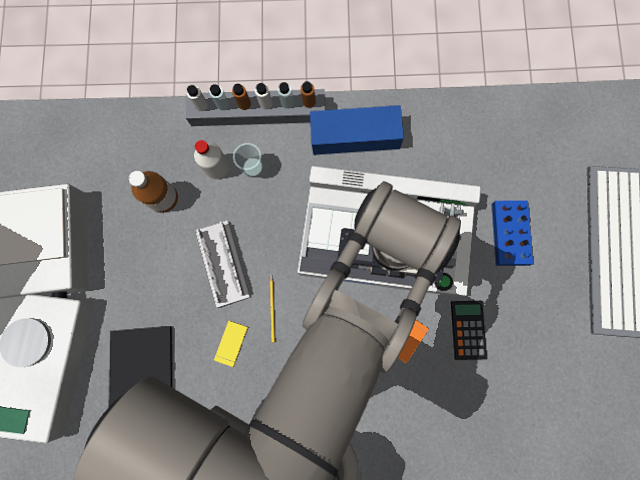

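View pics/s50.png

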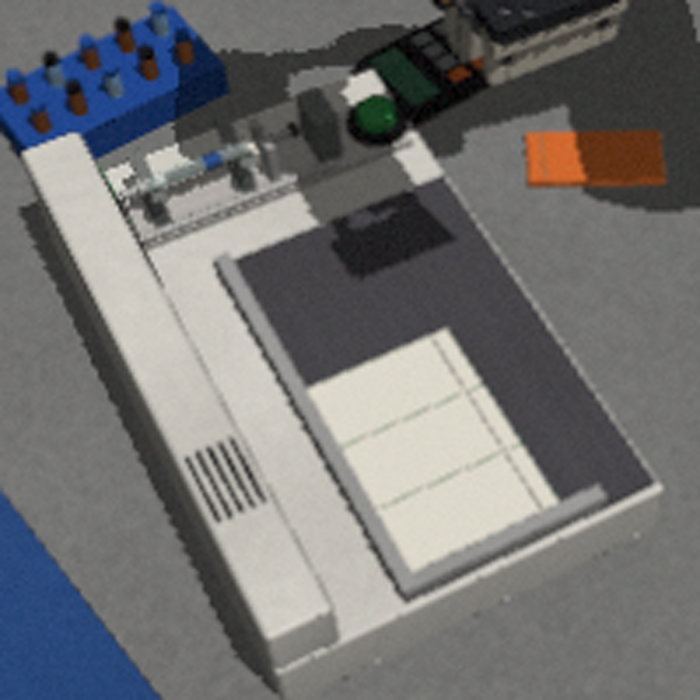

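The plates are flush, the syringe is in its cradle, and the bystanders stand where they were. I'm handing in.

```bash
python3 -c "
from cell import robot
print(robot.hand_in())"
```

```text
the job is handed in; nothing more can be done
None
```

The applicator is loaded and started, and I handed the job in at about 47 s of the 210 s allowed.

- **Plates:** Three plates were in the rack. I slid each one out, laid it coated side up on the stage, and pushed it home until I felt contact. In the wrist camera the rear edges measured within about 0.7 mm of the rear fence. The side edges sat at about 0, -50, -100 and -150 mm from the left fence, so no gap showed.
- **Syringe:** It had not been knocked when I picked it up. It lies in the V rests with its tip to the rear and its flange between the rear rest and the fork. The last pictures show it still there.
- **Start button:** The finger stopped at 65.4 mm. The button's rest height was 71.5 mm and its collar 61.5 mm, so the button travelled its full 6 mm. I pressed harder than needed: the reading peaked at about 45 N, all of it on the fingertips. The 40 N limit is stated for the arm and gripper body, so this should not count against it, but I can't confirm that.
- **Camera disagreement:** The fixed top camera and the wrist camera disagreed by about 3 mm near the syringe and the cradle. I used the wrist readings for both grasping and placing.
- **Bench:** In the last pictures the other things on the bench look unmoved, and nothing was touching the robot.

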